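# Open the snapped wax tins and set out applicators

## Task

Get the three wax tins ready for shoe polishing. Lever off every lid that is still snapped on, using the flat opener under its lip (never grip or pull a lid with the gripper while it is snapped down), and lay the lids in the blue tray. Lay one applicator puck from the spring dispenser flat on the wax in each of the three tins, put the opener back flat on its cork mat, and leave everything else where it stands.

Things in the scene. Friction and masses are not known exactly. Their poses are not given: they have to be found in the camera images.
- tin_a: Steel wax tin, dark brown wax. tin_a, tin_b, tin_c are alike and fixed. Origin: centre of underside; x from the notched front (it faces the robot) to the back, y across. 84 mm wide, back at x = 58, rim 72 high. Open well: x -54 to 50, y +-30, flat hard wax floor 56 up. A lid, when on, lies on ledges 67 up, flush in the rim.
- tin_b: Like tin_a, tan wax. All tins: in mid-front a notch 32 mm wide, open above and in front; its floor is a lever ledge 57.5 mm up, from x = -82 (front edge: the fulcrum for the opener) to the well. A snapped lid's lip bead crosses it at x = -43, 69.5 up, underside 66: the gap from ledge to lip is 8.5 mm high.
- tin_c: Like tin_a, red wax. All tins: two sprung rollers (10 mm thick; x = -50, y = +-23, 74.5 up; housings to x = -64, 80 up) hold the lip down. About 12 N up under the lip snaps it past: raised 5 mm, the rollers jump in below and prop the lip about 11 mm above its seat, the lid's back still in the rim. Then it is free: take it by its long sides near the front.
- lid_a_mid (a point): Green plastic lid of tin_a (absent in some starts: that tin is already open): plate 93 x 68 x 5 mm, 70 g, with a 7 mm round bead (the lip) along its front short edge. Centre of the plate; x from lip to back, y across, z out of the top.
- lid_a_lip (a point): Middle of the lip bead of lid_a, 46.5 mm from the lid's centre.
- lid_b_mid (a point): Green plastic lid of tin_b (absent in some starts: that tin is already open): plate 93 x 68 x 5 mm, 70 g, with a 7 mm round bead (the lip) along its front short edge. Centre of the plate; x from lip to back, y across, z out of the top.
- lid_b_lip (a point): Middle of the lip bead of lid_b, 46.5 mm from the lid's centre.
- lid_c_mid (a point): Green plastic lid of tin_c (absent in some starts: that tin is already open): plate 93 x 68 x 5 mm, 70 g, with a 7 mm round bead (the lip) along its front short edge. Centre of the plate; x from lip to back, y across, z out of the top.
- lid_c_lip (a point): Middle of the lip bead of lid_c, 46.5 mm from the lid's centre.
- opener_handle (a point): Flat opener, 180 mm, about 110 g: wooden handle 90 x 30 wide x 24 thick, then a steel blade 90 long, 18 wide, 4 thick, at mid-thickness of the handle; balance near the handle's front end. The point is the centre of the handle; x points to the blade's tip, 135 mm ahead; y across; z out of its flat side. It starts lying flat on its mat.
- mat: The opener's place: a cork mat 250 x 110 mm (x along its length), 2 mm thick, fixed. Origin at the centre of its underside.
- tray: The lid tray: fixed, blue, 250 (x) x 150 (y) mm, walls 4 mm thick and 22 high, inside floor 4 mm up with a black liner. Origin at the centre of its underside.
- dispenser: Spring dispenser, fixed: white base 88 x 88 x 26 mm, four upright 8 mm rods at x, y = +-23 mm, to 124 mm up, round a stack of four applicator pucks on a sprung lifter. Origin: centre of underside. Each time the top puck is taken the next rises to its place: top face about 134 mm up, 10 above the rods. Fingers pass between the rods along its x or y.
- lifter (a joint): Height of the dispenser's lifter above its place under the full stack (m): 0 at the start, about 0.024 more for each puck taken.
- puck_1_mid (a point): Applicator puck 1: rigid disc, 52 mm across, 24 mm thick, 50 g, wooden back, yellow face below. Its centre; z is its axis. All four are alike, stacked in the dispenser at the start, puck_4 on top.
- puck_2_mid (a point): Applicator puck 2: rigid disc, 52 mm across, 24 mm thick, 50 g, wooden back, yellow face below. Its centre; z is its axis. All four are alike, stacked in the dispenser at the start, puck_4 on top.
- puck_3_mid (a point): Applicator puck 3: rigid disc, 52 mm across, 24 mm thick, 50 g, wooden back, yellow face below. Its centre; z is its axis. All four are alike, stacked in the dispenser at the start, puck_4 on top.
- puck_4_mid (a point): Applicator puck 4: rigid disc, 52 mm across, 24 mm thick, 50 g, wooden back, yellow face below. Its centre; z is its axis. All four are alike, stacked in the dispenser at the start, puck_4 on top.
- brush: Bystander: suede brush, 150 x 46 x 40 mm, loose. Origin at the centre of its underside.
- saucer: Bystander: white ceramic saucer, 120 mm wide, 18 high, loose. Origin at the centre of its underside.
- roundtin_1: Bystander: round steel tin, 74 mm wide, 27 high, loose. Origin at the centre of its underside.
- roundtin_2: Bystander: round steel tin, 74 mm wide, 27 high, loose. Origin at the centre of its underside.
- soapjar: Bystander: amber jar, 56 mm wide, 60 high, loose. Origin at the centre of its underside.
- lotion: Bystander: white bottle, 48 mm wide, 130 high, loose. Origin at the centre of its underside.

How it is judged (in metres and radians):
On the way:
1. the opener bears up on a lid that is still in its tin (((contact force between opener and lid_a above 2 N and (z of lid_a_lip in the frame of tin_a between 0.064 and 0.0815 m and x of lid_a_lip in the frame of tin_a between -0.05 and -0.036 m and y of lid_a_lip in the frame of tin_a between -0.01 and 0.01 m)) or (contact force between opener and lid_b above 2 N and (z of lid_b_lip in the frame of tin_b between 0.064 and 0.0815 m and x of lid_b_lip in the frame of tin_b between -0.05 and -0.036 m and y of lid_b_lip in the frame of tin_b between -0.01 and 0.01 m)) or (contact force between opener and lid_c above 2 N and (z of lid_c_lip in the frame of tin_c between 0.064 and 0.0815 m and x of lid_c_lip in the frame of tin_c between -0.05 and -0.036 m and y of lid_c_lip in the frame of tin_c between -0.01 and 0.01 m)))).
At the end, for the whole second after the job is handed in: At rest: every lid that was on is in the tray (centre inside its walls, under 50 mm up); each tin holds a puck flat on the wax (within 0.15 rad, 28 mm of the well's centre); the opener lies flat on its mat (centre of the handle on it) (x of lid_a_mid in the frame of tray between -0.115 and 0.115 m and y of lid_a_mid in the frame of tray between -0.065 and 0.065 m and z of each of lid_a_mid, lid_b_mid, lid_c_mid in the frame of tray below 0.05 m and linear speed of each of lid_a, lid_b, lid_c, opener below 0.02 m/s and x of lid_b_mid in the frame of tray between -0.115 and 0.115 m and y of lid_b_mid in the frame of tray between -0.065 and 0.065 m and x of lid_c_mid in the frame of tray between -0.115 and 0.115 m and y of lid_c_mid in the frame of tray between -0.065 and 0.065 m and ((x of puck_1_mid in the frame of tin_a between -0.032 and 0.032 m and y of puck_1_mid in the frame of tin_a between -0.01 and 0.01 m and z of puck_1_mid in the frame of tin_a between 0.062 and 0.074 m and angle between puck_1_mid's own z axis and vertical below 0.15 rad and linear speed of puck_1 below 0.02 m/s) or (x of puck_2_mid in the frame of tin_a between -0.032 and 0.032 m and y of puck_2_mid in the frame of tin_a between -0.01 and 0.01 m and z of puck_2_mid in the frame of tin_a between 0.062 and 0.074 m and angle between puck_2_mid's own z axis and vertical below 0.15 rad and linear speed of puck_2 below 0.02 m/s) or (x of puck_3_mid in the frame of tin_a between -0.032 and 0.032 m and y of puck_3_mid in the frame of tin_a between -0.01 and 0.01 m and z of puck_3_mid in the frame of tin_a between 0.062 and 0.074 m and angle between puck_3_mid's own z axis and vertical below 0.15 rad and linear speed of puck_3 below 0.02 m/s) or (x of puck_4_mid in the frame of tin_a between -0.032 and 0.032 m and y of puck_4_mid in the frame of tin_a between -0.01 and 0.01 m and z of puck_4_mid in the frame of tin_a between 0.062 and 0.074 m and angle between puck_4_mid's own z axis and vertical below 0.15 rad and linear speed of puck_4 below 0.02 m/s)) and ((x of puck_1_mid in the frame of tin_b between -0.032 and 0.032 m and y of puck_1_mid in the frame of tin_b between -0.01 and 0.01 m and z of puck_1_mid in the frame of tin_b between 0.062 and 0.074 m and angle between puck_1_mid's own z axis and vertical below 0.15 rad and linear speed of puck_1 below 0.02 m/s) or (x of puck_2_mid in the frame of tin_b between -0.032 and 0.032 m and y of puck_2_mid in the frame of tin_b between -0.01 and 0.01 m and z of puck_2_mid in the frame of tin_b between 0.062 and 0.074 m and angle between puck_2_mid's own z axis and vertical below 0.15 rad and linear speed of puck_2 below 0.02 m/s) or (x of puck_3_mid in the frame of tin_b between -0.032 and 0.032 m and y of puck_3_mid in the frame of tin_b between -0.01 and 0.01 m and z of puck_3_mid in the frame of tin_b between 0.062 and 0.074 m and angle between puck_3_mid's own z axis and vertical below 0.15 rad and linear speed of puck_3 below 0.02 m/s) or (x of puck_4_mid in the frame of tin_b between -0.032 and 0.032 m and y of puck_4_mid in the frame of tin_b between -0.01 and 0.01 m and z of puck_4_mid in the frame of tin_b between 0.062 and 0.074 m and angle between puck_4_mid's own z axis and vertical below 0.15 rad and linear speed of puck_4 below 0.02 m/s)) and ((x of puck_1_mid in the frame of tin_c between -0.032 and 0.032 m and y of puck_1_mid in the frame of tin_c between -0.01 and 0.01 m and z of puck_1_mid in the frame of tin_c between 0.062 and 0.074 m and angle between puck_1_mid's own z axis and vertical below 0.15 rad and linear speed of puck_1 below 0.02 m/s) or (x of puck_2_mid in the frame of tin_c between -0.032 and 0.032 m and y of puck_2_mid in the frame of tin_c between -0.01 and 0.01 m and z of puck_2_mid in the frame of tin_c between 0.062 and 0.074 m and angle between puck_2_mid's own z axis and vertical below 0.15 rad and linear speed of puck_2 below 0.02 m/s) or (x of puck_3_mid in the frame of tin_c between -0.032 and 0.032 m and y of puck_3_mid in the frame of tin_c between -0.01 and 0.01 m and z of puck_3_mid in the frame of tin_c between 0.062 and 0.074 m and angle between puck_3_mid's own z axis and vertical below 0.15 rad and linear speed of puck_3 below 0.02 m/s) or (x of puck_4_mid in the frame of tin_c between -0.032 and 0.032 m and y of puck_4_mid in the frame of tin_c between -0.01 and 0.01 m and z of puck_4_mid in the frame of tin_c between 0.062 and 0.074 m and angle between puck_4_mid's own z axis and vertical below 0.15 rad and linear speed of puck_4 below 0.02 m/s)) and x of opener_handle in the frame of mat between -0.12 and 0.12 m and y of opener_handle in the frame of mat between -0.052 and 0.052 m and height (world z) of opener_handle below 0.022 m); the robot touches nothing.
It fails at once if the gripper grips or pulls a lid that is still snapped down ((contact force between the fingers and lid_a above 3 N and (z of lid_a_lip in the frame of tin_a between 0.064 and 0.0735 m and x of lid_a_lip in the frame of tin_a between -0.05 and -0.036 m and y of lid_a_lip in the frame of tin_a between -0.01 and 0.01 m)) or (contact force between the fingers and lid_b above 3 N and (z of lid_b_lip in the frame of tin_b between 0.064 and 0.0735 m and x of lid_b_lip in the frame of tin_b between -0.05 and -0.036 m and y of lid_b_lip in the frame of tin_b between -0.01 and 0.01 m)) or (contact force between the fingers and lid_c above 3 N and (z of lid_c_lip in the frame of tin_c between 0.064 and 0.0735 m and x of lid_c_lip in the frame of tin_c between -0.05 and -0.036 m and y of lid_c_lip in the frame of tin_c between -0.01 and 0.01 m))).
It fails at once if a bystander is displaced by more than 30 mm (distance of any of brush, saucer, roundtin_1, roundtin_2, soapjar, lotion from where it was at the start of the episode above 0.03 m).
It fails at once if a bystander is knocked over (angle between any of brush, saucer, roundtin_1, roundtin_2, soapjar, lotion's own z axis and vertical above 0.5 rad).
Of lid_a, lid_b, lid_c only 2 to 3 are there at a start; the rules pass over those that are not, and their reading is None.
At some moment in a run one of opener may be knocked a few centimetres aside while the robot is not near it.
Once in a run the grip may slacken for a moment while it holds something.
It also fails if it takes over 210 s, if anything falls off the work surface, if the arm or the gripper's body presses on something with over 40 N, if the wrist force passes 120 N, or if a joint passes its speed limit or range.

## Robot

A 6-joint arm with a two-finger parallel gripper is mounted at the origin on the work surface. World frame = base frame: x ahead of the robot, y to its left, z up, the work surface at z = 0. Lengths are in mm, angles in degrees, forces in N, time in s.
With the tool pointing down it reaches from about 350 to 850 mm from the base axis. Payload 8.1 kg.
Tool frame: the origin (TCP) lies between the finger pads; the fingertips stand 8 mm ahead of it and the grasp point (between the pads) lies 11 mm behind it (r.tip_extent is the distance from the TCP to the fingertips, in mm); z points along the fingers, y is the direction in which the jaws open and shut (so a half turn about z gives the same grasp; the last joint's range is limited). The gripper opens to 85 mm and grips with 20 to 120 N. Pads are 22 mm wide; open, the fingers measure 114 mm over their backs; the gripper's body (76 mm by 85 mm) begins 54 mm behind the grasp point. The pads swing forward as they close: fully open they stand 13 mm farther back than shut.
Start: joints at [58.419, 7.471, 85.268, -0, 87.261, -4.893], TCP at [269.463, 536.092, 239.292] pointing down, gripper open.
Joint ranges: [-169.43, 169.43], [-51.17, 129.36], [1.28, 143.12], [-76.62, 256.62], [0, 156.53], [-152.29, 152.29]. Speed limits (degrees/s): [136.94, 136.94, 159.86, 180, 180, 180].

## Interface

Orientations are given as [roll, pitch, yaw] about the fixed x, y, z axes, in that order (R = Rz(yaw) Ry(pitch) Rx(roll)).
In Python, from bench import sensors, viewer, hand_in, r gives the robot as it stands. The module is installed in compiled form; this text tells all that it offers.
- The arm moves only by the tool move_arm, never from a script. Its argument "rows" is a list that holds one entry, the list of rows, each a list of 6 numbers: the shift along the tool's x, y, z in m, then the turn, a rotation vector about the tool's x, y, z in degrees. In form: [[[tx, ty, tz, rx, ry, rz], ...]]. A call has 1 to 20 rows; each row is the pose to reach, as a shift and turn from the pose commanded when the call began, along the tool's axes at that moment; what a row does not reach only later rows make up. A row lasts 1/10 s, in which the tool goes at most 50 mm and 8.59 degrees, less where a joint would pass 70% of its speed; a pose out of reach is approached as far as the arm can. A call with a gripper value outside its range is refused whole. "grip" is the opening, from 0 (shut) to 1 (fully open), set as the call begins (left out, the last holds). The fingers move at their own pace and stop on an object; "newtons" is the grip in N (left out, the last holds). Time passes only in rows, so rows that repeat a pose let the fingers close. It gives the time, the measured TCP pose, the force and the opening at its end, in the units of the state.
- sensors.sense(): the state, without advancing time (a new reading comes with each control period).
- viewer.snapshot(name): name is "scene" or "top" or "wrist"; returns a dict with "color" (480x640x3 uint8, red, green, blue), "camera_matrix" (3x3 intrinsics, pixels), "R" (3x3) and "t" (3): a world point X has camera coordinates R X + t. Camera axes: x right, y down, z forward; pixel columns grow to the right and rows downward; lengths in mm; the calibration is good to about 2 mm. A picture is of the moment at which its call begins. There is no depth.
- hand_in(): hands the job in, once; it reports no verdict.
The state is a dict: "time": time; "joint_pos": joint angles; "qd": joint speeds; "joint_efforts": joint torques, N m; "tool_pos": TCP position; "tcp_rot": TCP orientation; "ft_force": force on the tool from outside, world axes, zero at the start; "wrist_torque": the same for the moment, N m; "finger_gap": finger opening in mm.
Only numpy, scipy, OpenCV 4.12 (cv2) and the standard library are available. Lean on these libraries where they do the work, as an engineer would, in place of code of your own. Each camera call takes 0.05 s, during which the arm holds its last target.

## Working session

There is one attempt and no reset: what is moved stays moved. The work goes in short steps, Python scripts to look and compute and a tool call to move; the robot and the scene stay as the last step left them, time stands still between calls to the robot, and variables do not carry over. Pictures are saved under pics/ and viewed, and the job is handed in when it is done.

Besides the shell and the picture viewer there is one more tool, called by a JSON object that holds its "fn" and its "kwargs". move_arm: Moves the arm, as the interface text tells. Its arguments: {"type":"object","properties":{"rows":{"type":"array","items":{"type":"array","items":{"type":"array","items":{"type":"number"}}}},"grip":{"type":"number"},"newtons":{"type":"number"}},"required":["rows"]}

```bash
mkdir -p pics; python3 - <<'E'
from bench import sensors, viewer, r
import cv2
print(sensors.sense())
for n in ("scene","top","wrist"):
    s=viewer.snapshot(n); cv2.imwrite(f"pics/{n}0.png",s["color"][:,:,::-1]); print(n,s["camera_matrix"].tolist(),s["R"].tolist(),s["t"].tolist())
print(r.tip_extent)
E
```

```text
{'time': 0.0, 'joint_pos': array([ 5.84193895e+01,  7.51426017e+00,  8.53297274e+01,  2.36238109e-03,
        8.72609082e+01, -4.89462803e+00]), 'qd': array([ 0.09203292, -0.06364366, -0.02924026,  0.00117341, -0.06409416,
        0.07125394]), 'joint_efforts': array([-1.35203089e-03, -5.69409227e+01, -5.00545013e+01, -2.78984669e-05,
        1.49371993e-02,  6.46960373e-06]), 'tool_pos': array([269.1625917 , 535.64388294, 238.24895684]), 'tcp_rot': array([-1.79895688e+02, -1.13009346e-02,  1.53313892e+02]), 'ft_force': array([-0.06992809, -0.06493134, -0.23624724]), 'wrist_torque': array([ 0.01509642, -0.03634314,  0.01204281]), 'finger_gap': 85.51745157060184}
scene [[510.91244783473707, 0.0, 312.64287791996287], [0.0, 510.91244783473707, 234.5866600825062], [0.0, 0.0, 1.0]] [[0.7938930163656958, 0.6078807201163127, -0.014659763867476404], [0.32852141000861723, -0.44908751912272254, -0.8308995627235267], [-0.5116713415188768, 0.6548293138513819, -0.55622927645819]] [-453.6844847435978, -121.58894826515964, 1672.2410242088097]
top [[533.6523533388927, 0.0, 317.5265720670194], [0.0, 533.6523533388927, 235.8588486176796], [0.0, 0.0, 1.0]] [[-0.011866985514210893, -0.9997666595027029, 0.018049964033536897], [-0.9813849557773084, 0.008184627443432254, -0.19187647184473283], [0.1916839670623911, -0.01999095846673393, -0.9812530857789978]] [4.93250443078916, 597.1703554763097, 1079.7934403234053]
wrist [[404.0762639386442, 0.0, 324.934446386926], [0.0, 404.0762639386442, 236.92155198613287], [0.0, 0.0, 1.0]] [[0.4475424134605248, 0.8942557568299969, -0.003525553905390783], [0.8518893160167228, -0.4251337464815089, 0.30585272740186226], [0.2720117302810496, -0.13988544948995676, -0.9520723079737713]] [-599.8177100243662, -40.99106611930342, 381.0169043338841]
8.0
```

View pics/top0.png

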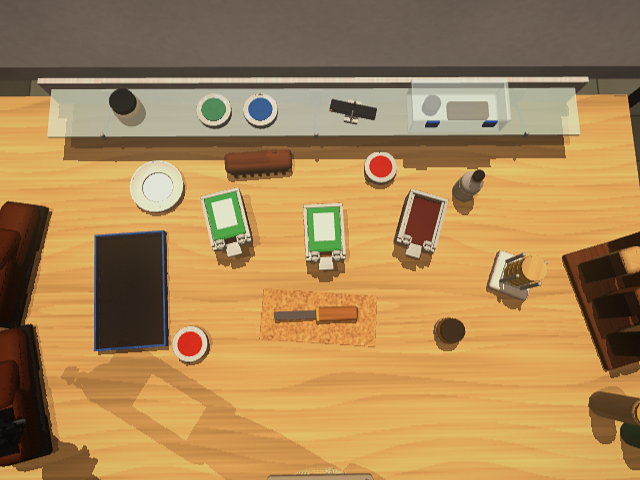

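View pics/scene0.png

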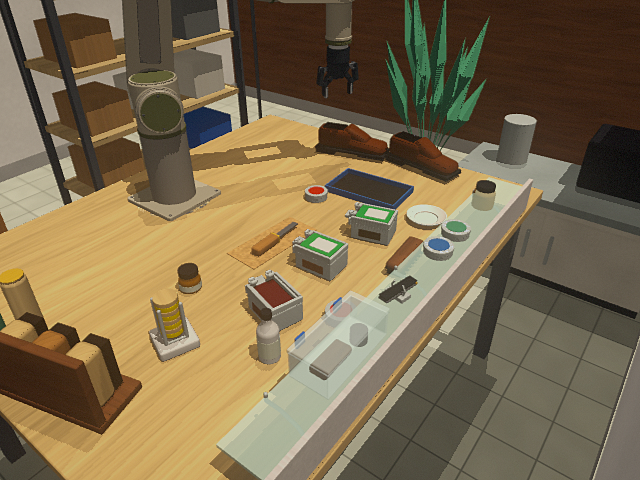

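View pics/wrist0.png

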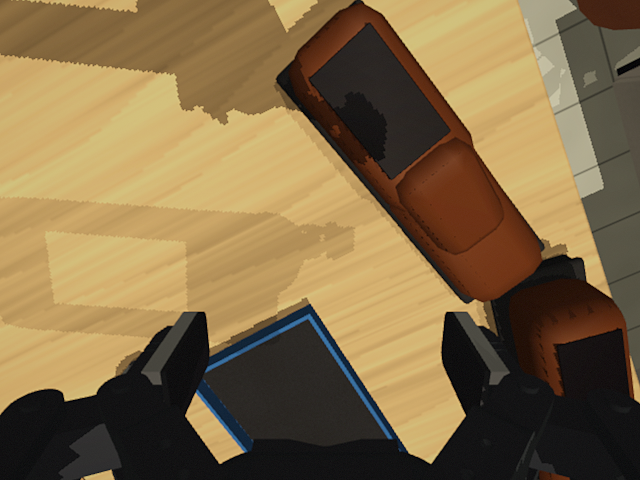

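```bash
cat > h.py <<'E'
import numpy as np, cv2
from scipy.spatial.transform import Rotation as Ro
def ray(s,u,v,z):
    K=np.array(s["camera_matrix"]);R=np.array(s["R"]);t=np.array(s["t"])
    c=-R.T@t; d=R.T@np.linalg.solve(K,[u,v,1]); return c+d*(z-c[2])/d[2]
def proj(s,X):
    K=np.array(s["camera_matrix"]);R=np.array(s["R"]);t=np.array(s["t"])
    p=(R@np.atleast_2d(X).T).T+t; p=p@K.T; return p[:,:2]/p[:,2:]
def crop(s,u0,v0,u1,v1,k,fn):
    im=s["color"][v0:v1,u0:u1,::-1]; im=cv2.resize(im,None,fx=k,fy=k,interpolation=cv2.INTER_CUBIC)
    for u in range((u0+9)//10*10,u1,10):
        cv2.putText(im,str(u),(int((u-u0)*k),8),0,.3,(0,0,255),1); cv2.line(im,(int((u-u0)*k),10),(int((u-u0)*k),16),(0,0,255),1)
    for v in range((v0+9)//10*10,v1,10):
        cv2.putText(im,str(v),(0,int((v-v0)*k)+3),0,.3,(0,0,255),1); cv2.line(im,(20,int((v-v0)*k)),(26,int((v-v0)*k)),(0,0,255),1)
    cv2.imwrite(fn,im)
def box(x,y,yaw,pts):
    c,s=np.cos(np.radians(yaw)),np.sin(np.radians(yaw)); p=np.array(pts,float)
    return np.c_[x+c*p[:,0]-s*p[:,1],y+s*p[:,0]+c*p[:,1],p[:,2]]
def rel(st,pos,rpy,start=None):
    """shift (m) and rotvec(deg) in tool axes from pose st=(pos,rpy)"""
    R0=Ro.from_euler("xyz",st[1],degrees=True); R1=Ro.from_euler("xyz",rpy,degrees=True)
    d=R0.inv().apply(np.array(pos,float)-np.array(st[0]))/1000
    w=(R0.inv()*R1).as_rotvec(degrees=True); return np.round(d,4),np.round(w,2)
E
python3 - <<'E'
from h import *
from bench import viewer
import pickle
s=viewer.snapshot("top"); pickle.dump(s,open("top0.pkl","wb"));pickle.dump(viewer.snapshot("scene"),open("scene0.pkl","wb"))
crop(s,195,180,455,280,3,"pics/c1.png")
crop(s,255,280,385,355,6,"pics/c2.png")
crop(s,480,240,560,310,8,"pics/c3.png")
crop(s,80,220,215,370,4,"pics/c4.png")
E
```

```text
(no output)
```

View pics/c1.png

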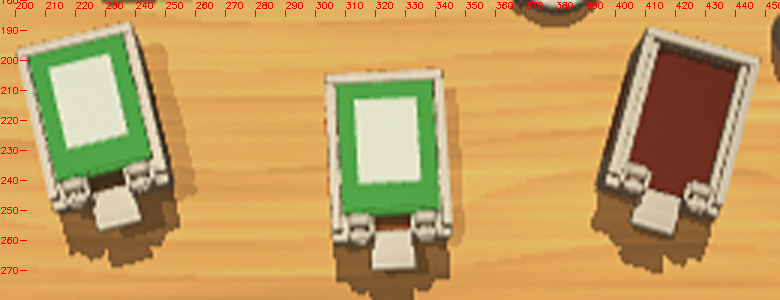

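View pics/c2.png

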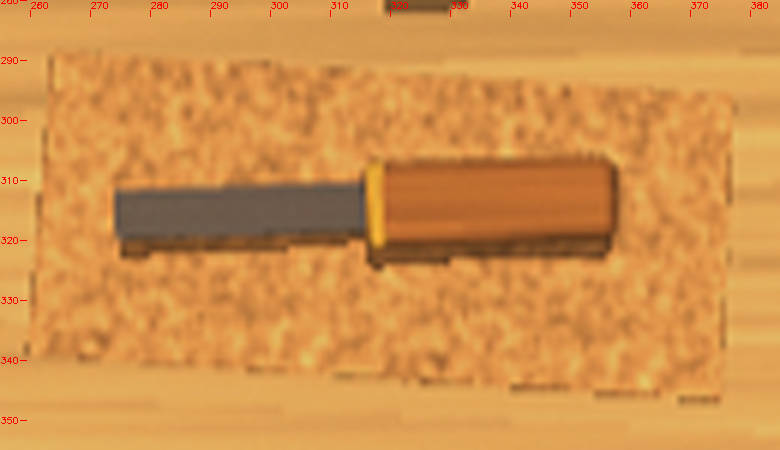

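View pics/c3.png

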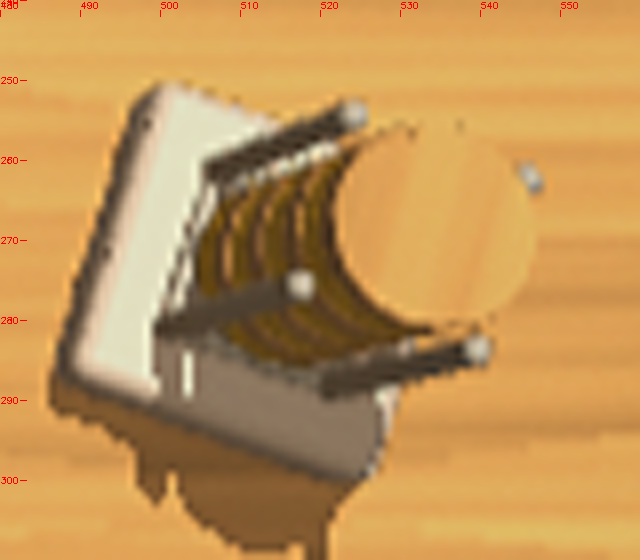

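View pics/c4.png

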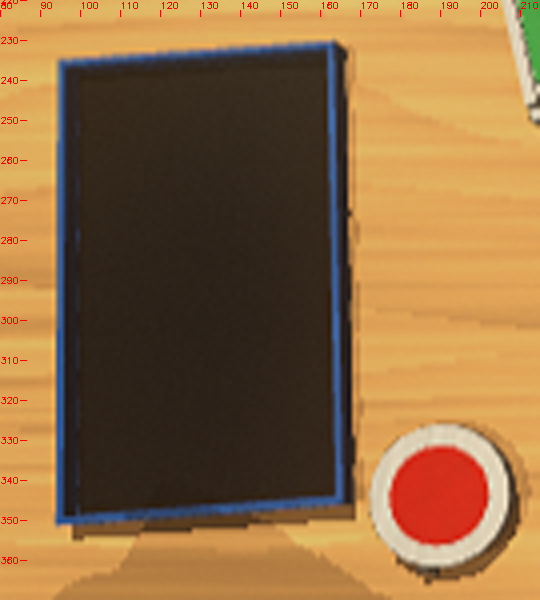

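```bash
cat > fit.py <<'E'
from h import *
import pickle
from scipy.optimize import least_squares
s=pickle.load(open("top0.pkl","rb"))
def fit(name,loc,pix,x0):
    f=lambda p:(proj(s,box(p[0],p[1],p[2],loc))-np.array(pix)).ravel()
    o=least_squares(f,x0); print(name,np.round(o.x,1),"res",np.round(f(o.x),1)); return o.x
tl=[(58,42,72),(58,-42,72),(-82,16,57.5),(-82,-16,57.5)]
P={}
P["L"]=fit("tinL",tl,[(201,197.3),(238.3,188.3),(227.3,256.7),(242,253.3)],[600,150,0])
P["M"]=fit("tinM",tl,[(304,204.3),(342,203.3),(319,270),(333,269.3)],[600,0,0])
P["R"]=fit("tinR",tl,[(411.3,189),(447.7,200),(405.7,254),(420,258)],[600,-150,0])
P["disp"]=fit("disp",[(23,23,124),(-23,23,124),(-23,-23,124),(23,-23,124),(0,0,134)],[(524.3,254),(517.6,275.5),(539.8,283.5),(546.4,262.3),(534.4,268.8)],[500,-350,0])
P["mat"]=fit("mat",[(125,-55,2),(125,55,2),(-125,55,2),(-125,-55,2)],[(263.7,288.7),(260,339.7),(375,347),(377.2,295.8)],[450,0,90])
P["op"]=fit("opener",[(135,-9,16),(135,9,16),(-45,-15,26),(-45,15,26)],[(274.2,311.7),(274.2,319.7),(357.5,306.3),(357,319.7)],[450,0,90])
P["tray"]=fit("tray",[(-125,-75,22),(-125,75,22),(125,75,22),(125,-75,22)],[(165.5,344.3),(94.5,350.8),(95,235.5),(164.3,231)],[450,300,0])
pickle.dump(P,open("P.pkl","wb"))
sc=pickle.load(open("scene0.pkl","rb"))
im=sc["color"][:,:,::-1].copy()
def dots(p,loc):
    for q in proj(sc,box(*p,loc)): cv2.circle(im,tuple(int(round(a)) for a in q),1,(0,0,255),-1)
for k in "LMR": dots(P[k],tl)
dots(P["disp"],[(23,23,124),(-23,23,124),(-23,-23,124),(23,-23,124)])
dots(P["op"],[(135,-9,16),(135,9,16),(-45,-15,26),(-45,15,26)])
dots(P["tray"],[(-125,-75,22),(-125,75,22),(125,75,22),(125,-75,22)])
cv2.imwrite("pics/chk.png",cv2.resize(im[150:370,130:430],None,fx=2.6,fy=2.6))
for n,u,v,z in [("rt190",190,344,27),("soap",452,328,60),("brush",258,160,40),("saucer",157,187,18),("lotion",478,176,130),("rt380",380,167,27)]: print(n,np.round(ray(s,u,v,z)))
E
python3 fit.py
```

```text
tinL [635.3 193.3  13.7] res [-0.9 -0.8  0.5 -1.   0.1  1.   0.3  0.7]
tinM [606.2 -15.3   1.9] res [-0.6  0.1  0.7 -0.4 -0.6  0.1  0.5  0.2]
tinR [ 629.  -226.1  -16.8] res [-0.4 -0.6  1.  -0.9 -0.4  0.6 -0.2  0.8]
disp [ 513.5 -427.2  -21.6] res [ 0.1  0.2  0.2 -0.   0.1  0.3 -0.1  0.1 -0.2 -0.5]
mat [427.1  -3.4  85.8] res [-0.1 -0.  -0.5  0.   0.4 -0.1  0.2  0. ]
opener [434.1 -40.7  91. ] res [-0.6 -0.3 -0.5  0.2 -0.  -0.4  1.1  0.4]
tray [491.1 401.9   3.5] res [ 0.7  1.6 -0.3  0.5 -0.1 -1.  -0.3 -1.2]
rt190 [374. 269.  27.]
soap [ 400. -277.   60.]
brush [774. 129.  40.]
saucer [719. 356.  18.]
lotion [ 705. -330.  130.]
rt380 [ 760. -144.   27.]
```

View pics/chk.png

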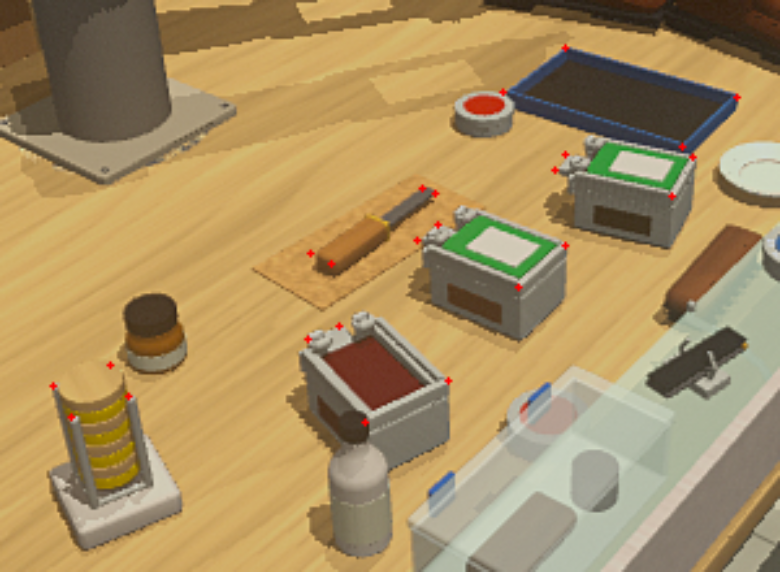

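```bash
cat > go.py <<'E'
import sys
from h import *
from bench import sensors
# usage: go.py x y z yaw [pitch] -> prints row from measured pose
a=[float(v) for v in sys.argv[1:]]
st=sensors.sense(); 
pitch=a[4] if len(a)>4 else 0
d,w=rel((st["tool_pos"],st["tcp_rot"]),a[:3],[180,pitch,a[3]])
n=max(np.linalg.norm(d)/.05,np.linalg.norm(w)/8.59)
print("t",round(st["time"],2),"pos",np.round(st["tool_pos"],1),np.round(st["tcp_rot"],2),"F",np.round(st["ft_force"],1),"gap",round(st["finger_gap"],1))
print("row",d.tolist(),w.tolist(),"rows>=",round(n,1))
E
python3 go.py 433.7 -15.7 180 91
```

```text
t 0.25 pos [269.3 535.9 238.8] [-179.95   -0.    153.31] F [ 0.  -0.7 -1.4] gap 85.5
row [-0.3946, -0.419, 0.0591] [-0.05, 0.02, 62.31] rows>= 11.6
```

{"fn": "move_arm", "kwargs": {"rows": [[[-0.395,-0.419,0.059,0,0,62.3],[-0.395,-0.419,0.059,0,0,62.3],[-0.395,-0.419,0.059,0,0,62.3],[-0.395,-0.419,0.059,0,0,62.3],[-0.395,-0.419,0.059,0,0,62.3],[-0.395,-0.419,0.059,0,0,62.3],[-0.395,-0.419,0.059,0,0,62.3],[-0.395,-0.419,0.059,0,0,62.3],[-0.395,-0.419,0.059,0,0,62.3],[-0.395,-0.419,0.059,0,0,62.3],[-0.395,-0.419,0.059,0,0,62.3],[-0.395,-0.419,0.059,0,0,62.3],[-0.395,-0.419,0.059,0,0,62.3],[-0.395,-0.419,0.059,0,0,62.3],[-0.395,-0.419,0.059,0,0,62.3],[-0.395,-0.419,0.059,0,0,62.3]]]}}

```text
time: 1.85
tool_pos: [434.1, -14.6, 180.5]
tcp_rot: [180.0, -0.0, 91.1]
ft_force: [-0.1, 0.3, 0.5]
finger_gap: 84.9
```

```bash
cat > snap.py <<'E'
import sys,pickle
from h import *
from bench import viewer
n,tag=sys.argv[1:3]
s=viewer.snapshot(n); pickle.dump(s,open(f"{n}_{tag}.pkl","wb")); 
if len(sys.argv)>3:
    a=[int(float(v)) for v in sys.argv[3:8]]; crop(s,*a,f"pics/{n}_{tag}.png")
else: crop(s,0,0,640,480,1.25,f"pics/{n}_{tag}.png")
E
python3 snap.py wrist 1; python3 go.py 433.7 -15.7 180 91
```

```text
t 1.9 pos [434.2 -14.7 180.5] [179.98  -0.    91.12] F [ 0.5 -0.2  0.1] gap 85.3
row [-0.001, -0.0005, 0.0005] [0.02, -0.0, 0.12] rows>= 0.0
```

View pics/wrist_1.png

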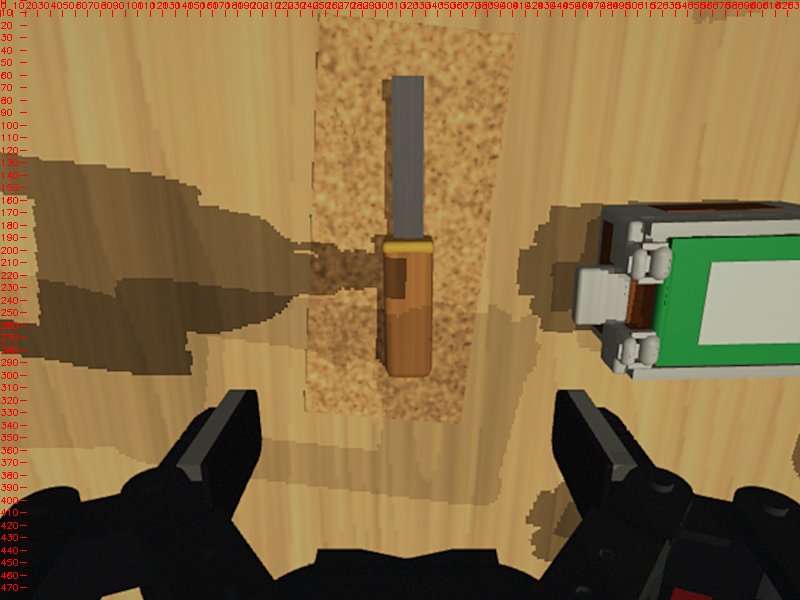

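```bash
cat > f2.py <<'E'
from h import *
import pickle
from scipy.optimize import least_squares
s=pickle.load(open("wrist_1.pkl","rb"))
def fit(name,loc,pix,x0):
    f=lambda p:(proj(s,box(p[0],p[1],p[2],loc))-np.array(pix)/1.25).ravel()
    o=least_squares(f,x0); print(name,np.round(o.x,1),"res",np.round(f(o.x),1)); return o.x
fit("op",[(135,9,16),(135,-9,16),(-45,15,26),(-45,-15,26),(45,15,26),(45,-15,26)],[(391,76),(424,76),(388,376),(430,376),(383,239),(434,239)],[434,-40,91])
print(ray(s,574/1.25,266/1.25,57.5),ray(s,576/1.25,325/1.25,57.5))
print(box(606.2,-15.3,1.9,[(-82,16,57.5),(-82,-16,57.5)]))
E
python3 f2.py
```

```text
op [436.6 -39.   91.6] res [ 0.  -2.2  0.1 -2.4 -2.   2.7  2.1  2.5 -0.3  0.7  0.2  0.4]
[5.22514978e+02 2.21355653e-01 5.75000000e+01] [527.70149153 -32.90563411  57.5       ]
[[523.71459944  -2.02752117  57.5       ]
 [524.77556515 -34.00992808  57.5       ]]
```

{"fn": "move_arm", "kwargs": {"rows": [[[0,0.001,0.05,0,0,0],[0,0.001,0.1,0,0,0],[0,0.001,0.14,0,0,0],[0,0.001,0.155,0,0,0],[0,0.001,0.167,0,0,0],[0,0.001,0.167,0,0,0],[0,0.001,0.167,0,0,0]]]}}

```text
time: 2.6
tool_pos: [436.1, -15.4, 14.3]
tcp_rot: [179.9, 0.0, 91.1]
ft_force: [-0.1, -0.5, 0.6]
finger_gap: 85.7
```

{"fn": "move_arm", "kwargs": {"rows": [[[0,0,0,0,0,0],[0,0,0,0,0,0],[0,0,0,0,0,0],[0,0,0,0,0,0],[0,0,0,0,0,0],[0,0,0,0,0,0],[0,0,0,0,0,0],[0,0,0,0,0,0]]], "grip": 0, "newtons": 90}}

```text
time: 3.4
tool_pos: [436.0, -15.8, 14.2]
tcp_rot: [179.9, 0.0, 91.0]
ft_force: [-1.3, 0.1, 6.8]
finger_gap: 28.3
```

{"fn": "move_arm", "kwargs": {"rows": [[[0,0,-0.01,0,0,0],[0,0,-0.03,0,0,0],[0,0,-0.06,0,0,0],[0,0,-0.1,0,0,0],[0,0,-0.14,0,0,0],[0,0,-0.14,0,0,0],[0,0,-0.14,0,0,0]]]}}

```text
time: 4.1
tool_pos: [435.9, -15.8, 154.5]
tcp_rot: [179.9, 0.0, 91.0]
ft_force: [-0.4, 0.5, -2.5]
finger_gap: 27.8
```

```bash
python3 snap.py wrist 2; python3 snap.py scene 2 180 150 400 300 3.5; python3 go.py 433.7 -15.7 180 91
```

```text
t 4.2 pos [434.1 -15.5 152. ] [-1.7987e+02 -2.0000e-02  9.1010e+01] F [-0.4 -0.1 -2. ] gap 28.1
row [-0.0002, -0.0005, -0.028] [-0.13, -0.02, 0.01] rows>= 0.6
```

View pics/wrist_2.png

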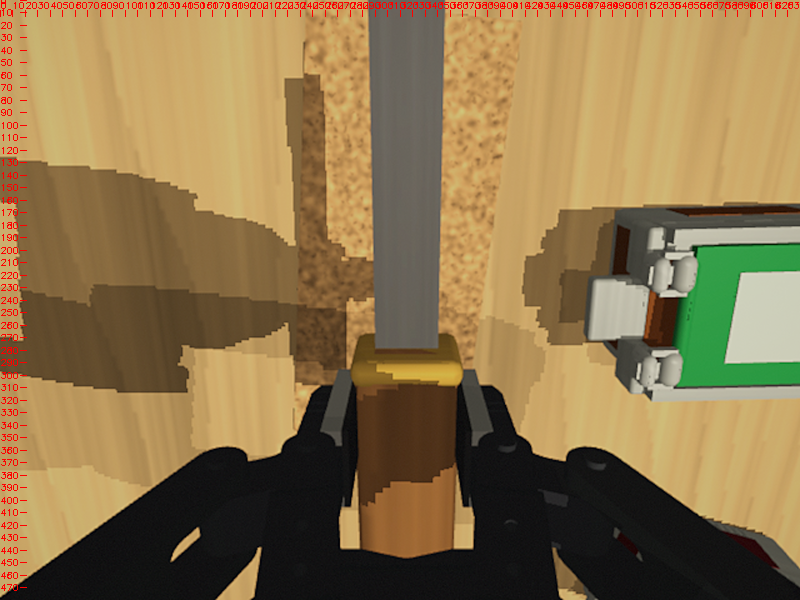

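View pics/scene_2.png

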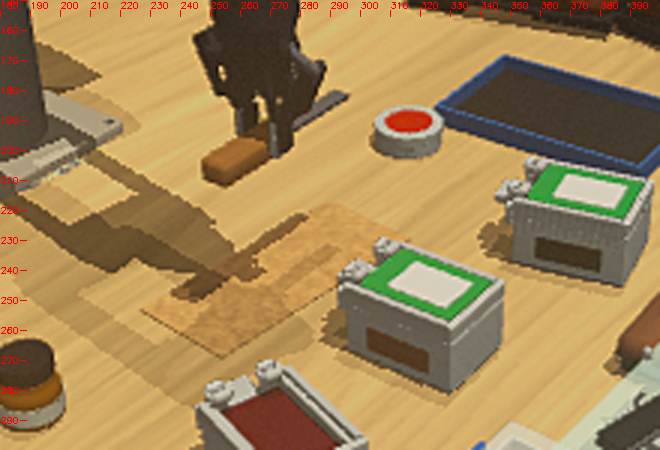

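```bash
cat > cmd.py <<'E'
import json,sys
from h import *
def load():
    d=json.load(open("cmd.json")); return np.array(d["p"]),Ro.from_quat(d["q"])
def save(p,R): json.dump({"p":list(map(float,p)),"q":list(map(float,R.as_quat()))},open("cmd.json","w"))
def apply(row):
    p,R=load(); p=p+R.apply(np.array(row[:3])*1000); R=R*Ro.from_rotvec(row[3:],degrees=True); save(p,R)
def plan(pos,rpy):
    p,R=load(); R1=rpy if isinstance(rpy,Ro) else Ro.from_euler("xyz",rpy,degrees=True)
    d=R.inv().apply(np.array(pos,float)-p)/1000; w=(R.inv()*R1).as_rotvec(degrees=True)
    print("cmd",np.round(p,1),np.round(R.as_euler("xyz",degrees=True),1),"row",np.round(d,4).tolist(),np.round(w,2).tolist(),"rows>=",round(max(np.linalg.norm(d)/.05,np.linalg.norm(w)/8.59),1))
E
python3 - <<'E'
from cmd import *
E
mv cmd.py cmdp.py
python3 - <<'E'
from cmdp import *
import pickle
save([269.463,536.092,239.292],Ro.from_euler("xyz",[180,0,153.312],degrees=True))
for r in [[-.395,-.419,.059,0,0,62.3],[0,.001,.167,0,0,0],[0,0,-.14,0,0,0]]: apply(r)
p,R=load(); print(p,R.as_euler("xyz",degrees=True))
s=pickle.load(open("scene_2.pkl","rb")); x,y,z=p
dz=z+.7
print(proj(s,box(x,-39.6,91.4,[(135,0,dz),(45,0,dz),(-45,0,dz),(-45,15,dz-12),(-45,-15,dz-12)])))
E
```

```text
[435.19544786 -15.65946494 153.292     ] [180.      0.     91.012]
[[292.93161583 180.749831  ]
 [272.29204362 193.74722965]
 [249.75753964 207.93792744]
 [245.80983847 210.23532331]
 [254.52985101 213.680626  ]]
```

```bash
python3 -c "
from cmdp import *
plan([398,-22,150],[180,0,1.9])"
```

```text
cmd [435.2 -15.7 153.3] [180.   0.  91.] row [-0.0057, -0.0373, 0.0033] [-0.0, -0.0, 89.11] rows>= 10.4
```

{"fn": "move_arm", "kwargs": {"rows": [[[-0.006,-0.037,0.003,0,0,8],[-0.006,-0.037,0.003,0,0,16],[-0.006,-0.037,0.003,0,0,24],[-0.006,-0.037,0.003,0,0,32],[-0.006,-0.037,0.003,0,0,40],[-0.006,-0.037,0.003,0,0,48],[-0.006,-0.037,0.003,0,0,56],[-0.006,-0.037,0.003,0,0,64],[-0.006,-0.037,0.003,0,0,72],[-0.006,-0.037,0.003,0,0,80],[-0.006,-0.037,0.003,0,0,86],[-0.006,-0.037,0.003,0,0,89.1],[-0.006,-0.037,0.003,0,0,89.1],[-0.006,-0.037,0.003,0,0,89.1]]]}}

```text
time: 5.6
tool_pos: [397.3, -22.1, 148.9]
tcp_rot: [-180.0, 0.2, 2.0]
ft_force: [0.1, 0.5, -0.5]
finger_gap: 28.1
```

```bash
python3 -c "
from cmdp import *
apply([-.006,-.037,.003,0,0,89.1])
plan([400,-22,61],[180,0,1.9])"; python3 go.py 400 -22 61 1.9; python3 snap.py wrist 3; python3 snap.py scene 3 180 150 400 300 3.5;python3 snap.py top 3 255 190 395 350 5
```

```text
cmd [398.3 -22.3 150.3] [180.    0.    1.9] row [0.0017, -0.0003, 0.0893] [-0.0, -0.0, 0.01] rows>= 1.8
t 5.6 pos [397.3 -22.1 148.9] [-1.7997e+02  1.5000e-01  2.0200e+00] F [ 0.1  0.5 -0.5] gap 28.1
row [0.0029, 0.0, 0.0879] [-0.03, 0.15, 0.12] rows>= 1.8
```

View pics/wrist_3.png

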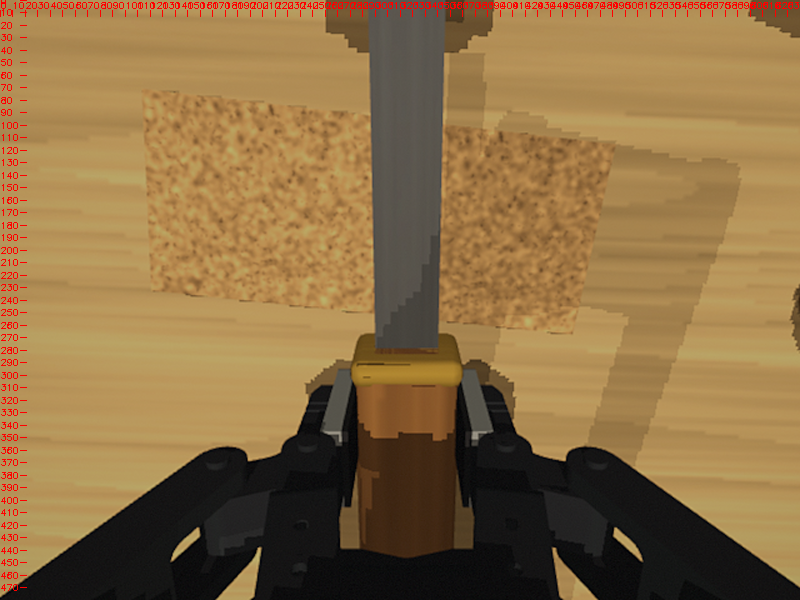

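View pics/scene_3.png

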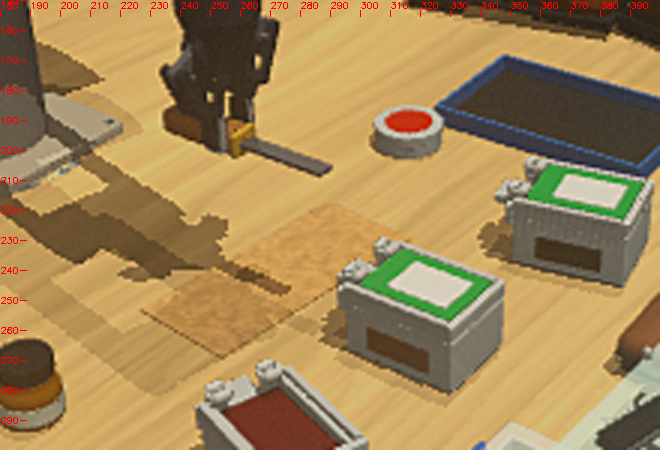

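View pics/top_3.png

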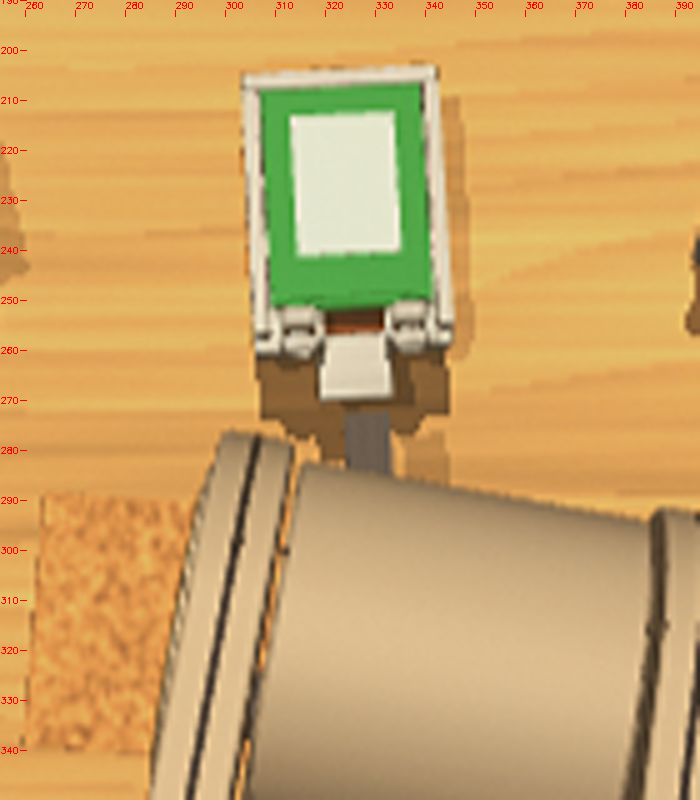

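```bash
python3 - <<'E'
from cmdp import *
import pickle
p,R=load()
sc=pickle.load(open("scene_3.pkl","rb"));tp=pickle.load(open("top_3.pkl","rb"))
L=np.array([(111,9,1.3),(111,-9,1.3),(21,-9,1.3),(111,9,-2.7)]) ; L=L*[1,1,1]
W=np.array([p+R.apply([a,-b,-c+0.0]) for a,b,c in [(111,9,2.7),(111,-9,2.7),(21,-9,2.7),(111,-9,-1.3)]])
print(W); print(proj(sc,W)); print(proj(tp,W))
E
```

```text
[[508.9451103   -9.61356717 152.992     ]
 [509.54567134 -27.60354567 152.992     ]
 [419.59577884 -30.60635086 152.992     ]
 [509.54567134 -27.60354567 148.992     ]]
[[290.30816631 204.71847317]
 [286.01756308 207.67446689]
 [259.2178442  197.89706224]
 [286.08562386 209.01582426]]
[[323.37809182 271.31645398]
 [332.70938578 270.91764386]
 [335.11619474 318.10983381]
 [332.61428922 271.18123209]]
```

{"fn": "move_arm", "kwargs": {"rows": [[[0.001,0,0.04,0,0,0],[0.001,0,0.07,0,0,0],[0.001,0,0.089,0,0,0],[0.001,0,0.089,0,0,0],[0.001,0,0.089,0,0,0]]]}}

```text
time: 6.25
tool_pos: [399.2, -22.3, 61.6]
tcp_rot: [-180.0, 0.0, 1.9]
ft_force: [0.9, -0.1, -1.3]
finger_gap: 28.0
```

```bash
python3 -c "
from cmdp import *
apply([.001,0,.089,0,0,0])
plan([458.2,-21,61],[180,0,1.9])"; python3 go.py 400 -22 61 1.9; python3 snap.py scene 4 220 190 340 280 6;python3 snap.py top 4 295 190 355 300 6
```

```text
cmd [399.3 -22.3  61.3] [180.    0.    1.9] row [0.0589, 0.0007, 0.0003] [-0.0, -0.0, 0.01] rows>= 1.2
t 6.25 pos [399.2 -22.3  61.6] [-1.7999e+02  4.0000e-02  1.9400e+00] F [ 0.9 -0.1 -1.3] gap 28.0
row [0.0008, -0.0002, 0.0006] [-0.01, 0.04, 0.04] rows>= 0.0
```

View pics/scene_4.png

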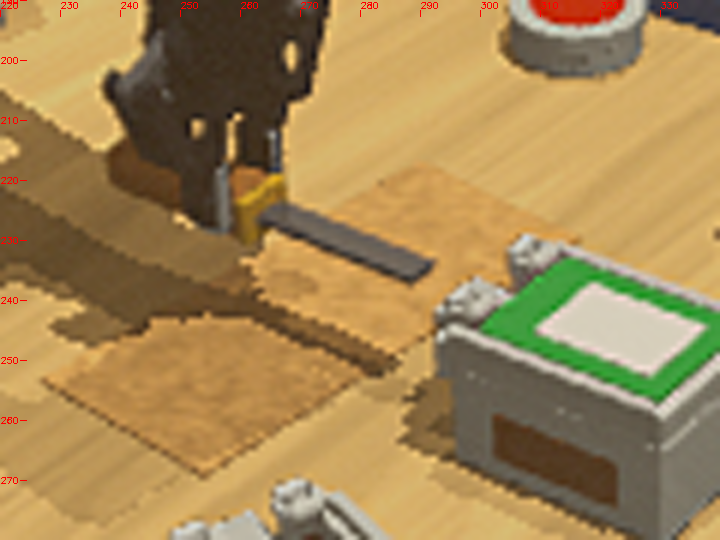

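View pics/top_4.png

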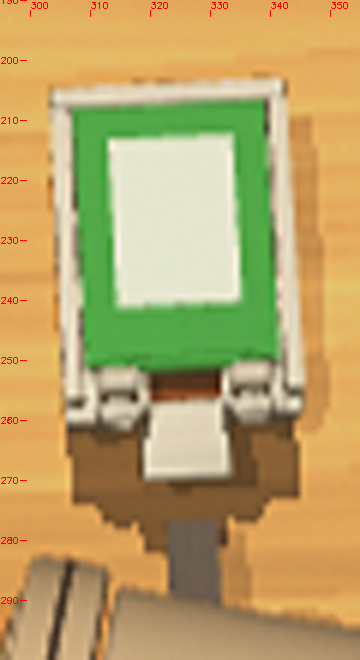

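{"fn": "move_arm", "kwargs": {"rows": [[[0.01,0.0,0,0,0,0],[0.02,0.0,0,0,0,0],[0.03,0,0,0,0,0],[0.04,0,0,0,0,0],[0.045,0,0,0,0,0],[0.045,0,0,0,0,0]]]}}

```text
time: 6.95
tool_pos: [445.6, -20.9, 62.5]
tcp_rot: [180.0, -0.1, 1.9]
ft_force: [0.1, 0.1, -1.5]
finger_gap: 28.1
```

```bash
python3 -c "
from cmdp import *
apply([.045,0,0,0,0,0])"; python3 snap.py top 5 295 190 355 300 6;  python3 snap.py scene 5 270 210 330 260 10
```

View pics/top_5.png

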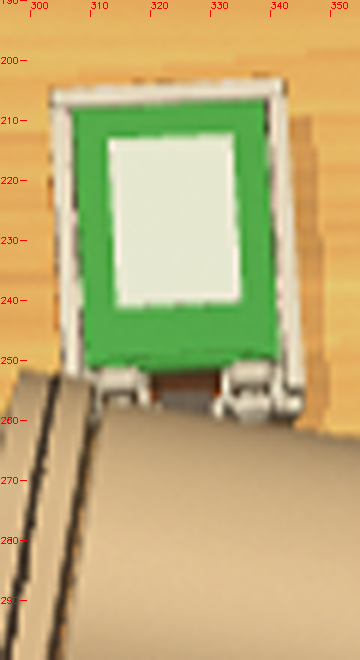

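View pics/scene_5.png

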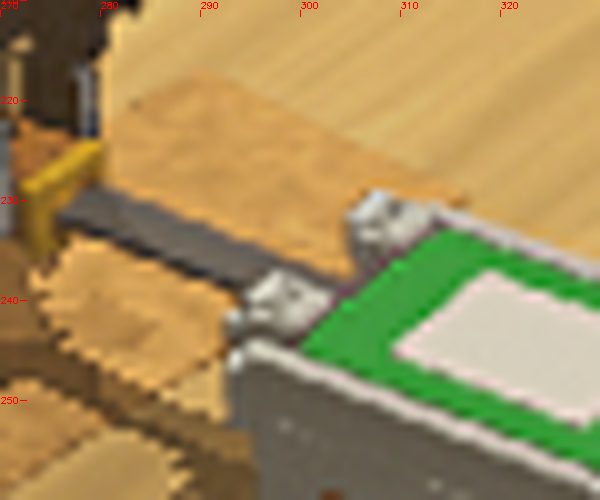

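{"fn": "move_arm", "kwargs": {"rows": [[[0.005,0.0,0,0,0,0],[0.01,0.0,0,0,0,0],[0.014,0,0,0,0,0],[0.017,0,0,0,0,0],[0.017,0,0,0,0,0]]]}}

```text
time: 7.55
tool_pos: [461.7, -20.2, 61.3]
tcp_rot: [180.0, -0.0, 1.9]
ft_force: [-0.1, 0.0, -0.9]
finger_gap: 28.1
```

```bash
python3 -c "
from cmdp import *
apply([.017,0,0,0,0,0]);plan([399,0,61],[180,0,1.9])"; python3 snap.py top 6 295 190 355 300 6;  python3 snap.py scene 6 270 210 330 260 10; python3 go.py 0 0 0 1.9
```

```text
cmd [461.3 -20.2  61.3] [180.    0.    1.9] row [-0.0616, -0.0223, 0.0003] [-0.0, -0.0, 0.01] rows>= 1.3
t 7.65 pos [461.2 -20.2  61.2] [-1.80e+02  2.00e-02  1.92e+00] F [-0.3 -0.7 -1.7] gap 28.3
row [-0.4602, -0.0356, 0.0614] [-0.0, 0.02, 0.02] rows>= 9.3
```

View pics/scene_6.png

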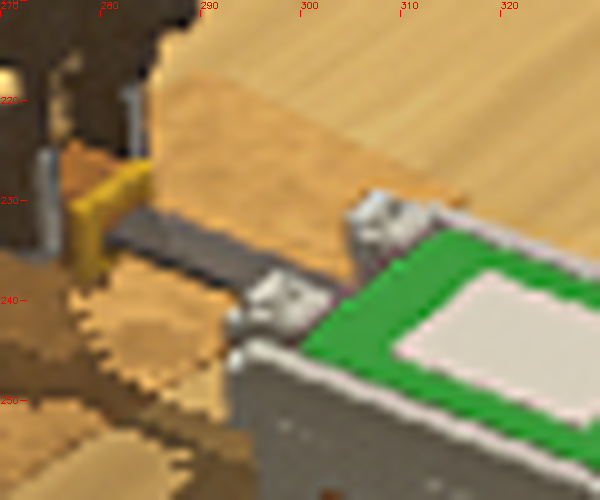

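{"fn": "move_arm", "kwargs": {"rows": [[[0,0,0.006,0,3,0],[0,0,0.0075,0,4.5,0],[0,0,0.009,0,6,0],[0.0005,0,0.0108,0,7.5,0],[0.0006,0,0.0124,0,9,0],[0.001,0,0.014,0,10.5,0],[0.001,0,0.0156,0,12,0],[0.0015,0,0.0172,0,13.5,0],[0.0018,0,0.0188,0,15,0],[0.0018,0,0.0188,0,15,0]]]}}

```text
time: 8.65
tool_pos: [462.6, -20.1, 42.1]
tcp_rot: [-180.0, -15.1, 1.9]
ft_force: [-2.0, -0.3, 3.3]
finger_gap: 28.0
```

```bash
python3 -c "
from cmdp import *
apply([.0018,0,0.0188,0,15,0])"; python3 snap.py top 7 295 190 355 300 6;  python3 snap.py scene 7 270 210 340 270 10; python3 go.py 0 0 0 1.9
```

```text
t 8.75 pos [462.6 -20.1  42.3] [-179.99  -14.96    1.9 ] F [-2.7 -1.   1.6] gap 28.0
row [-0.457, -0.0355, -0.0783] [-0.01, -14.96, 0.0] rows>= 9.3
```

View pics/scene_7.png

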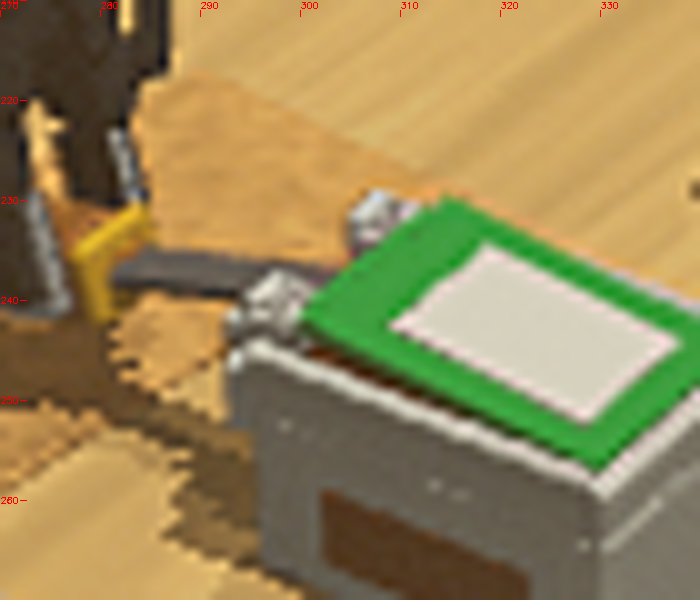

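View pics/top_7.png

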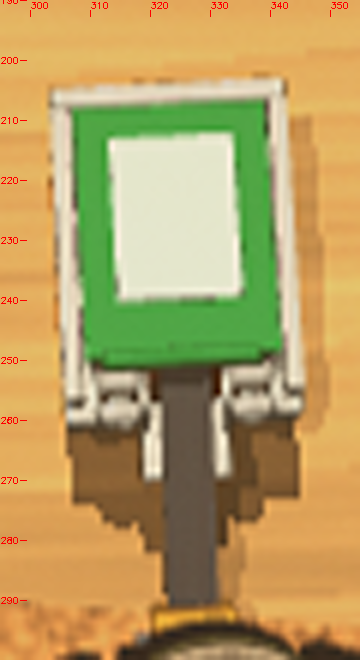

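```bash
python3 -c "
from cmdp import *
plan([461.8,-20.2,56],[180,-5,1.9])
plan([458,-20.2,61],[180,-1,1.9])
plan([393,-22.4,62],[180,0,1.9])
plan([393,-22.4,140],[180,0,1.9])"
```

```text
cmd [463.1 -20.1  42.5] [180.  -15.    1.9] row [0.0023, 0.0, -0.0134] [-0.0, -10.0, 0.01] rows>= 1.2
cmd [463.1 -20.1  42.5] [180.  -15.    1.9] row [-0.0001, -0.0001, -0.0192] [-0.0, -14.0, 0.01] rows>= 1.6
cmd [463.1 -20.1  42.5] [180.  -15.    1.9] row [-0.0627, -0.0001, -0.037] [-0.0, -15.0, 0.01] rows>= 1.7
cmd [463.1 -20.1  42.5] [180.  -15.    1.9] row [-0.0425, -0.0001, -0.1123] [-0.0, -15.0, 0.01] rows>= 2.4
```

{"fn": "move_arm", "kwargs": {"rows": [[[0.001,0,-0.007,0,-5,0],[0.002,0,-0.0134,0,-10,0],[0,0,-0.0192,0,-14,0],[-0.015,0,-0.0235,0,-15,0],[-0.03,0,-0.028,0,-15,0],[-0.045,0,-0.032,0,-15,0],[-0.063,0,-0.037,0,-15,0],[-0.063,0,-0.037,0,-15,0],[-0.05,0,-0.08,0,-15,0],[-0.042,0,-0.112,0,-15,0],[-0.042,0,-0.112,0,-15,0]]]}}

```text
time: 9.85
tool_pos: [396.9, -23.1, 144.7]
tcp_rot: [179.9, -0.5, 1.9]
ft_force: [0.5, 0.6, -1.9]
finger_gap: 28.1
```

```bash
python3 -c "
from cmdp import *
apply([-.042,0,-0.112,0,-15,0])
x,y,w=635.3,193.3,13.7
q=box(x,y,w,[(-215,0,140),(-206,0,61),(-82,0,57)])
print(q)
plan(q[0],[180,0,w])
"; python3 snap.py top 8 195 180 355 300 5;  python3 snap.py scene 8 220 170 380 290 5; python3 go.py 0 0 0 1.9
```

```text
[[426.4169392  142.3797986  140.        ]
 [435.16088128 144.51134191  61.        ]
 [555.63297216 173.87927202  57.        ]]
cmd [393.6 -22.5 139.8] [180.   -0.    1.9] row [0.0383, -0.1637, -0.0002] [-0.0, -0.0, -11.79] rows>= 3.4
t 9.95 pos [394.3 -22.6 140.2] [ 1.7998e+02 -1.3000e-01  1.9100e+00] F [ 0.4  0.6 -1.7] gap 28.1
row [-0.3936, -0.0358, 0.1393] [0.02, -0.13, 0.01] rows>= 8.4
```

View pics/scene_8.png

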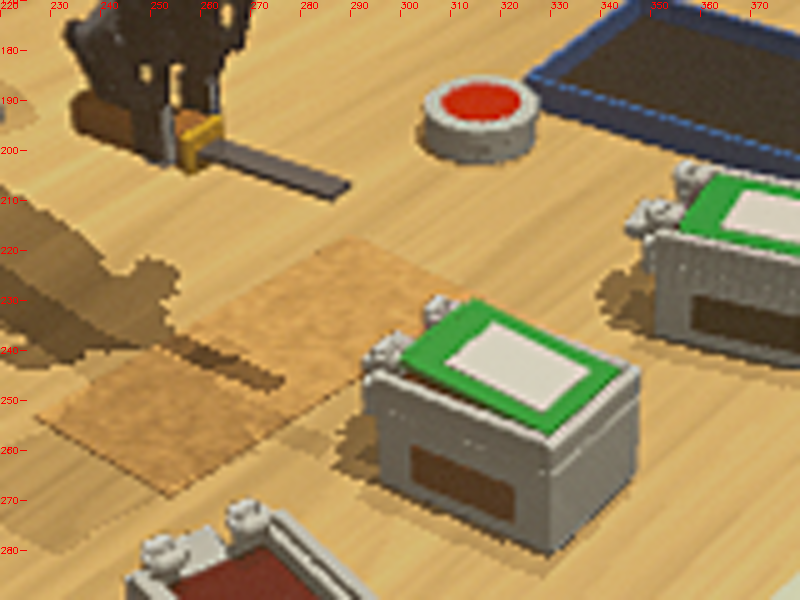

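View pics/top_8.png

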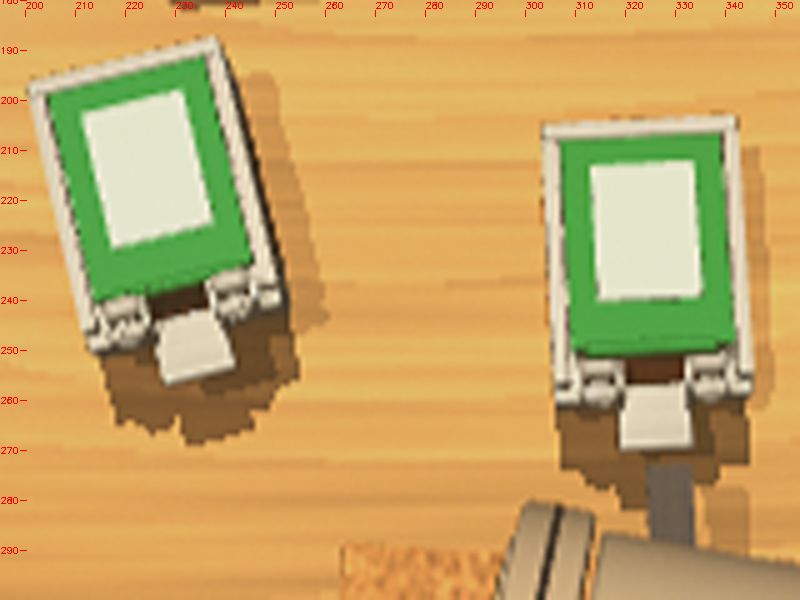

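{"fn": "move_arm", "kwargs": {"rows": [[[0.038,-0.164,0,0,0,-11.8],[0.038,-0.164,0,0,0,-11.8],[0.038,-0.164,0,0,0,-11.8],[0.038,-0.164,0,0,0,-11.8],[0.038,-0.164,0,0,0,-11.8],[0.038,-0.164,0,0,0,-11.8],[0.038,-0.164,0.04,0,0,-11.8],[0.038,-0.164,0.07,0,0,-11.8],[0.038,-0.164,0.078,0,0,-11.8],[0.038,-0.164,0.078,0,0,-11.8],[0.038,-0.164,0.078,0,0,-11.8]]]}}

```text
time: 11.05
tool_pos: [426.8, 142.2, 62.9]
tcp_rot: [180.0, -0.1, 13.7]
ft_force: [-0.1, 0.4, -1.1]
finger_gap: 28.1
```

```bash
python3 -c "
from cmdp import *
apply([.038,-.164,.078,0,0,-11.8])
q=box(635.3,193.3,13.7,[(-148,0,61)])
plan(q[0],[180,0,13.7])
"; python3 snap.py top 9 195 180 295 300 6;  python3 snap.py scene 9 250 160 380 260 6; python3 go.py 0 0 0 1.9
```

```text
cmd [426.1 142.7  61.8] [180.   -0.   13.7] row [0.0673, 0.0004, 0.0008] [-0.0, -0.0, 0.01] rows>= 1.3
t 11.15 pos [427.6 142.7  63.7] [179.99  -0.18  13.68] F [ 0.8 -1.4 -1. ] gap 28.1
row [-0.4494, 0.0375, 0.0623] [-0.01, -0.18, 11.78] rows>= 9.1
```

View pics/scene_9.png

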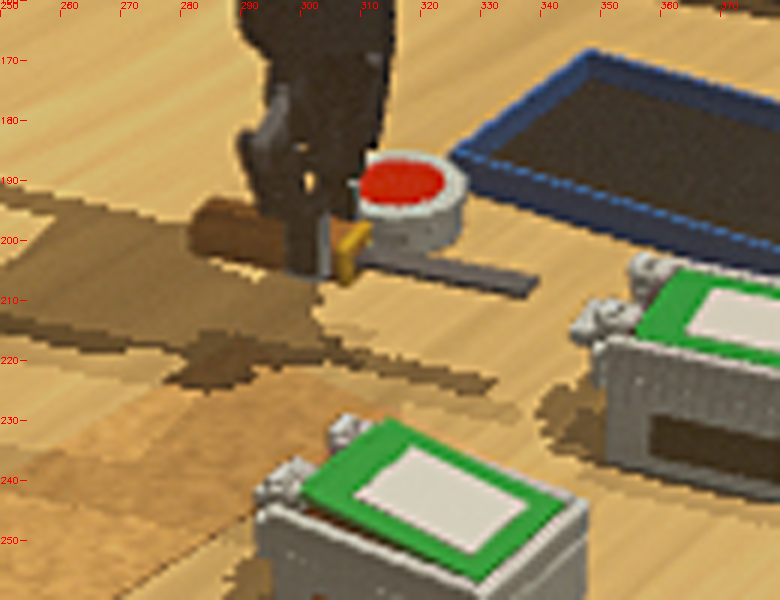

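View pics/top_9.png

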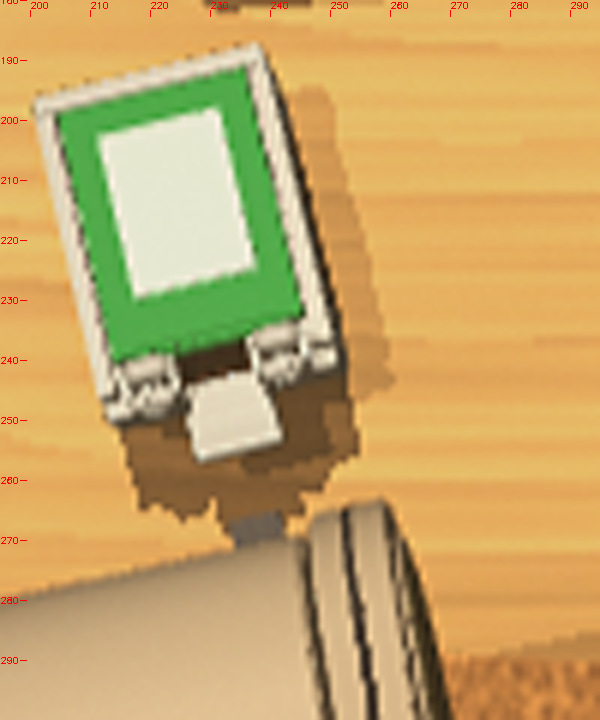

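{"fn": "move_arm", "kwargs": {"rows": [[[0.01,0.0,0,0,0,0],[0.02,0.0,0,0,0,0],[0.03,0,0,0,0,0],[0.04,0,0,0,0,0],[0.05,0,0,0,0,0],[0.053,0,0,0,0,0],[0.053,0,0,0,0,0]]]}}

```text
time: 11.85
tool_pos: [477.9, 155.4, 61.6]
tcp_rot: [-180.0, 0.0, 13.7]
ft_force: [0.3, -0.2, -1.4]
finger_gap: 28.3
```

```bash
python3 -c "
from cmdp import *
apply([.053,0,0,0,0,0])
q=box(635.3,193.3,13.7,[(-148,0,61)])
plan(q[0],[180,0,13.7])
"; python3 snap.py top 10 195 180 295 300 6;  python3 snap.py scene 10 300 180 370 240 10; python3 go.py 0 0 0 1.9
```

```text
cmd [477.5 155.3  61.8] [180.   -0.   13.7] row [0.0143, 0.0004, 0.0008] [-0.0, -0.0, 0.01] rows>= 0.3
t 11.95 pos [477.2 155.2  61.5] [-1.800e+02  5.000e-02  1.371e+01] F [-0.5  0.2 -1. ] gap 28.2
row [-0.5003, 0.0377, 0.0619] [0.01, 0.05, 11.81] rows>= 10.1
```

View pics/scene_10.png

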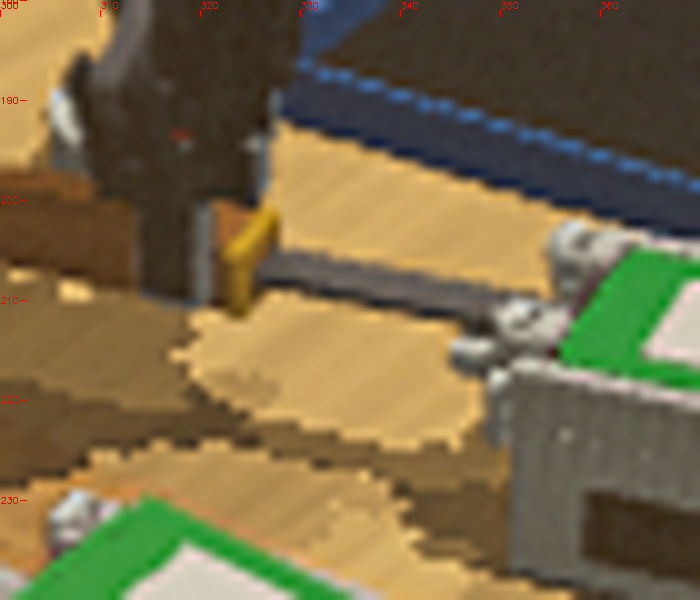

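View pics/top_10.png

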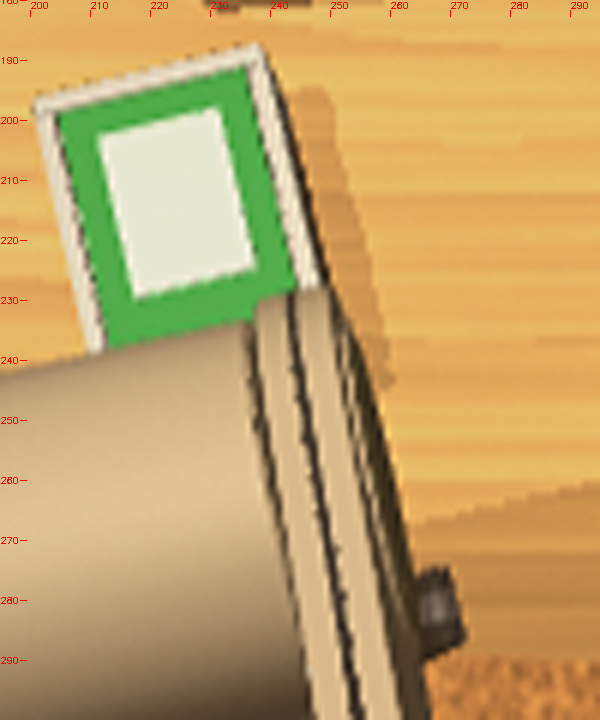

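{"fn": "move_arm", "kwargs": {"rows": [[[0.005,0.0,0,0,0,0],[0.01,0.0,0,0,0,0],[0.014,0,0,0,0,0],[0.017,0,0,0,0,0],[0.017,0,0,0,0,0]]]}}

```text
time: 12.45
tool_pos: [494.5, 159.4, 61.9]
tcp_rot: [180.0, -0.0, 13.7]
ft_force: [-0.7, 0.6, -0.9]
finger_gap: 28.5
```

```bash
python3 -c "
from cmdp import *
apply([.017,0,0,0,0,0])
"; python3 snap.py scene 11 300 180 370 240 10; python3 go.py 0 0 0 1.9
```

```text
t 12.5 pos [494.2 159.3  61.8] [180.     0.    13.71] F [-0.3 -0.7 -1.7] gap 28.0
row [-0.5179, 0.0376, 0.0618] [0.0, 0.0, 11.81] rows>= 10.5
```

View pics/scene_11.png

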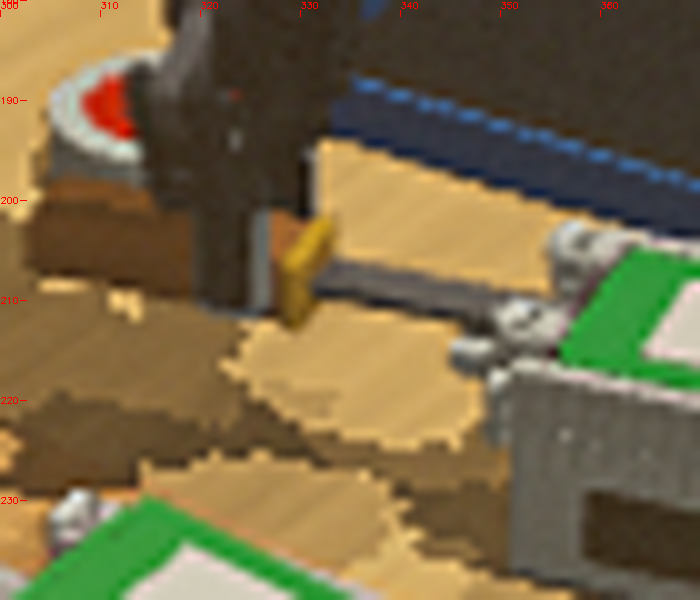

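{"fn": "move_arm", "kwargs": {"rows": [[[0,0,0.0065,0,3,0],[0,0,0.008,0,4.5,0],[0,0,0.0095,0,6,0],[0.0005,0,0.0113,0,7.5,0],[0.0006,0,0.0129,0,9,0],[0.001,0,0.0145,0,10.5,0],[0.001,0,0.0161,0,12,0],[0.0015,0,0.0177,0,13.5,0],[0.0018,0,0.0193,0,15,0],[0.0018,0,0.0193,0,15,0]]]}}

```text
time: 13.5
tool_pos: [494.6, 159.5, 41.7]
tcp_rot: [-180.0, -14.9, 13.7]
ft_force: [-0.8, -0.2, -0.5]
finger_gap: 28.2
```

```bash
python3 -c "
from cmdp import *
apply([.0018,0,0.0193,0,15,0])
"; python3 snap.py scene 12 300 180 370 240 10; python3 go.py 0 0 0 1.9
```

```text
t 13.55 pos [495.1 159.6  42.1] [-180.    -14.93   13.71] F [-0.6 -0.3 -1.5] gap 27.8
row [-0.5121, 0.0377, -0.0929] [-1.54, -14.87, 11.74] rows>= 10.4
```

View pics/scene_12.png

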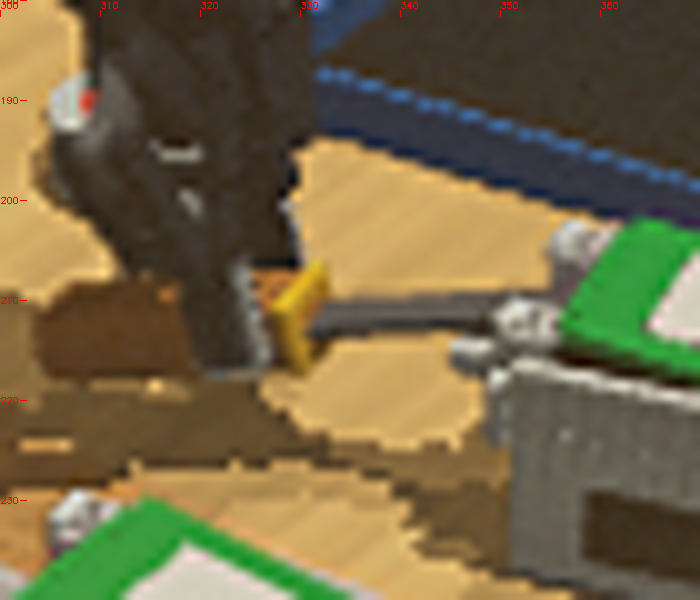

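Both lids are sprung. Withdraw the same way.

{"fn": "move_arm", "kwargs": {"rows": [[[0.001,0,-0.007,0,-5,0],[0.002,0,-0.0134,0,-10,0],[0,0,-0.0192,0,-14,0],[-0.015,0,-0.0235,0,-15,0],[-0.03,0,-0.028,0,-15,0],[-0.045,0,-0.032,0,-15,0],[-0.063,0,-0.037,0,-15,0],[-0.063,0,-0.037,0,-15,0],[-0.05,0,-0.08,0,-15,0],[-0.042,0,-0.112,0,-15,0],[-0.042,0,-0.112,0,-15,0]]]}}

```text
time: 14.65
tool_pos: [431.9, 144.0, 145.4]
tcp_rot: [180.0, -0.6, 13.7]
ft_force: [0.8, 0.2, -1.0]
finger_gap: 28.4
```

```bash
python3 -c "
from cmdp import *
apply([-.042,0,-0.112,0,-15,0])
plan([435,-15,140],[180,0,88])
p,R=load()
"; python3 snap.py scene 13; python3 go.py 0 0 0 1.9
```

```text
cmd [428.2 143.2 139.8] [180.   -0.   13.7] row [-0.0309, 0.1553, -0.0002] [-0.0, -0.0, -74.29] rows>= 8.6
t 14.7 pos [430.6 143.7 142.8] [179.99  -0.38  13.71] F [-0.9  0.5 -2.9] gap 28.3
row [-0.4534, 0.0375, 0.1398] [-0.03, -0.38, 11.81] rows>= 9.5
```

View pics/scene_13.png

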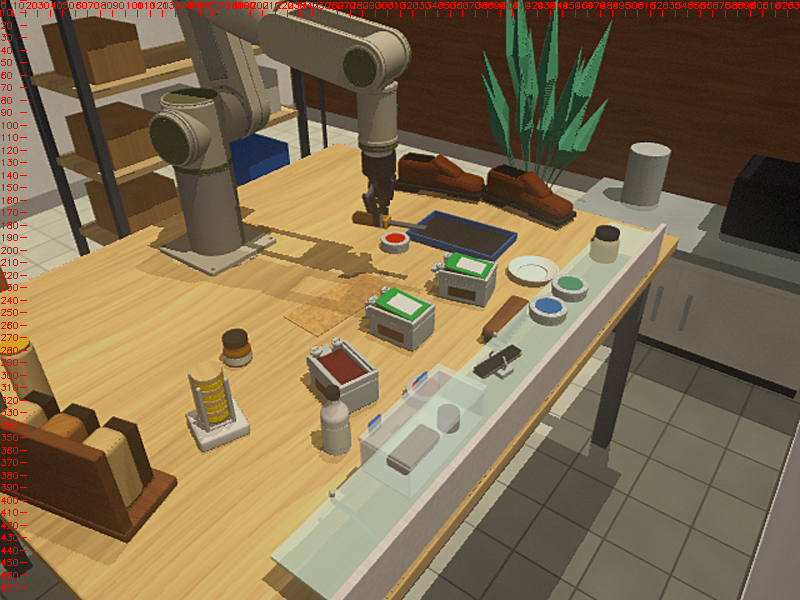

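```bash
python3 -c "
from cmdp import *
plan([425.6,-24.4,140],[180,0,86])
plan([425.6,-24.4,14],[180,0,86])
"
```

```text
cmd [428.2 143.2 139.8] [180.   -0.   13.7] row [-0.0423, 0.1622, -0.0002] [-0.0, -0.0, -72.29] rows>= 8.4
cmd [428.2 143.2 139.8] [180.   -0.   13.7] row [-0.0423, 0.1622, 0.1258] [-0.0, -0.0, -72.29] rows>= 8.4
```

{"fn": "move_arm", "kwargs": {"rows": [[[-0.005,0.02,0,0,0,-8],[-0.01,0.04,0,0,0,-16],[-0.015,0.06,0,0,0,-24],[-0.02,0.08,0,0,0,-32],[-0.025,0.1,0,0,0,-40],[-0.03,0.12,0,0,0,-48],[-0.035,0.14,0,0,0,-56],[-0.042,0.162,0,0,0,-64],[-0.042,0.162,0,0,0,-72.3],[-0.042,0.162,0,0,0,-72.3],[-0.042,0.162,0.03,0,0,-72.3],[-0.042,0.162,0.07,0,0,-72.3],[-0.042,0.162,0.1,0,0,-72.3],[-0.042,0.162,0.118,0,0,-72.3],[-0.042,0.162,0.123,0,0,-72.3],[-0.042,0.162,0.1255,0,0,-72.3],[-0.042,0.162,0.1255,0,0,-72.3]]]}}

```text
time: 16.4
tool_pos: [425.2, -23.5, 14.7]
tcp_rot: [-179.9, -0.0, 85.8]
ft_force: [-5.2, 1.1, 5.4]
finger_gap: 28.4
```

{"fn": "move_arm", "kwargs": {"rows": [[[0,0,0,0,0,0],[0,0,0,0,0,0],[0,0,0,0,0,0],[0,0,0,0,0,0],[0,0,0,0,0,0],[0,0,-0.03,0,0,0],[0,0,-0.08,0,0,0],[0,0,-0.13,0,0,0],[0,0,-0.15,0,0,0],[0,0,-0.15,0,0,0]]], "grip": 1}}

```text
time: 17.4
tool_pos: [428.6, -24.6, 168.8]
tcp_rot: [179.5, 0.0, 86.0]
ft_force: [0.7, 0.5, -0.5]
finger_gap: 85.5
```

```bash
python3 -c "
from cmdp import *
apply([-.042,.162,.1255,0,0,-72.3]); apply([0,0,-.15,0,0,0])
q=box(606.2,-15.3,1.9,[(-20,0,170)])[0]; print(q)
plan(q,[180,0,1.9])
"; python3 snap.py wrist 14; python3 go.py 0 0 0 1.9
```

```text
[586.21099568 -15.96310357 170.        ]
cmd [425.8 -24.1 164.3] [180.   0.  86.] row [0.0193, 0.1594, -0.0057] [-0.0, -0.0, 84.11] rows>= 9.8
t 17.45 pos [427.2 -24.3 166.1] [1.7977e+02 3.0000e-02 8.6000e+01] F [ 0.1 -0.2  0.1] gap 85.3
row [-0.0054, -0.4285, 0.1644] [0.21, -0.15, 84.1] rows>= 9.8
```

View pics/wrist_14.png

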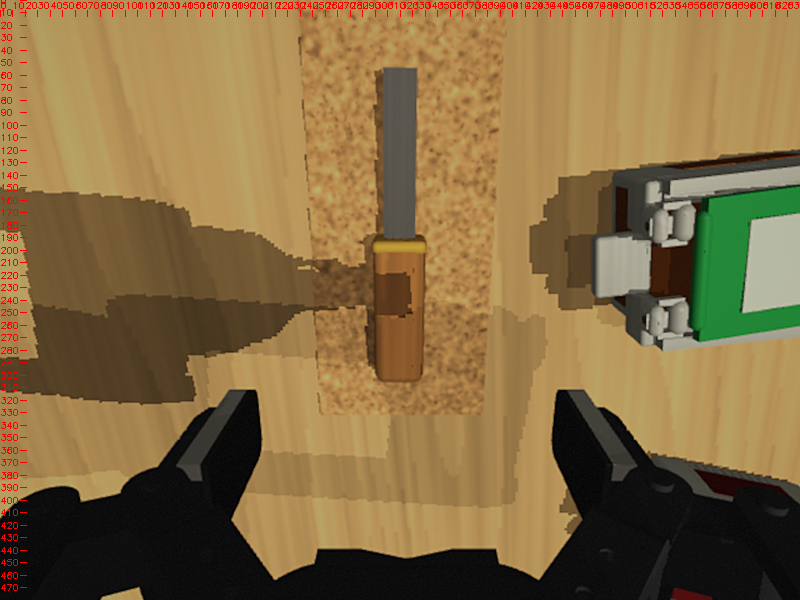

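```bash
python3 - <<'E'
from h import *
import pickle
def tip(f,pos,yaw,u,v,ytool):
    s=pickle.load(open(f,"rb")); K=s["camera_matrix"];R=s["R"];t=s["t"]
    Rt=Ro.from_euler("xyz",[180,0,yaw],degrees=True)
    c=Rt.inv().apply(-R.T@t-pos); d=Rt.inv().apply(R.T@np.linalg.solve(K,[u,v,1]))
    return np.round(c+d*(ytool-c[1])/d[1],1), np.round(c,1)
for u,v,g in [(258,392,-1),(555,392,1)]: print("open",tip("wrist_14.pkl",[425.8,-24.1,164.3],86,u/1.25,v/1.25,g*85.4/2))
for u,v,g in [(350,370,-1),(460,370,1)]: print("28",tip("wrist_3.pkl",[398.3,-22.3,150.3],1.9,u/1.25,v/1.25,g*30/2))
E
python3 -c "
import cv2
a=cv2.imread('pics/wrist_14.png')[370:520,150:660];b=cv2.imread('pics/wrist_3.png')[350:520,250:560]
cv2.imwrite('pics/ta.png',cv2.resize(a,None,fx=1.5,fy=1.5));cv2.imwrite('pics/tb.png',cv2.resize(b,None,fx=2,fy=2))"
```

```text
open (array([  2.8, -42.7,   0.8]), array([  79.4,    2. , -139.3]))
open (array([ 13.7,  42.7, -19.5]), array([  79.4,    2. , -139.3]))
28 (array([ 22.2, -15. , -20.2]), array([  78.2,   -1.5, -133.3]))
28 (array([10.8, 15. ,  3.2]), array([  78.2,   -1.5, -133.3]))
```

View pics/ta.png

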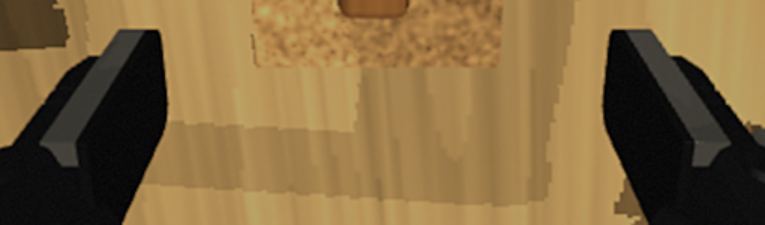

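View pics/tb.png

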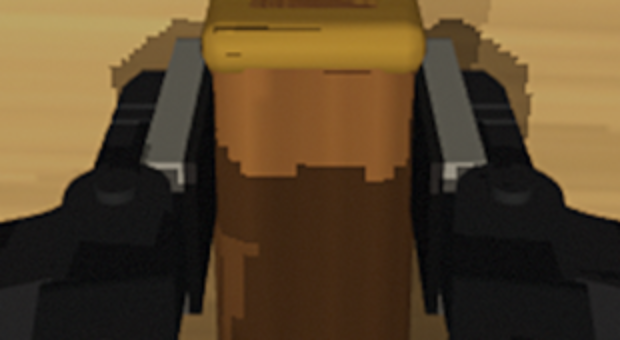

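```bash
python3 -c "
from cmdp import *
q=box(606.2,-15.3,1.9,[(-26,0,160)])[0]; print(q)
plan(q,[180,0,1.9])
"
```

```text
[580.21429439 -16.16203464 160.        ]
cmd [425.8 -24.1 164.3] [180.   0.  86.] row [0.0187, 0.1535, 0.0043] [-0.0, -0.0, 84.11] rows>= 9.8
```

{"fn": "move_arm", "kwargs": {"rows": [[[0.002,0.015,0,0,0,8.4],[0.004,0.03,0,0,0,16.8],[0.006,0.045,0,0,0,25.2],[0.008,0.06,0,0,0,33.6],[0.01,0.075,0,0,0,42],[0.012,0.09,0,0,0,50.4],[0.014,0.105,0,0,0,58.8],[0.016,0.12,0,0,0,67.2],[0.018,0.135,0,0,0,75.6],[0.019,0.15,0.004,0,0,84.1],[0.019,0.1535,0.004,0,0,84.1],[0.019,0.1535,0.004,0,0,84.1],[0.019,0.1535,0.004,0,0,84.1]]]}}

```text
time: 18.75
tool_pos: [579.2, -15.8, 159.3]
tcp_rot: [-180.0, 0.1, 2.1]
ft_force: [-0.1, 0.2, -0.7]
finger_gap: 85.6
```

```bash
python3 -c "
from cmdp import *
apply([.019,.1535,.004,0,0,84.1])
q=box(606.2,-15.3,1.9,[(-26,0,76)])[0]; print(q)
plan(q,[180,0,1.9])
"; python3 snap.py wrist 15
```

```text
[580.21429439 -16.16203464  76.        ]
cmd [580.3 -15.8 160.3] [180.    0.    1.9] row [-0.0001, 0.0003, 0.0843] [-0.0, -0.0, 0.01] rows>= 1.7
```

View pics/wrist_15.png

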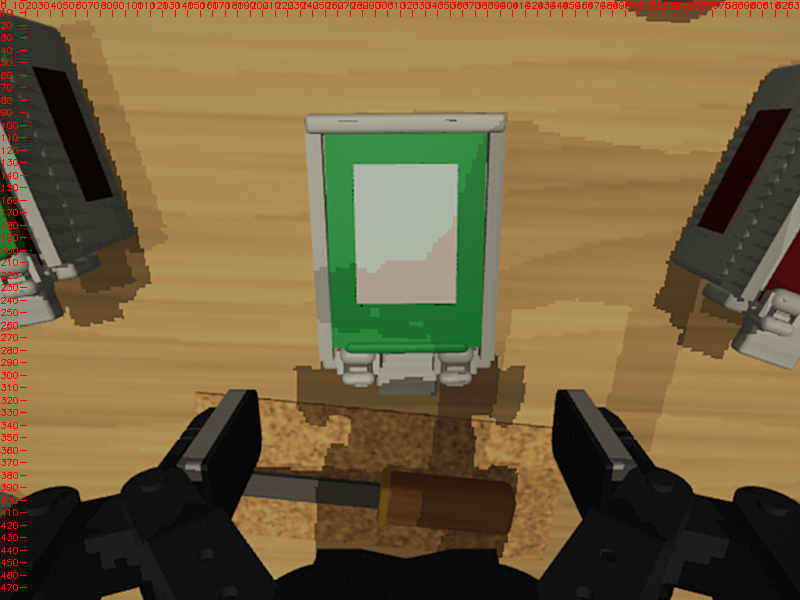

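{"fn": "move_arm", "kwargs": {"rows": [[[0,0,0.04,0,0,0],[0,0,0.065,0,0,0],[0,0,0.078,0,0,0],[0,0,0.0845,0,0,0],[0,0,0.0845,0,0,0],[0,0,0.0845,0,0,0]]]}}

```text
time: 19.4
tool_pos: [581.3, -15.9, 77.4]
tcp_rot: [180.0, -0.1, 1.9]
ft_force: [-0.3, 0.6, 0.0]
finger_gap: 85.7
```

```bash
python3 -c "
from cmdp import *
apply([0,0,.0845,0,0,0])
"; python3 snap.py wrist 16;python3 snap.py scene 16 270 190 350 270 8
```

```text
(no output)
```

View pics/wrist_16.png

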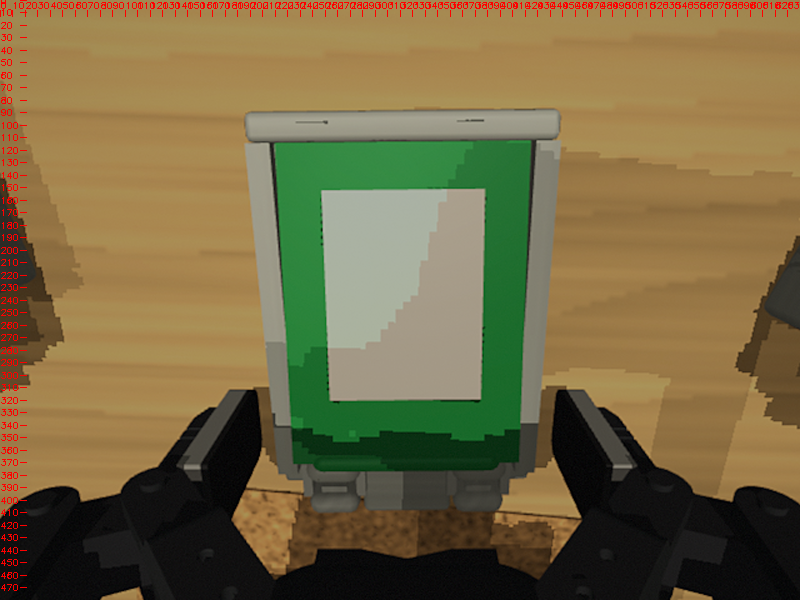

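View pics/scene_16.png

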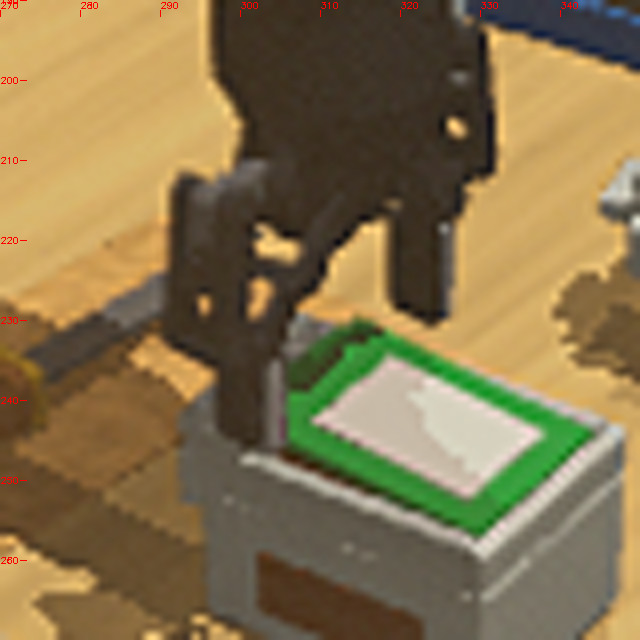

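{"fn": "move_arm", "kwargs": {"rows": [[[0,0,0,0,0,0],[0,0,0,0,0,0],[0,0,0,0,0,0],[0,0,0,0,0,0],[0,0,0,0,0,0]]], "grip": 0, "newtons": 45}}

```text
time: 20.0
tool_pos: [581.1, -15.9, 77.3]
tcp_rot: [180.0, -0.1, 1.9]
ft_force: [-2.5, 1.1, 5.4]
finger_gap: 66.2
```

```bash
python3 snap.py wrist 17;python3 snap.py scene 17 270 190 350 270 8; python3 go.py 0 0 0 1.9
```

```text
t 20.1 pos [581.1 -15.9  77.3] [ 1.7998e+02 -1.0000e-01  1.9300e+00] F [-1.3  0.5  6.1] gap 66.3
row [-0.5803, -0.0355, 0.0763] [0.02, -0.1, 0.03] rows>= 11.7
```

View pics/wrist_17.png

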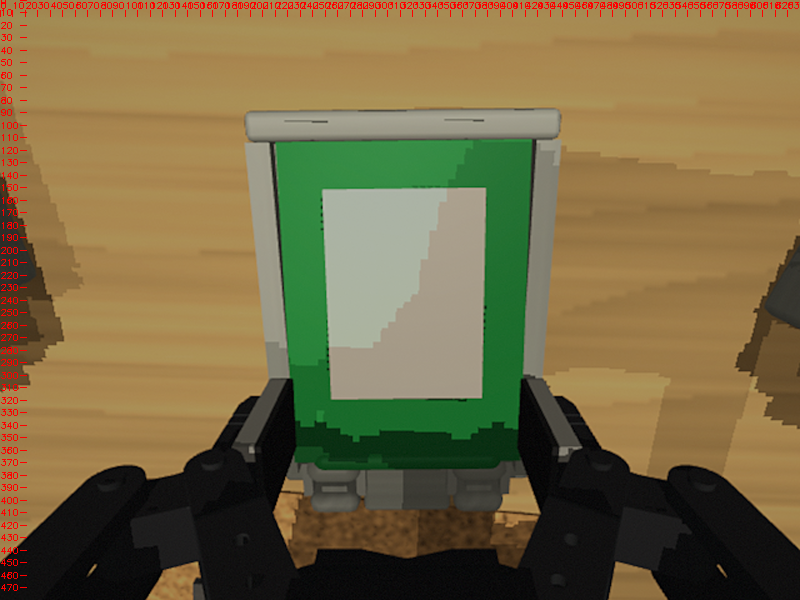

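View pics/scene_17.png

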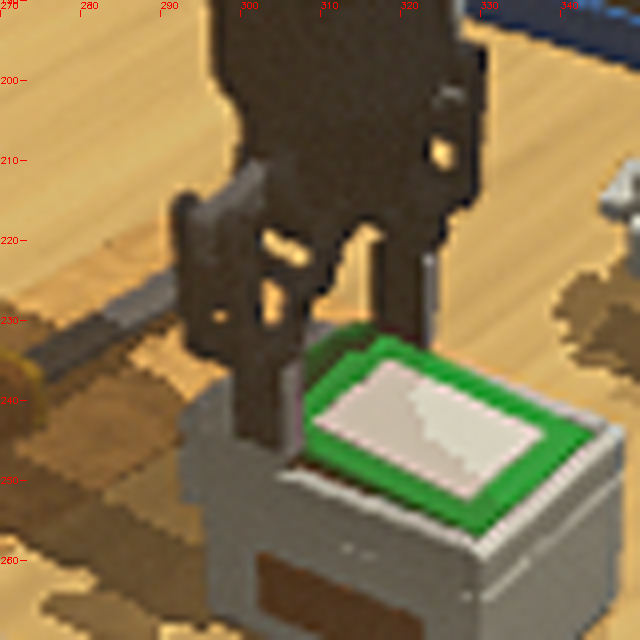

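{"fn": "move_arm", "kwargs": {"rows": [[[0,0,-0.01,0,0,0],[0,0,-0.025,0,0,0],[0,0,-0.05,0,0,0],[0,0,-0.08,0,0,0],[0,0,-0.1,0,0,0],[0,0,-0.1,0,0,0],[0,0,-0.1,0,0,0]]]}}

```text
time: 20.8
tool_pos: [580.7, -15.9, 176.8]
tcp_rot: [180.0, -0.1, 1.9]
ft_force: [0.1, 0.1, -1.0]
finger_gap: 66.0
```

```bash
python3 -c "
from cmdp import *
apply([0,0,-.1,0,0,0])
P=(491.1,401.9,3.5)
for h,pt in ((170,0),(60,6.8),(12,6.8)):
  q=box(*P,[(-89.5,0,h)])[0]; print(q); plan(q,[180,pt,3.5])
";python3 snap.py scene 18 240 150 370 270 6; python3 go.py 0 0 0 1.9
```

```text
[401.76693554 396.43615571 170.        ]
cmd [580.3 -15.8 175.8] [180.    0.    1.9] row [-0.1647, -0.418, 0.0058] [-0.0, -0.0, -1.59] rows>= 9.0
[401.76693554 396.43615571  60.        ]
cmd [580.3 -15.8 175.8] [180.    0.    1.9] row [-0.1647, -0.418, 0.1158] [-0.09, -6.8, -1.59] rows>= 9.3
[401.76693554 396.43615571  12.        ]
cmd [580.3 -15.8 175.8] [180.    0.    1.9] row [-0.1647, -0.418, 0.1638] [-0.09, -6.8, -1.59] rows>= 9.6
t 20.85 pos [579.9 -15.8 175.4] [-1.7999e+02  4.0000e-02  1.9100e+00] F [ 1.  -1.6 -0.3] gap 65.7
row [-0.579, -0.0351, 0.1758] [-0.01, 0.04, 0.01] rows>= 12.1
```

View pics/scene_18.png

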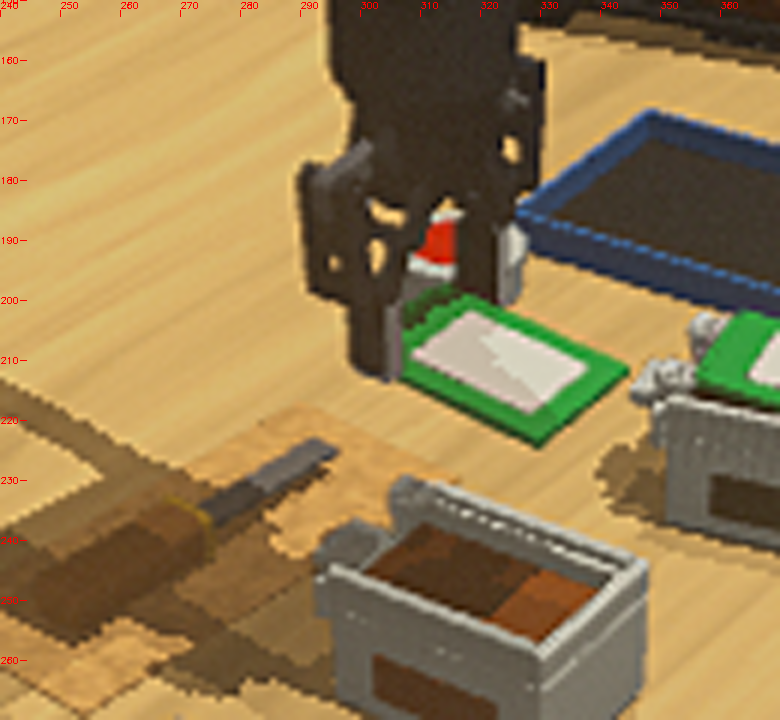

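{"fn": "move_arm", "kwargs": {"rows": [[[-0.008,-0.02,0,0,0,0],[-0.023,-0.06,0,0,0,0],[-0.039,-0.1,0,0,0,-1],[-0.055,-0.14,0,0,0,-1.6],[-0.071,-0.18,0,0,0,-1.6],[-0.087,-0.22,0,0,0,-1.6],[-0.102,-0.26,0,0,0,-1.6],[-0.118,-0.3,0,0,0,-1.6],[-0.134,-0.34,0,0,0,-1.6],[-0.15,-0.38,0,0,0,-1.6],[-0.161,-0.41,0,0,0,-1.6],[-0.165,-0.418,0.02,0,-3,-1.6],[-0.165,-0.418,0.05,0,-6.8,-1.6],[-0.165,-0.418,0.09,0,-6.8,-1.6],[-0.165,-0.418,0.116,0,-6.8,-1.6],[-0.165,-0.418,0.116,0,-6.8,-1.6],[-0.165,-0.418,0.116,0,-6.8,-1.6]]]}}

```text
time: 22.55
tool_pos: [400.5, 395.8, 58.9]
tcp_rot: [-180.0, 6.9, 3.5]
ft_force: [-0.2, 0.8, -0.2]
finger_gap: 65.9
```

```bash
python3 -c "
from cmdp import *
apply([-.165,-.418,.116,0,-6.8,-1.6])
P=(491.1,401.9,3.5)
for h,pt in ((14,6.8),(60,0)):
  q=box(*P,[(-89.5,0,h)])[0]; print(q); plan(q,[180,pt,3.5])
";python3 snap.py scene 19 300 120 440 220 5; python3 go.py 0 0 0 1.9; python3 snap.py top 19 80 220 215 370 5
```

```text
[401.76693554 396.43615571  14.        ]
cmd [401.4 396.4  59.8] [-179.9    6.8    3.5] row [0.0058, 0.0001, 0.0455] [-0.09, -0.0, 0.02] rows>= 0.9
[401.76693554 396.43615571  60.        ]
cmd [401.4 396.4  59.8] [-179.9    6.8    3.5] row [0.0003, 0.0, -0.0002] [-0.09, 6.8, 0.01] rows>= 0.8
t 22.6 pos [401.6 396.6  60.6] [-179.89    6.79    3.52] F [ 0.5  0.1 -0.3] gap 66.1
row [-0.4151, 0.3714, 0.1097] [-0.01, 6.79, 1.61] rows>= 11.4
```

View pics/scene_19.png

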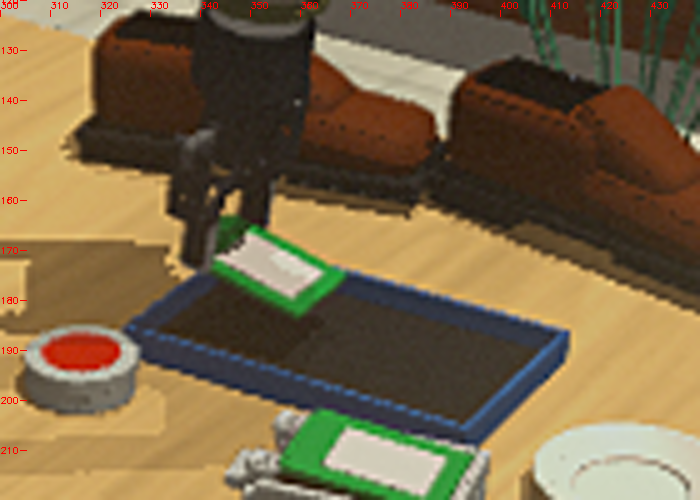

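View pics/top_19.png

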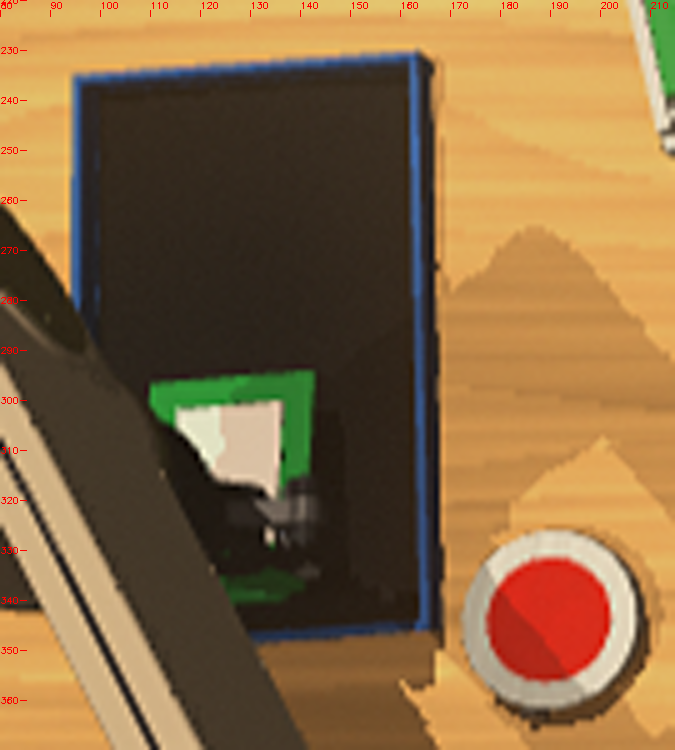

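```bash
python3 -c "
from cmdp import *
P=(491.1,401.9,3.5)
for h,pt in ((60,-6.8),(9,-6.8)):
  q=box(*P,[(-89.5,0,h)])[0]; plan(q,[180,pt,3.5])
"
```

```text
cmd [401.4 396.4  59.8] [-179.9    6.8    3.5] row [0.0003, 0.0, -0.0002] [-0.1, 13.6, 0.01] rows>= 1.6
cmd [401.4 396.4  59.8] [-179.9    6.8    3.5] row [0.0063, 0.0001, 0.0504] [-0.1, 13.6, 0.01] rows>= 1.6
```

{"fn": "move_arm", "kwargs": {"rows": [[[0,0,0,0,4,0],[0,0,0,0,9,0],[0,0,0,0,13.6,0],[0.003,0,0.02,0,13.6,0],[0.005,0,0.035,0,13.6,0],[0.006,0,0.043,0,13.6,0],[0.006,0,0.0475,0,13.6,0],[0.006,0,0.0475,0,13.6,0]]]}}

```text
time: 23.45
tool_pos: [401.8, 396.2, 11.4]
tcp_rot: [-179.9, -6.7, 3.5]
ft_force: [-0.3, -0.2, -0.3]
finger_gap: 66.2
```

```bash
python3 -c "
from cmdp import *
apply([.006,0,.0475,0,13.6,0])
";python3 snap.py scene 20 300 120 440 220 5; python3 go.py 0 0 0 1.9
```

```text
t 23.5 pos [402.1 396.5  12. ] [-179.91   -6.78    3.47] F [-0.4 -0.5 -0.8] gap 66.1
row [-0.4238, 0.3714, -0.0389] [-0.18, -6.78, 1.57] rows>= 11.3
```

View pics/scene_20.png

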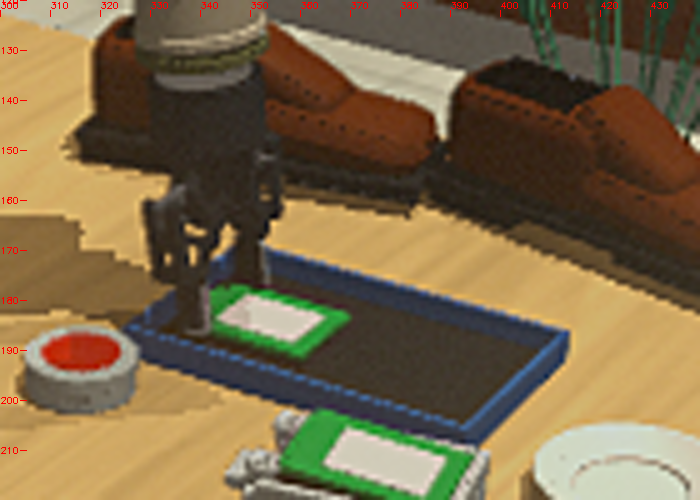

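{"fn": "move_arm", "kwargs": {"rows": [[[0,0,0.003,0,0,0],[0,0,0.003,0,0,0],[0,0,0.003,0,0,0]]]}}

```text
time: 23.8
tool_pos: [402.3, 396.7, 9.2]
tcp_rot: [-179.9, -6.8, 3.5]
ft_force: [0.0, -0.1, -0.3]
finger_gap: 65.8
```

{"fn": "move_arm", "kwargs": {"rows": [[[0,0,0,0,0,0],[0,0,0,0,0,0],[0,0,0,0,0,0],[0,0,0,0,0,0],[0,0,-0.03,0,0,0],[0,0,-0.08,0,0,0],[0,0,-0.13,0,0,0],[0,0,-0.16,0,-6.8,0],[0,0,-0.16,0,-6.8,0],[0,0,-0.16,0,-6.8,0]]], "grip": 1}}

```text
time: 24.8
tool_pos: [384.4, 395.5, 168.9]
tcp_rot: [-179.8, -0.1, 3.4]
ft_force: [0.5, -0.7, -0.4]
finger_gap: 85.8
```

```bash
python3 -c "
from cmdp import *
apply([0,0,.003,0,0,0]); apply([0,0,-.16,0,-6.8,0])
q=box(635.3,193.3,13.7,[(-26,0,170)])[0]; print(q); plan(q,[180,0,13.7])
";python3 snap.py scene 21 300 120 440 220 5; python3 go.py 0 0 0 1.9
```

```text
[610.03972288 187.1422082  170.        ]
cmd [383.2 395.1 167.8] [-179.9   -0.     3.5] row [0.2137, 0.2215, -0.0025] [-0.09, -0.01, -10.19] rows>= 6.2
t 24.85 pos [383.4 394.9 167.2] [-1.7993e+02 -2.0000e-02  3.4700e+00] F [-0.3 -0.3 -0.4] gap 85.4
row [-0.4066, 0.3711, 0.1666] [-0.07, -0.02, 1.57] rows>= 11.5
```

View pics/scene_21.png

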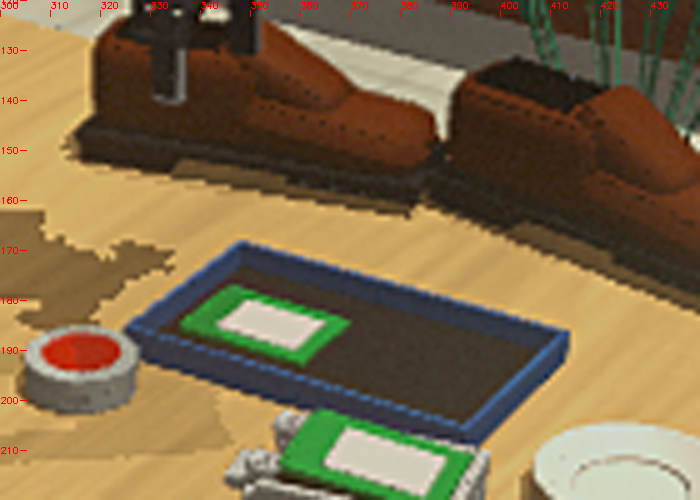

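Lid of M lies flat in the tray. Next the lid of L.

{"fn": "move_arm", "kwargs": {"rows": [[[0.035,0.036,0,0,0,-2],[0.07,0.072,0,0,0,-4],[0.105,0.108,0,0,0,-6],[0.14,0.145,0,0,0,-8],[0.175,0.181,0,0,0,-10.2],[0.205,0.212,0,0,0,-10.2],[0.2137,0.2215,0,0.1,0,-10.2],[0.2137,0.2215,0,0.1,0,-10.2],[0.2137,0.2215,0,0.1,0,-10.2],[0.2137,0.2215,0,0.1,0,-10.2]]]}}

```text
time: 25.85
tool_pos: [608.6, 188.7, 166.8]
tcp_rot: [-179.8, 0.1, 13.8]
ft_force: [-0.3, 0.5, 0.0]
finger_gap: 85.7
```

```bash
python3 -c "
from cmdp import *
apply([.2137,.2215,0,0.1,0,-10.2]) 
p,R=load(); print(R.as_rotvec(degrees=True), R.as_matrix()[:,2])
q=box(635.3,193.3,13.7,[(-26,0,76)])[0]; print(q); plan(q,[180,0,13.7])
";python3 snap.py wrist 22; python3 go.py 0 0 0 1.9
```

```text
[-1.78520530e+02 -2.14583546e+01 -5.26498783e-03] [-3.46848944e-04  3.37628882e-03 -9.99994240e-01]
[610.03972288 187.1422082   76.        ]
cmd [610.1 187.1 167.5] [-179.8   -0.    13.7] row [-0.0001, 0.0003, 0.0915] [-0.19, -0.03, 0.01] rows>= 1.8
t 25.9 pos [608.7 188.7 167.1] [-1.7979e+02  2.0000e-02  1.3830e+01] F [0.5 0.5 0.4] gap 85.4
row [-0.6361, 0.0383, 0.1672] [-0.2, 0.04, 11.93] rows>= 13.2
```

View pics/wrist_22.png

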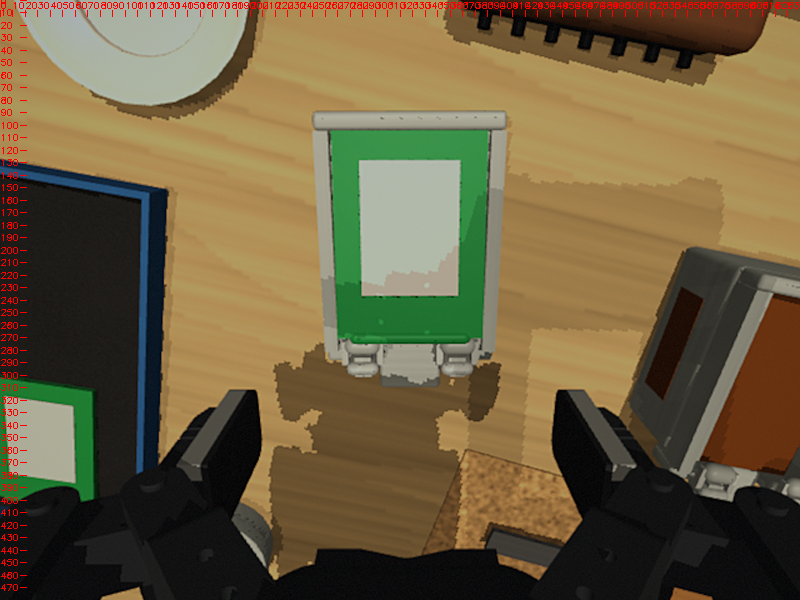

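{"fn": "move_arm", "kwargs": {"rows": [[[0,0.001,0.04,-0.2,0,0],[0,0.001,0.07,-0.2,0,0],[0,0.001,0.085,-0.2,0,0],[0,0.001,0.0915,-0.2,0,0],[0,0.001,0.0915,-0.2,0,0],[0,0.001,0.0915,-0.2,0,0]]]}}

```text
time: 26.5
tool_pos: [611.3, 187.0, 77.8]
tcp_rot: [180.0, -0.2, 13.7]
ft_force: [0.3, 0.1, 0.2]
finger_gap: 85.5
```

```bash
python3 -c "
from cmdp import *
apply([0,.001,.0915,-.2,0,0]) 
";python3 snap.py wrist 23;python3 snap.py scene 23 310 160 400 250 8; python3 go.py 0 0 0 1.9
```

```text
t 26.6 pos [611.6 186.8  78.1] [179.99  -0.21  13.71] F [-0.5  0.3 -0.4] gap 85.3
row [-0.6388, 0.0365, 0.0758] [-0.01, -0.21, 11.81] rows>= 12.9
```

View pics/wrist_23.png

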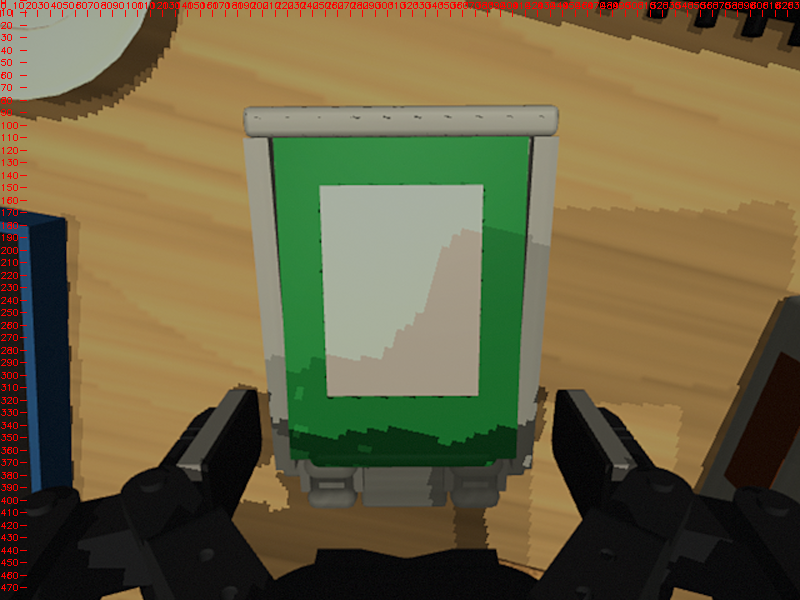

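View pics/scene_23.png

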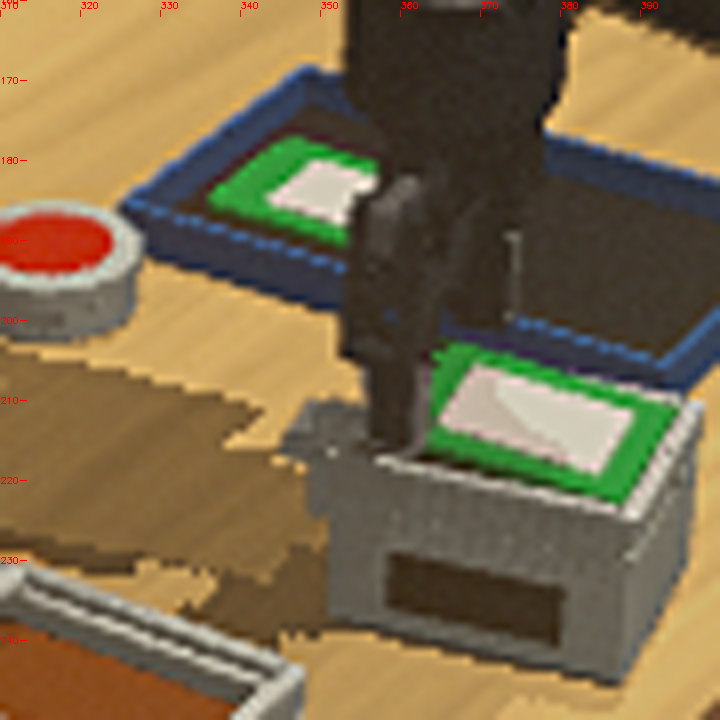

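Same picture as with M. Grip and lift.

{"fn": "move_arm", "kwargs": {"rows": [[[0,0,0,0,0,0],[0,0,0,0,0,0],[0,0,0,0,0,0],[0,0,0,0,0,0],[0,0,0,0,0,0],[0,0,-0.01,0,0,0],[0,0,-0.025,0,0,0],[0,0,-0.05,0,0,0],[0,0,-0.08,0,0,0],[0,0,-0.1,0,0,0],[0,0,-0.1,0,0,0]]], "grip": 0, "newtons": 45}}

```text
time: 27.7
tool_pos: [612.9, 186.8, 181.9]
tcp_rot: [180.0, -0.5, 13.7]
ft_force: [1.0, 0.2, -0.0]
finger_gap: 66.2
```

```bash
python3 -c "
from cmdp import *
apply([0,0,-.1,0,0,0]) 
P=(491.1,401.9,3.5)
for h,pt in ((170,0),(60,-6.8),(9,-6.8)):
  q=box(*P,[(30.5,0,h)])[0]; print(q); plan(q,[180,pt,3.5])
";python3 snap.py scene 24 300 120 430 240 6; python3 go.py 0 0 0 1.9
```

```text
[521.54311135 403.76198046 170.        ]
cmd [610.2 186.5 176. ] [180.   -0.   13.7] row [-0.0347, -0.2321, 0.0059] [0.0, -0.03, 10.21] rows>= 4.7
[521.54311135 403.76198046  60.        ]
cmd [610.2 186.5 176. ] [180.   -0.   13.7] row [-0.0347, -0.2321, 0.1159] [-0.6, 6.75, 10.2] rows>= 5.2
[521.54311135 403.76198046   9.        ]
cmd [610.2 186.5 176. ] [180.   -0.   13.7] row [-0.0347, -0.2321, 0.1669] [-0.6, 6.75, 10.2] rows>= 5.8
t 27.75 pos [611.8 186.6 179.2] [179.98  -0.31  13.7 ] F [ 0.6 -0.5 -1.7] gap 65.3
row [-0.6396, 0.0364, 0.1757] [-0.01, -0.31, 11.8] rows>= 13.3
```

View pics/scene_24.png

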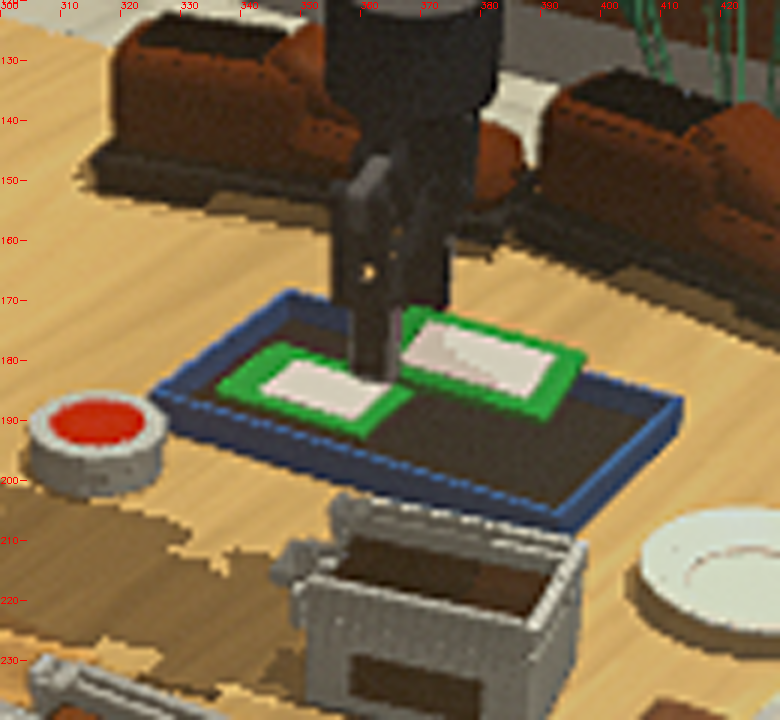

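{"fn": "move_arm", "kwargs": {"rows": [[[-0.005,-0.035,0,0,0,2],[-0.01,-0.07,0,0,0,4],[-0.016,-0.105,0,0,0,6],[-0.021,-0.14,0,0,0,8],[-0.026,-0.175,0,0,0,10],[-0.032,-0.21,0,0,3,10.2],[-0.035,-0.232,0.02,-0.3,6.8,10.2],[-0.035,-0.232,0.05,-0.6,6.8,10.2],[-0.035,-0.232,0.09,-0.6,6.8,10.2],[-0.035,-0.232,0.13,-0.6,6.8,10.2],[-0.035,-0.232,0.15,-0.6,6.8,10.2],[-0.035,-0.232,0.16,-0.6,6.8,10.2],[-0.035,-0.232,0.16,-0.6,6.8,10.2],[-0.035,-0.232,0.16,-0.6,6.8,10.2]]]}}

```text
time: 29.15
tool_pos: [522.0, 403.9, 16.9]
tcp_rot: [-180.0, -6.9, 3.5]
ft_force: [1.2, -0.6, -0.7]
finger_gap: 65.7
```

```bash
python3 -c "
from cmdp import *
apply([-.035,-.232,.16,-.6,6.8,10.2]) 
P=(491.1,401.9,3.5)
q=box(*P,[(30.5,0,9)])[0]; print(q); plan(q,[180,-6.8,3.5])
";python3 snap.py scene 25 300 120 430 240 6; python3 go.py 0 0 0 1.9
```

```text
[521.54311135 403.76198046   9.        ]
cmd [521.3 403.6  15.9] [-180.    -6.8    3.5] row [-0.0006, -0.0002, 0.0069] [-0.0, -0.04, -0.0] rows>= 0.1
t 29.2 pos [522.5 404.3  17.8] [-179.92   -6.98    3.48] F [0.3 0.1 0.5] gap 65.6
row [-0.5442, 0.3717, -0.0492] [-0.18, -6.97, 1.59] rows>= 13.2
```

View pics/scene_25.png

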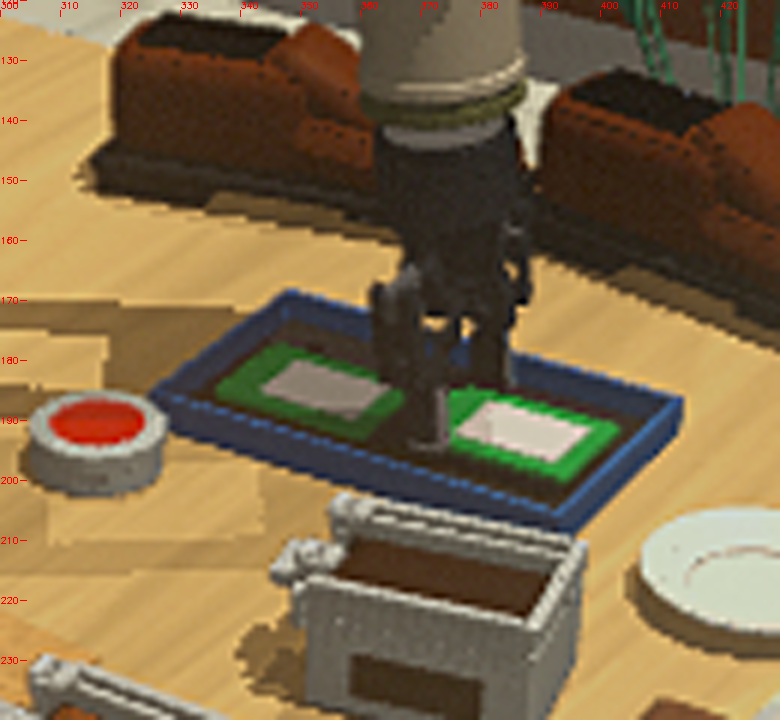

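{"fn": "move_arm", "kwargs": {"rows": [[[0,0,0.004,0,0,0],[0,0,0.007,0,0,0],[0,0,0.007,0,0,0]]]}}

```text
time: 29.5
tool_pos: [522.2, 403.6, 9.0]
tcp_rot: [-180.0, -6.9, 3.5]
ft_force: [-0.1, 0.0, -0.9]
finger_gap: 65.9
```

{"fn": "move_arm", "kwargs": {"rows": [[[0,0,0,0,0,0],[0,0,0,0,0,0],[0,0,0,0,0,0],[0,0,0,0,0,0],[0,0,-0.03,0,0,0],[0,0,-0.08,0,0,0],[0,0,-0.13,0,0,0],[0,0,-0.18,0,-6.8,0],[0,0,-0.2,0,-6.8,0],[0,0,-0.2,0,-6.8,0]]], "grip": 1}}

```text
time: 30.5
tool_pos: [500.9, 403.6, 213.5]
tcp_rot: [-179.7, -0.5, 3.5]
ft_force: [1.2, -0.3, -0.1]
finger_gap: 85.3
```

```bash
python3 -c "
from cmdp import *
apply([0,0,.007,0,0,0]); apply([0,0,-.2,0,-6.8,0])
q=[513.5,-427.2,230]
plan(q,[180,0,-21.6])
plan(q,[180,0,68.4])
";python3 snap.py scene 26; python3 go.py 0 0 0 1.9; python3 snap.py top 26
```

```text
cmd [498.4 402.2 207.5] [-180.    -0.     3.5] row [-0.0355, 0.8287, -0.0226] [-0.01, -0.04, 25.1] rows>= 16.6
cmd [498.4 402.2 207.5] [-180.    -0.     3.5] row [-0.0355, 0.8287, -0.0226] [0.02, -0.04, -64.9] rows>= 16.6
t 30.55 pos [499.8 402.9 210.3] [-179.85   -0.29    3.48] F [ 0.5  0.2 -1.9] gap 85.3
row [-0.5244, 0.3724, 0.2066] [-0.15, -0.29, 1.58] rows>= 13.5
```

View pics/scene_26.png

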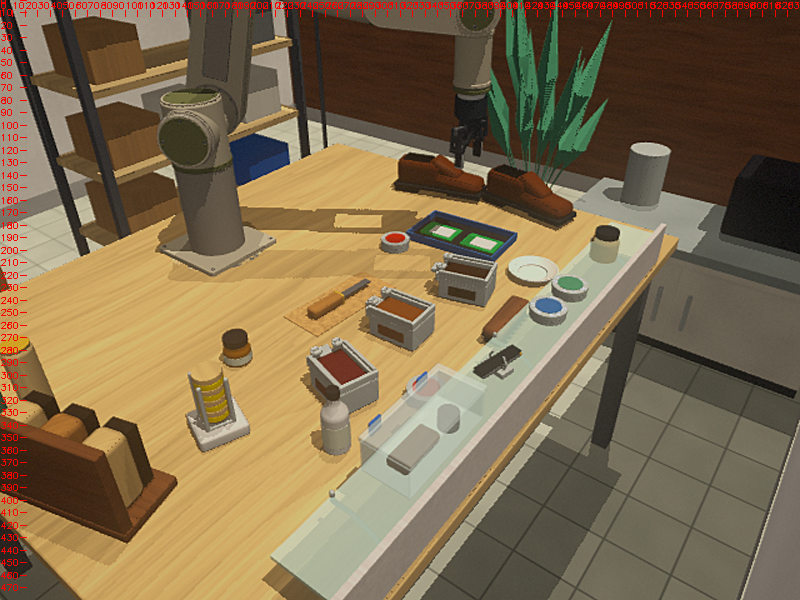

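View pics/top_26.png

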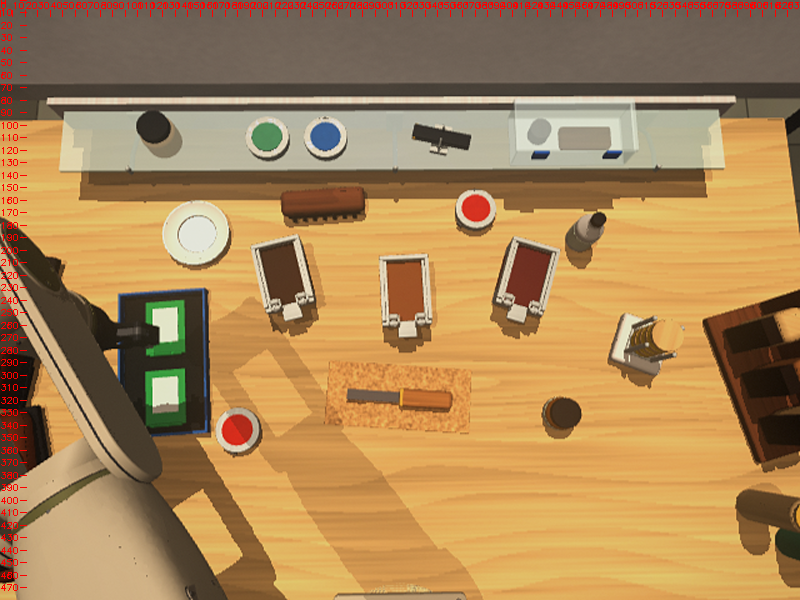

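{"fn": "move_arm", "kwargs": {"rows": [[[-0.002,0.045,-0.022,0,0,-4],[-0.004,0.09,-0.022,0,0,-8],[-0.006,0.135,-0.022,0,0,-12],[-0.008,0.18,-0.022,0,0,-16],[-0.01,0.225,-0.022,0,0,-20],[-0.012,0.27,-0.022,0,0,-24],[-0.014,0.315,-0.022,0,0,-28],[-0.016,0.36,-0.022,0,0,-32],[-0.018,0.405,-0.022,0,0,-36],[-0.02,0.45,-0.022,0,0,-40],[-0.022,0.495,-0.022,0,0,-44],[-0.024,0.54,-0.022,0,0,-48],[-0.026,0.585,-0.022,0,0,-52],[-0.028,0.63,-0.022,0,0,-56],[-0.03,0.675,-0.022,0,0,-60],[-0.032,0.72,-0.022,0,0,-64.9],[-0.034,0.765,-0.022,0,0,-64.9],[-0.0355,0.81,-0.022,0,0,-64.9],[-0.0355,0.8287,-0.022,0,0,-64.9],[-0.0355,0.8287,-0.022,0,0,-64.9]]]}}

```text
time: 32.6
tool_pos: [511.7, -429.1, 225.9]
tcp_rot: [-179.8, -0.1, 68.2]
ft_force: [-0.1, 0.5, 0.1]
finger_gap: 85.5
```

{"fn": "move_arm", "kwargs": {"rows": [[[0,0,0,0,0,0],[0,0,0,0,0,0]]]}}

```text
time: 32.8
tool_pos: [513.4, -425.6, 228.2]
tcp_rot: [-179.9, -0.1, 68.5]
ft_force: [0.6, 0.4, -0.1]
finger_gap: 85.5
```

```bash
python3 -c "
from cmdp import *
apply([-.0355,.8287,-.022,0,0,-64.9])
plan([513.5,-427.2,119],[180,0,68.4])
";python3 snap.py wrist 27; python3 go.py 0 0 0 1.9
```

```text
cmd [ 513.5 -427.2  229.4] [180.   -0.   68.4] row [-0.0001, -0.0, 0.1104] [0.04, -0.02, -0.0] rows>= 2.2
t 32.85 pos [ 513.6 -425.6  228.8] [-1.7998e+02 -6.0000e-02  6.8480e+01] F [-0.8  0.1  0. ] gap 85.3
row [0.2073, -0.6339, 0.2293] [-0.05, -0.04, 66.58] rows>= 14.1
```

View pics/wrist_27.png

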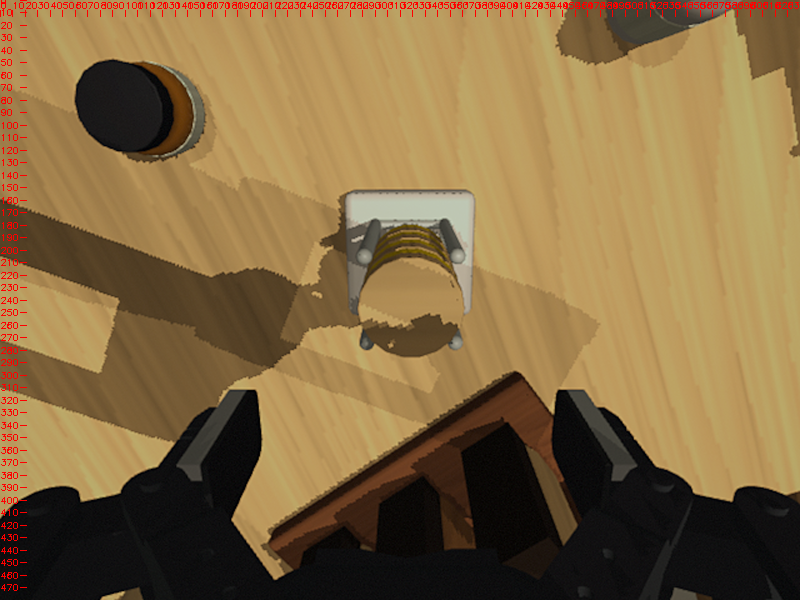

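```bash
python3 -c "
from h import *; import pickle
s=pickle.load(open('wrist_27.pkl','rb')); print(ray(s,328.8,244.5,134)); print([ray(s,u/1.25,v/1.25,124) for u,v in ((368,257),(458,256),(367,342),(456,341))])
"
```

```text
[ 515.8436055  -425.56824249  134.        ]
[array([ 504.29661353, -397.92615998,  124.        ]), array([ 545.12036618, -413.41245959,  124.        ]), array([ 486.54047789, -438.91035512,  124.        ]), array([ 529.17748585, -455.03668532,  124.        ])]
```

{"fn": "move_arm", "kwargs": {"rows": [[[0.001,0.001,0.04,0,0,0],[0.001,0.001,0.08,0,0,0],[0.001,0.001,0.1,0,0,0],[0.001,0.001,0.11,0,0,0],[0.001,0.001,0.11,0,0,0],[0.001,0.001,0.11,0,0,0]]]}}

```text
time: 33.45
tool_pos: [515.7, -426.8, 121.2]
tcp_rot: [179.8, 0.0, 68.4]
ft_force: [-0.0, 0.1, 0.6]
finger_gap: 85.4
```

```bash
python3 -c "
from cmdp import *
apply([.001,.001,.11,0,0,0])
";python3 snap.py scene 28 130 260 230 370 7; python3 go.py 0 0 0 1.9
```

```text
t 33.5 pos [ 515.9 -427.2  121.8] [1.7978e+02 5.0000e-02 6.8420e+01] F [-1.   0.4  0.7] gap 85.3
row [0.2076, -0.6374, 0.1192] [0.22, -0.08, 66.52] rows>= 13.6
```

View pics/scene_28.png

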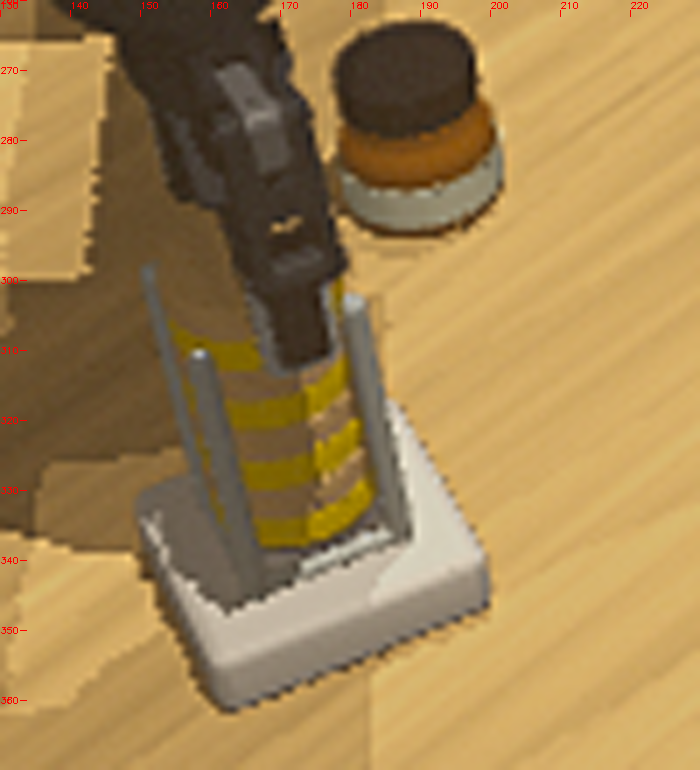

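{"fn": "move_arm", "kwargs": {"rows": [[[0,0,0,0,0,0],[0,0,0,0,0,0],[0,0,0,0,0,0],[0,0,0,0,0,0],[0,0,0,0,0,0],[0,0,0,0,0,0]]], "grip": 0, "newtons": 45}}

```text
time: 34.1
tool_pos: [514.8, -426.6, 119.4]
tcp_rot: [180.0, -0.0, 68.4]
ft_force: [-0.0, -0.0, -0.2]
finger_gap: 50.6
```

```bash
python3 snap.py scene 29 130 260 230 370 7; python3 go.py 0 0 0 1.9
```

```text
t 34.15 pos [ 514.8 -426.6  119.4] [ 1.7996e+02 -2.0000e-02  6.8390e+01] F [ 0.1 -0.1  0.4] gap 50.6
row [0.207, -0.6358, 0.1191] [0.02, -0.04, 66.49] rows>= 13.6
```

View pics/scene_29.png

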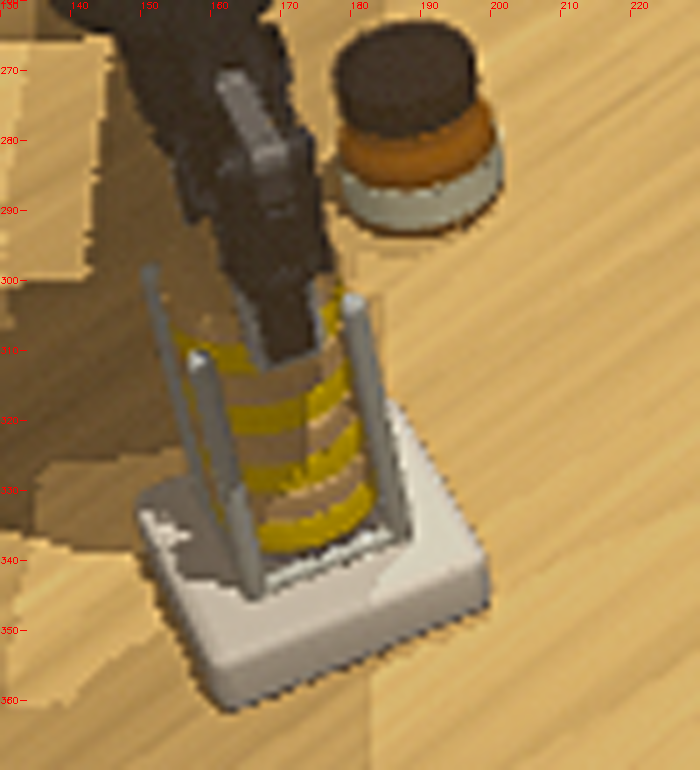

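{"fn": "move_arm", "kwargs": {"rows": [[[0,0,-0.01,0,0,0],[0,0,-0.03,0,0,0],[0,0,-0.06,0,0,0],[0,0,-0.09,0,0,0],[0,0,-0.09,0,0,0],[0,0,-0.09,0,0,0]]]}}

```text
time: 34.75
tool_pos: [515.3, -427.1, 211.3]
tcp_rot: [179.8, 0.0, 68.4]
ft_force: [-0.2, 0.2, -1.5]
finger_gap: 50.3
```

```bash
python3 -c "
from cmdp import *
apply([0,0,-.09,0,0,0])
for h in (200,90,66):
  q=box(629,-226.1,-16.8,[(-2,0,h)])[0]; print(q); plan(q,[180,0,73.2])
";python3 snap.py scene 30 130 220 290 370 5; python3 go.py 0 0 0 1.9
```

```text
[ 627.085361   -225.52193641  200.        ]
cmd [ 514.8 -426.6  209.5] [180.   -0.   68.4] row [0.2283, 0.0304, 0.0096] [0.04, -0.02, -4.8] rows>= 4.6
[ 627.085361   -225.52193641   90.        ]
cmd [ 514.8 -426.6  209.5] [180.   -0.   68.4] row [0.2283, 0.0303, 0.1196] [0.04, -0.02, -4.8] rows>= 5.2
[ 627.085361   -225.52193641   66.        ]
cmd [ 514.8 -426.6  209.5] [180.   -0.   68.4] row [0.2283, 0.0303, 0.1436] [0.04, -0.02, -4.8] rows>= 5.4
t 34.8 pos [ 514.7 -426.5  209.5] [ 1.7996e+02 -2.0000e-02  6.8400e+01] F [-0.1  0.3 -0.9] gap 50.2
row [0.207, -0.6357, 0.2092] [0.02, -0.04, 66.5] rows>= 14.0
```

View pics/scene_30.png

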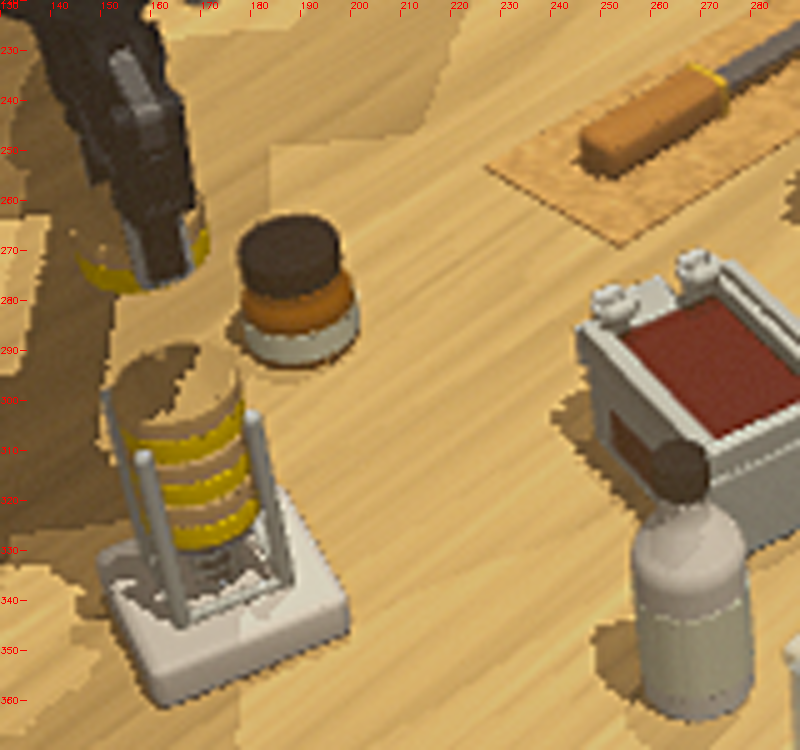

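{"fn": "move_arm", "kwargs": {"rows": [[[0.03,0.004,0,0,0,-1],[0.07,0.01,0,0,0,-2],[0.11,0.015,0,0,0,-3],[0.15,0.02,0,0,0,-4],[0.19,0.025,0.005,0,0,-4.8],[0.22,0.029,0.01,0,0,-4.8],[0.228,0.03,0.04,0,0,-4.8],[0.228,0.03,0.07,0,0,-4.8],[0.228,0.03,0.09,0,0,-4.8],[0.228,0.03,0.09,0,0,-4.8],[0.228,0.03,0.09,0,0,-4.8]]]}}

```text
time: 35.9
tool_pos: [625.8, -225.3, 118.4]
tcp_rot: [-179.9, -0.0, 73.2]
ft_force: [0.0, -0.2, 0.5]
finger_gap: 50.6
```

```bash
python3 -c "
from cmdp import *
apply([.228,.03,.09,0,0,-4.8])
q=box(629,-226.1,-16.8,[(-2,0,66.5)])[0]; print(q); plan(q,[180,0,73.2])
";python3 snap.py scene 31 220 220 340 330 6; python3 snap.py wrist 31; python3 snap.py top 31 370 170 490 280 6;python3 go.py 0 0 0 1.9
```

```text
[ 627.085361   -225.52193641   66.5       ]
cmd [ 626.7 -225.7  119.6] [180.   -0.   73.2] row [0.0002, 0.0003, 0.0531] [0.04, -0.02, -0.0] rows>= 1.1
t 36.05 pos [ 627.6 -226.3  121.5] [179.81  -0.    73.18] F [-0.  -0.7 -0.1] gap 50.0
row [0.035, -0.6666, 0.1192] [0.17, -0.12, 71.28] rows>= 13.6
```

View pics/scene_31.png

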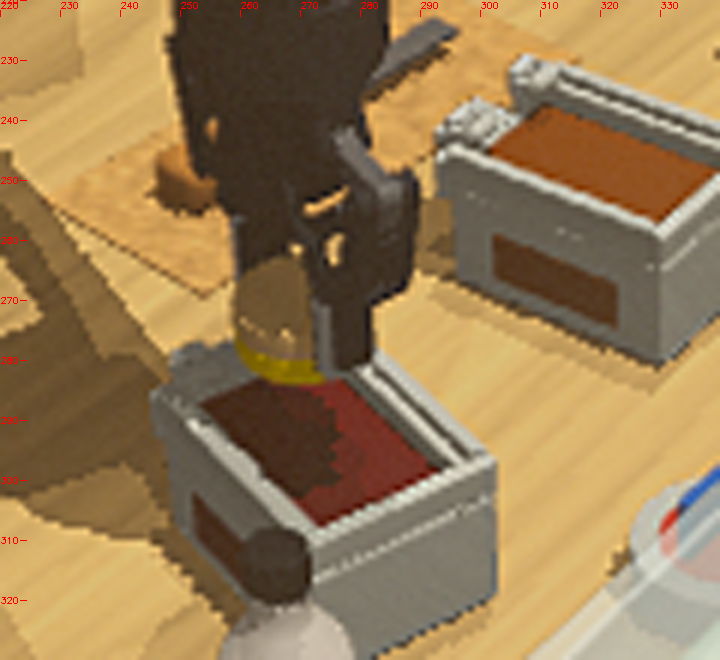

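View pics/wrist_31.png

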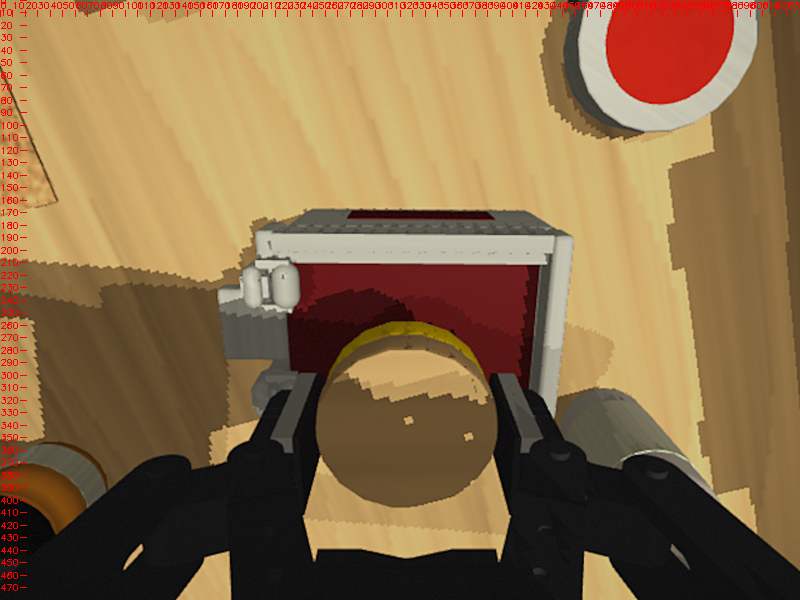

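View pics/top_31.png

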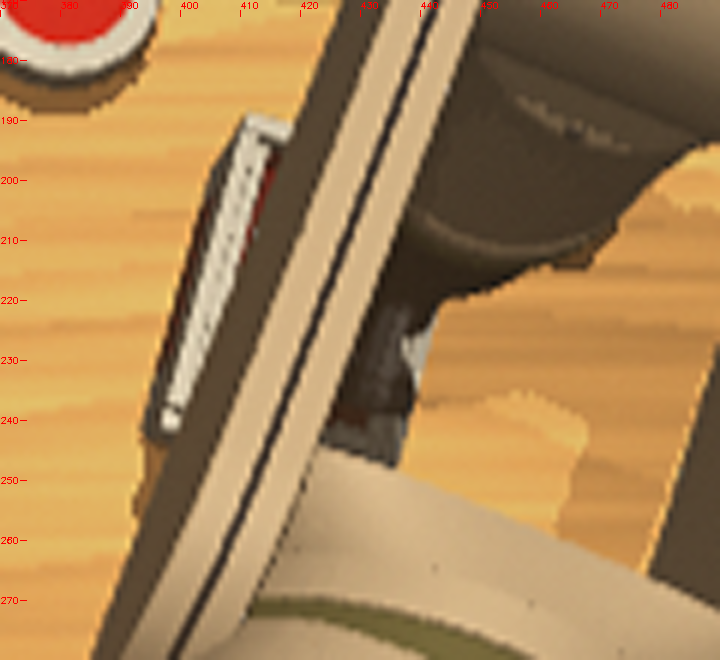

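```bash
python3 -c "
from h import *; import pickle
s=pickle.load(open('wrist_31.pkl','rb'))
def tin(u,v,z,P=(629,-226.1,-16.8)):
    w=ray(s,u/1.25,v/1.25,z); c,q=np.cos(np.radians(P[2])),np.sin(np.radians(P[2])); d=w[:2]-P[:2]
    return np.round([c*d[0]+q*d[1],-q*d[0]+c*d[1]],1)
print('floor y edge',tin(350,264,56),tin(500,264,56),'x edge',tin(540,270,56),tin(533,370,56))
print('rim outer back corner 72: ',tin(572,237,72),' expected 58,42')
print('puck top centre', tin(407,428,121.0-9.4+24))
"
```

```text
floor y edge [-24.9  28.6] [36.  28.7] x edge [52.4 26.2] [ 53.1 -18.7]
rim outer back corner 72:  [58.7 43. ]  expected 58,42
puck top centre [-1.9  3.1]
```

{"fn": "move_arm", "kwargs": {"rows": [[[-0.002,0,0.015,0,0,0],[-0.002,0,0.03,0,0,0],[-0.002,0,0.04,0,0,0],[-0.002,0,0.047,0,0,0],[-0.002,0,0.052,0,0,0],[-0.002,0,0.052,0,0,0],[-0.002,0,0.052,0,0,0]]]}}

```text
time: 36.75
tool_pos: [626.2, -227.4, 67.5]
tcp_rot: [180.0, -0.0, 73.2]
ft_force: [-1.2, 1.7, -0.3]
finger_gap: 50.0
```

```bash
python3 -c "
from cmdp import *
apply([-.002,0,.052,0,0,0])
";python3 snap.py scene 32 220 220 340 330 6; python3 snap.py wrist 32; python3 go.py 0 0 0 1.9
```

```text
t 36.85 pos [ 626.2 -227.4   67.4] [ 1.7996e+02 -3.0000e-02  7.3200e+01] F [-0.3  2.  -0.2] gap 50.3
row [0.0367, -0.6652, 0.067] [0.01, -0.05, 71.3] rows>= 13.4
```

View pics/scene_32.png

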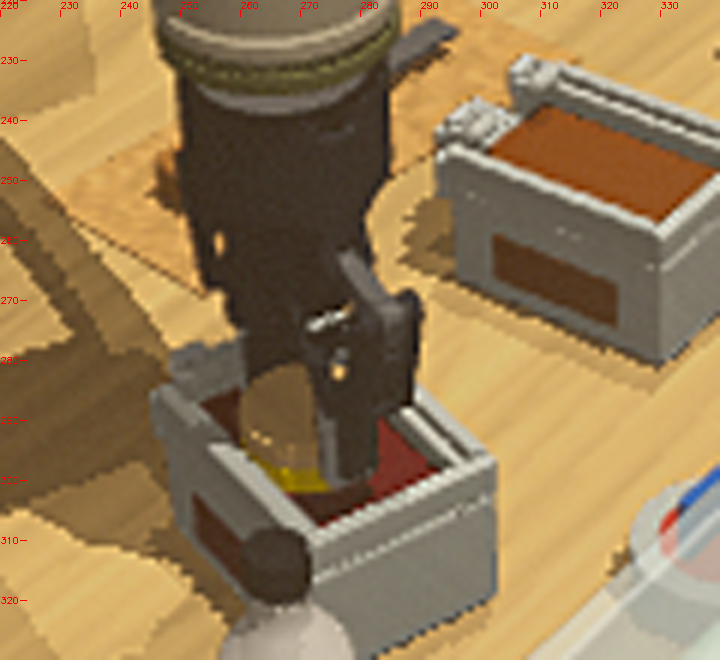

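View pics/wrist_32.png

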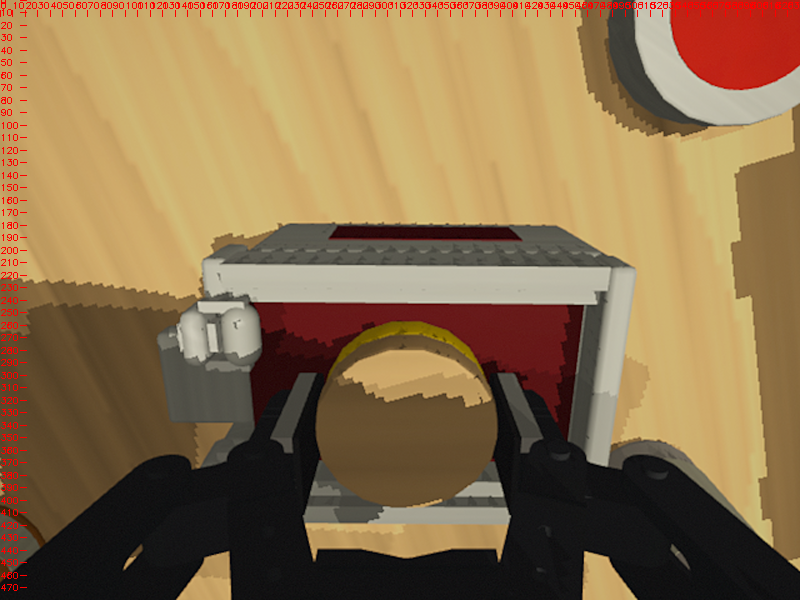

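```bash
python3 -c "
from h import *; import pickle
s=pickle.load(open('wrist_32.pkl','rb'))
def tin(u,v,z,P=(629,-226.1,-16.8)):
    w=ray(s,u/1.25,v/1.25,z); c,q=np.cos(np.radians(P[2])),np.sin(np.radians(P[2])); d=w[:2]-P[:2]
    return np.round([c*d[0]+q*d[1],-q*d[0]+c*d[1]],1)
print('floor y edge',tin(350,303,56),tin(500,303,56),'x edge',tin(582,320,56),tin(570,410,56))
print('rim far inner/outer: ',tin(400,265,72),tin(400,295,72), 'near', tin(400,507,72),tin(400,522,72))
print('puck top centre', tin(407,427,82), 'front bottom', tin(407,320,58), 'top edges',tin(407,348,82),tin(407,506,82))
from cmdp import *; print(load()[0])
"
```

```text
floor y edge [-19.4  28. ] [26.5 28.1] x edge [52.2 22.6] [51.6 -8.9]
rim far inner/outer:  [-3.9 44.1] [-3.9 35.8] near [ -4. -34.] [ -4.  -39.7]
puck top centre [-1.9  1.1] front bottom [-1.9 23.3] top edges [-2.  24.6] [ -1.9 -25.1]
[ 626.14208885 -227.56763859   67.5637057 ]
```

{"fn": "move_arm", "kwargs": {"rows": [[[0.001,0,0,0,0,0],[0.002,0,0,0,0,0],[0.002,0,0.001,0,0,0],[0.002,0,0.001,0,0,0]]]}}

```text
time: 37.25
tool_pos: [627.0, -225.6, 67.2]
tcp_rot: [179.9, -0.0, 73.2]
ft_force: [-1.1, 2.2, 5.0]
finger_gap: 50.3
```

{"fn": "move_arm", "kwargs": {"rows": [[[0,0,0,0,0,0],[0,0,0,0,0,0],[0,0,0,0,0,0],[0,0,0,0,0,0]]], "grip": 0.72}}

```text
time: 37.65
tool_pos: [626.6, -225.7, 66.4]
tcp_rot: [180.0, -0.0, 73.2]
ft_force: [-0.3, -0.8, -0.1]
finger_gap: 61.4
```

```bash
python3 -c "
from cmdp import *
apply([.002,0,.001,0,0,0])
";python3 snap.py scene 33 220 220 340 330 6; python3 snap.py wrist 33; python3 go.py 0 0 0 1.9
```

```text
t 37.75 pos [ 626.7 -225.7   66.4] [ 1.7997e+02 -2.0000e-02  7.3190e+01] F [-0.4 -0.8 -0.2] gap 61.7
row [0.0348, -0.6652, 0.0661] [0.01, -0.04, 71.29] rows>= 13.4
```

View pics/wrist_33.png

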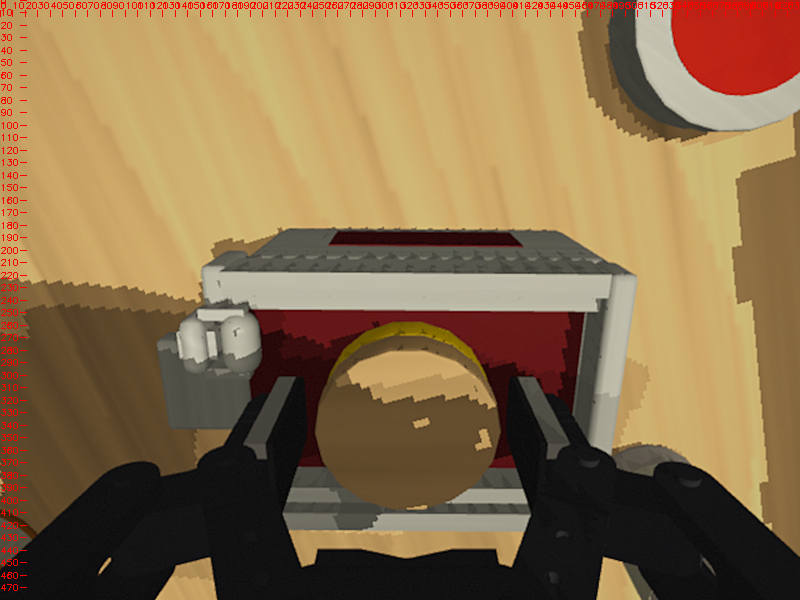

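{"fn": "move_arm", "kwargs": {"rows": [[[0,0,-0.01,0,0,0],[0,0,-0.03,0,0,0],[0,0,-0.07,0,0,0],[0,0,-0.11,0,0,0],[0,0,-0.15,0,0,0],[0,0,-0.15,0,0,0]]]}}

```text
time: 38.35
tool_pos: [630.1, -227.2, 226.4]
tcp_rot: [179.2, 0.1, 73.2]
ft_force: [0.3, -0.2, 0.1]
finger_gap: 61.1
```

```bash
python3 -c "
from cmdp import *
apply([0,0,-.15,0,0,0])
plan([515,-426.5,210],[180,0,68.4])
";python3 snap.py scene 34 220 220 340 330 6; python3 snap.py wrist 34; python3 go.py 0 0 0 1.9
```

```text
cmd [ 626.6 -225.7  216.6] [180.   -0.   73.2] row [-0.2245, -0.0488, 0.0065] [0.04, -0.02, 4.8] rows>= 4.6
t 38.45 pos [ 627.7 -226.1  219.4] [1.7971e+02 1.0000e-02 7.3200e+01] F [-0.8  0.8 -1.4] gap 61.8
row [0.0351, -0.6673, 0.216] [0.26, -0.17, 71.3] rows>= 14.0
```

View pics/scene_34.png

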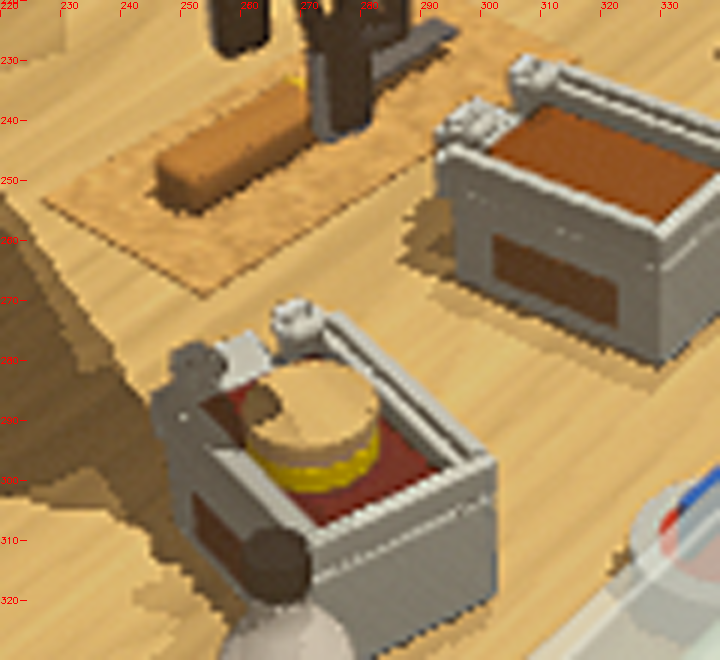

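View pics/wrist_34.png

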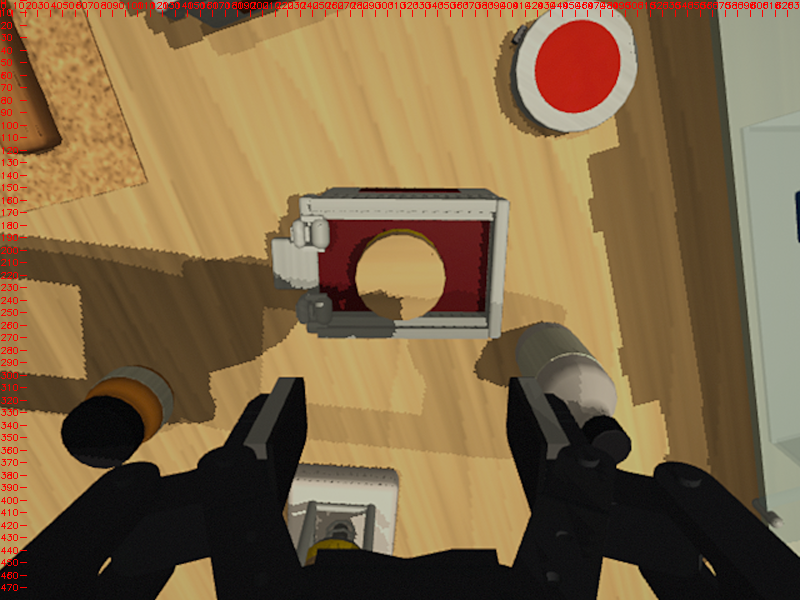

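{"fn": "move_arm", "kwargs": {"rows": [[[-0.045,-0.01,0,0,0,1],[-0.09,-0.02,0,0,0,2],[-0.135,-0.03,0,0,0,3],[-0.18,-0.04,0,0,0,4.8],[-0.21,-0.046,0.006,0,0,4.8],[-0.2245,-0.049,0.006,0,0,4.8],[-0.2245,-0.049,0.006,0,0,4.8],[-0.2245,-0.049,0.006,0,0,4.8],[-0.2245,-0.049,0.03,0,0,4.8],[-0.2245,-0.049,0.06,0,0,4.8],[-0.2245,-0.049,0.08,0,0,4.8],[-0.2245,-0.049,0.092,0,0,4.8],[-0.2245,-0.049,0.097,0,0,4.8],[-0.2245,-0.049,0.097,0,0,4.8],[-0.2245,-0.049,0.097,0,0,4.8]]], "grip": 1}}

```text
time: 39.95
tool_pos: [515.8, -426.6, 121.0]
tcp_rot: [179.8, 0.0, 68.4]
ft_force: [0.9, 0.7, -0.4]
finger_gap: 85.4
```

```bash
python3 -c "
from cmdp import *
apply([-.2245,-.049,.097,0,0,4.8]); print(load()[0])
";python3 snap.py scene 35 130 260 230 370 7; python3 go.py 0 0 0 1.9
```

```text
[ 514.87178043 -426.40908011  119.45059805]
t 40.0 pos [ 515.8 -426.9  121.2] [1.7982e+02 3.0000e-02 6.8410e+01] F [-0.  -0.5  1. ] gap 85.5
row [0.2073, -0.6371, 0.1192] [0.18, -0.08, 66.51] rows>= 13.6
```

View pics/scene_35.png

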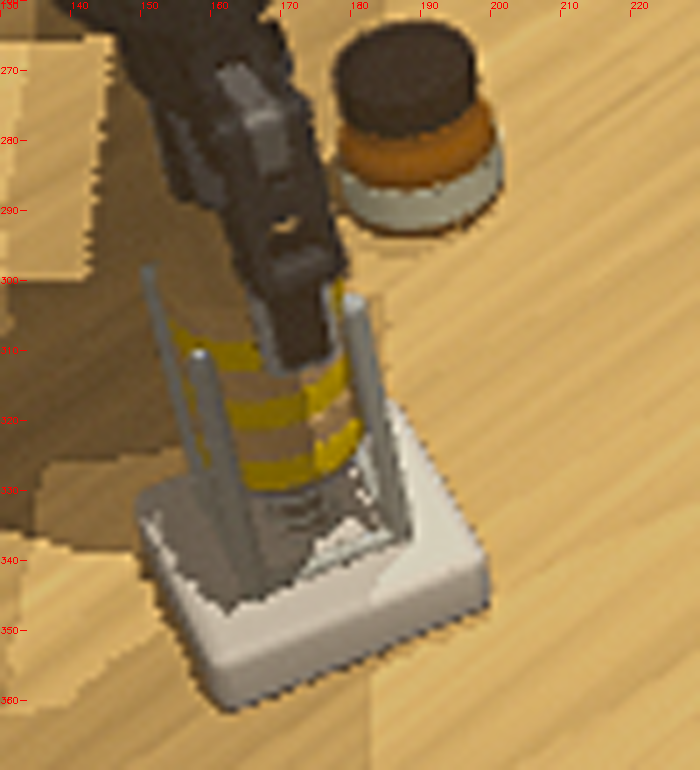

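Same as before. Grip and lift, then to tin M.

{"fn": "move_arm", "kwargs": {"rows": [[[0,0,0,0,0,0],[0,0,0,0,0,0],[0,0,0,0,0,0],[0,0,0,0,0,0],[0,0,0,0,0,0],[0,0,0,0,0,0],[0,0,-0.01,0,0,0],[0,0,-0.03,0,0,0],[0,0,-0.06,0,0,0],[0,0,-0.09,0,0,0],[0,0,-0.09,0,0,0],[0,0,-0.09,0,0,0]]], "grip": 0, "newtons": 45}}

```text
time: 41.2
tool_pos: [515.3, -426.9, 211.3]
tcp_rot: [179.8, 0.0, 68.4]
ft_force: [-0.0, 0.7, 0.1]
finger_gap: 50.4
```

```bash
python3 -c "
from cmdp import *
apply([0,0,-.09,0,0,0])
for h in (200,120):
  q=box(606.2,-15.3,1.9,[(-2,0,h)])[0]; print(q); plan(q,[180,0,91.9])
"; python3 go.py 0 0 0 1.9;python3 snap.py scene 36 130 220 290 370 5;
```

```text
[604.20109957 -15.36631036 200.        ]
cmd [ 514.8 -426.4  209.5] [180.   -0.   68.4] row [0.4151, -0.0682, 0.0096] [0.04, -0.02, -23.5] rows>= 8.4
[604.20109957 -15.36631036 120.        ]
cmd [ 514.8 -426.4  209.5] [180.   -0.   68.4] row [0.4151, -0.0683, 0.0896] [0.04, -0.02, -23.5] rows>= 8.6
t 41.2 pos [ 515.3 -426.9  211.3] [1.7981e+02 4.0000e-02 6.8390e+01] F [-0.   0.7  0.1] gap 50.4
row [0.2073, -0.637, 0.2091] [0.19, -0.07, 66.49] rows>= 14.0
```

View pics/scene_36.png

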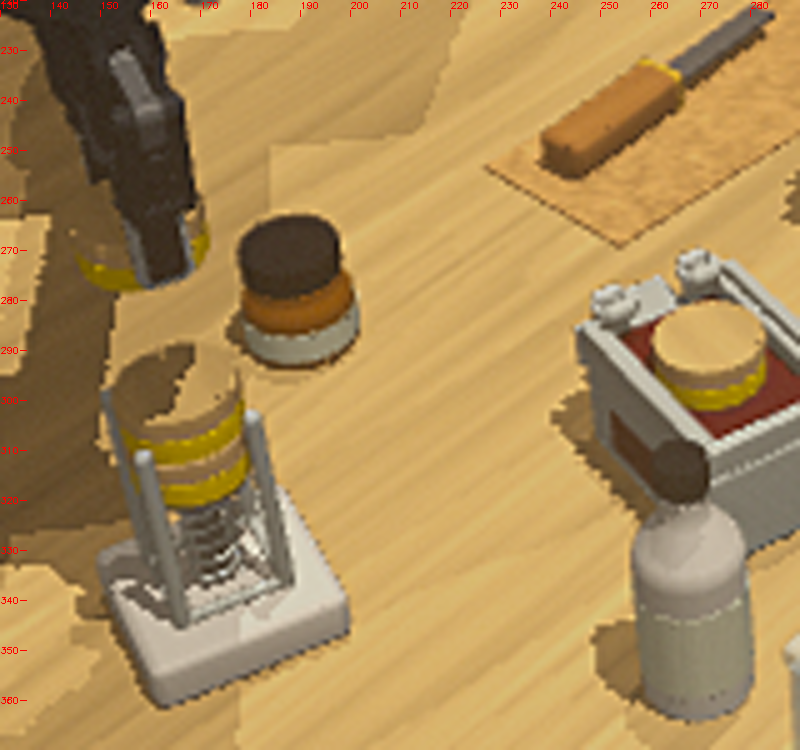

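{"fn": "move_arm", "kwargs": {"rows": [[[0.03,-0.005,0,0,0,-2],[0.075,-0.012,0,0,0,-4.5],[0.12,-0.02,0,0,0,-7],[0.165,-0.027,0,0,0,-9.5],[0.21,-0.034,0,0,0,-12],[0.255,-0.042,0,0,0,-14.5],[0.3,-0.05,0,0,0,-17],[0.345,-0.057,0,0,0,-19.5],[0.385,-0.063,0.01,0,0,-22],[0.408,-0.067,0.02,0,0,-23.5],[0.415,-0.068,0.05,0,0,-23.5],[0.415,-0.068,0.08,0,0,-23.5],[0.415,-0.068,0.09,0,0,-23.5],[0.415,-0.068,0.09,0,0,-23.5],[0.415,-0.068,0.09,0,0,-23.5]]]}}

```text
time: 42.75
tool_pos: [604.6, -15.9, 120.2]
tcp_rot: [179.9, -0.0, 91.9]
ft_force: [-0.4, -0.6, 0.5]
finger_gap: 50.7
```

```bash
python3 -c "
from cmdp import *
apply([.415,-.068,.09,0,0,-23.5])
q=box(606.2,-15.3,1.9,[(-2,0,66.5)])[0]; print(q); plan(q,[180,0,91.9])
"; python3 snap.py wrist 37; python3 go.py 0 0 0 1.9
```

```text
[604.20109957 -15.36631036  66.5       ]
cmd [604.4 -15.5 119.6] [180.   -0.   91.9] row [0.0002, -0.0003, 0.0531] [0.04, -0.01, -0.0] rows>= 1.1
t 42.8 pos [605.3 -16.  121.1] [1.7984e+02 1.0000e-02 9.1860e+01] F [-0.8  0.5 -0.3] gap 50.3
row [0.0357, -0.6048, 0.1195] [0.13, -0.11, 89.96] rows>= 12.4
```

View pics/wrist_37.png

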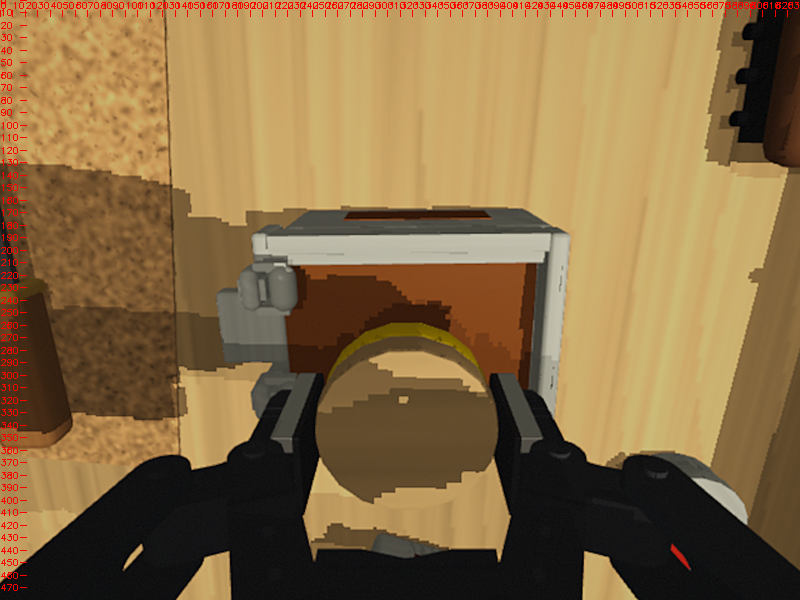

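{"fn": "move_arm", "kwargs": {"rows": [[[0,0,0.015,0,0,0],[0,0,0.03,0,0,0],[0,0,0.04,0,0,0],[0,0,0.047,0,0,0],[0,0,0.053,0,0,0],[0,0,0.053,0,0,0],[0,0,0.053,0,0,0]]]}}

```text
time: 43.5
tool_pos: [604.7, -15.5, 66.6]
tcp_rot: [179.9, -0.0, 91.9]
ft_force: [0.5, 0.4, -0.4]
finger_gap: 50.5
```

{"fn": "move_arm", "kwargs": {"rows": [[[0,0,0,0,0,0],[0,0,0,0,0,0],[0,0,0,0,0,0],[0,0,0,0,0,0]]], "grip": 0.72}}

```text
time: 43.9
tool_pos: [604.5, -15.5, 66.6]
tcp_rot: [180.0, -0.0, 91.9]
ft_force: [-0.1, 0.4, -0.1]
finger_gap: 61.6
```

```bash
python3 -c "
from cmdp import *
apply([0,0,.053,0,0,0])
"; python3 snap.py wrist 38; python3 go.py 0 0 0 1.9
```

```text
t 43.95 pos [604.5 -15.5  66.6] [ 1.7995e+02 -1.0000e-02  9.1900e+01] F [-0.1  0.3 -0.5] gap 61.5
row [0.0355, -0.6037, 0.0661] [0.03, -0.04, 90.0] rows>= 12.2
```

View pics/wrist_38.png

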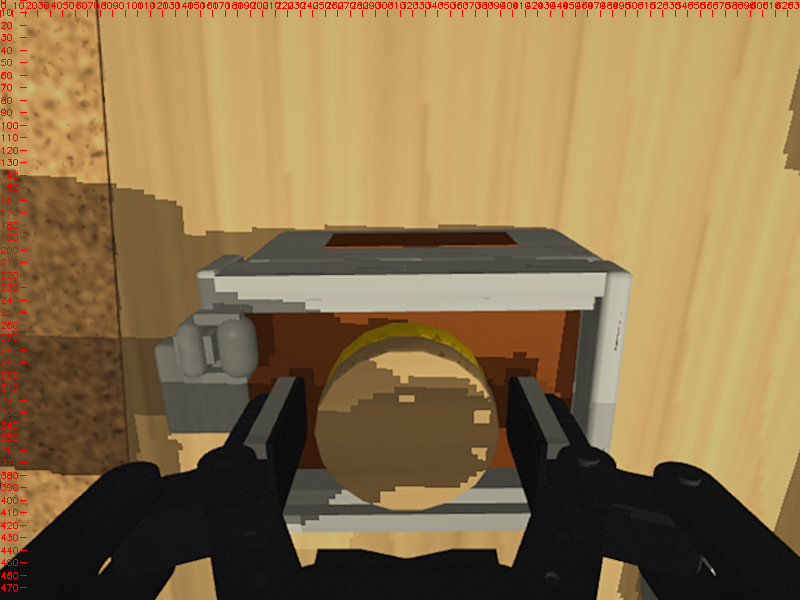

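Placed. Lift and return to the dispenser.

{"fn": "move_arm", "kwargs": {"rows": [[[0,0,-0.01,0,0,0],[0,0,-0.03,0,0,0],[0,0,-0.07,0,0,0],[0,0,-0.11,0,0,0],[0,0,-0.15,0,0,0],[0,0,-0.15,0,0,0]]]}}

```text
time: 44.55
tool_pos: [608.1, -15.9, 225.7]
tcp_rot: [179.2, 0.1, 91.9]
ft_force: [0.6, -0.2, 0.9]
finger_gap: 61.2
```

```bash
python3 -c "
from cmdp import *
apply([0,0,-.15,0,0,0])
plan([515,-426.5,210],[180,0,68.4])
plan([515,-426.5,119.5],[180,0,68.4])
"; python3 snap.py wrist 39; python3 snap.py scene 39 220 190 380 310 5; python3 go.py 0 0 0 1.9
```

```text
cmd [604.4 -15.5 216.6] [180.   -0.   91.9] row [-0.4078, -0.1029, 0.0065] [0.04, -0.02, 23.5] rows>= 8.4
cmd [604.4 -15.5 216.6] [180.   -0.   91.9] row [-0.4078, -0.103, 0.097] [0.04, -0.02, 23.5] rows>= 8.6
t 44.65 pos [605.5 -15.7 219.2] [1.7972e+02 3.0000e-02 9.1900e+01] F [ 0.5  0.2 -0.8] gap 61.5
row [0.0358, -0.6057, 0.2162] [0.25, -0.2, 90.0] rows>= 12.9
```

View pics/scene_39.png

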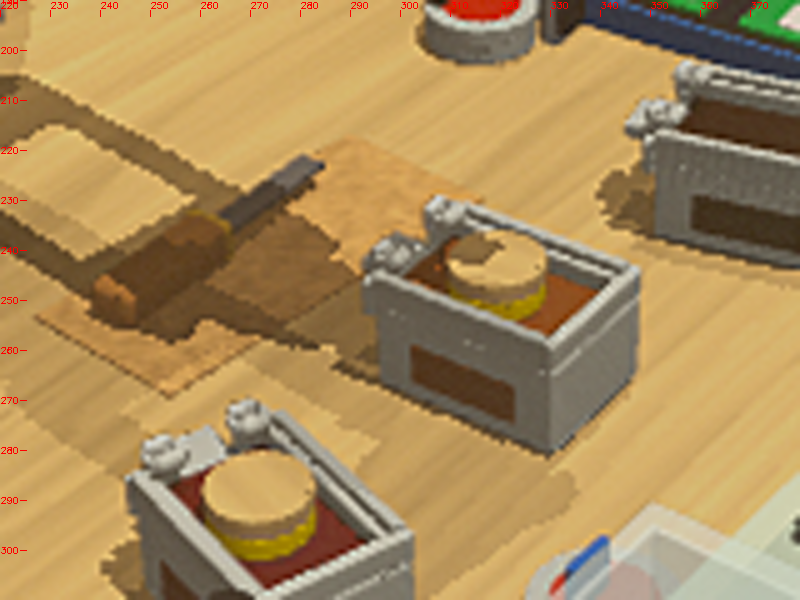

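{"fn": "move_arm", "kwargs": {"rows": [[[-0.04,-0.01,0,0,0,2.5],[-0.085,-0.021,0,0,0,5],[-0.13,-0.033,0,0,0,7.5],[-0.175,-0.044,0,0,0,10],[-0.22,-0.055,0,0,0,12.5],[-0.265,-0.067,0,0,0,15],[-0.31,-0.078,0,0,0,17.5],[-0.355,-0.09,0.006,0,0,20],[-0.39,-0.098,0.006,0,0,22.5],[-0.408,-0.103,0.006,0,0,23.5],[-0.408,-0.103,0.006,0,0,23.5],[-0.408,-0.103,0.006,0,0,23.5],[-0.408,-0.103,0.03,0,0,23.5],[-0.408,-0.103,0.06,0,0,23.5],[-0.408,-0.103,0.08,0,0,23.5],[-0.408,-0.103,0.092,0,0,23.5],[-0.408,-0.103,0.097,0,0,23.5],[-0.408,-0.103,0.097,0,0,23.5],[-0.408,-0.103,0.097,0,0,23.5]]], "grip": 1}}

```text
time: 46.55
tool_pos: [515.8, -426.9, 121.0]
tcp_rot: [179.9, 0.0, 68.4]
ft_force: [0.3, -0.6, 0.1]
finger_gap: 85.6
```

```bash
python3 -c "
from cmdp import *
apply([-.408,-.103,.097,0,0,23.5]); print(load()[0])
";python3 snap.py scene 40 130 260 230 370 7; python3 go.py 0 0 0 1.9
```

```text
[ 515.0025914  -426.71004814  119.45065882]
t 46.6 pos [ 515.8 -427.2  121.2] [1.7983e+02 3.0000e-02 6.8410e+01] F [ 0.6 -0.4  0.6] gap 85.4
row [0.2075, -0.6372, 0.1192] [0.17, -0.07, 66.51] rows>= 13.6
```

View pics/scene_40.png

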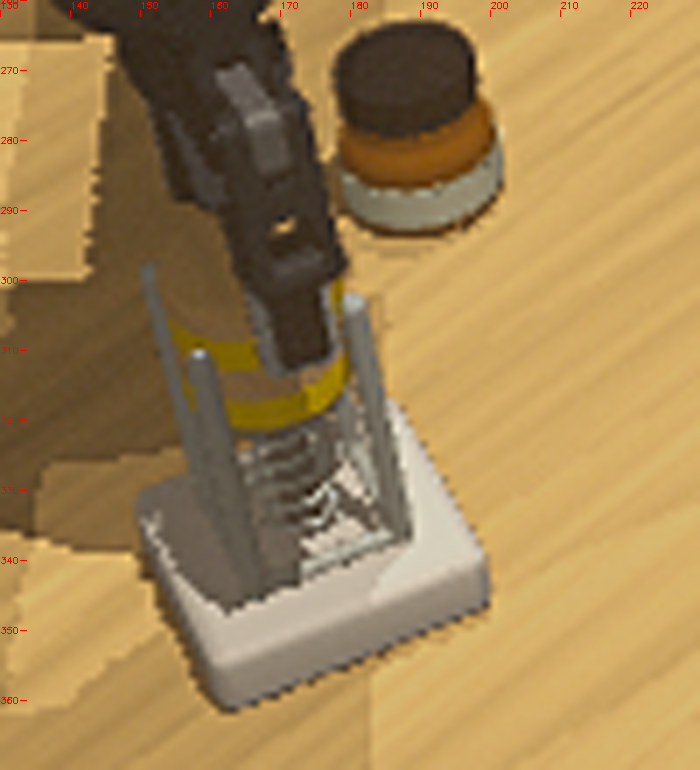

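{"fn": "move_arm", "kwargs": {"rows": [[[0,0,0,0,0,0],[0,0,0,0,0,0],[0,0,0,0,0,0],[0,0,0,0,0,0],[0,0,0,0,0,0],[0,0,0,0,0,0],[0,0,-0.01,0,0,0],[0,0,-0.03,0,0,0],[0,0,-0.06,0,0,0],[0,0,-0.09,0,0,0],[0,0,-0.09,0,0,0],[0,0,-0.09,0,0,0]]], "grip": 0, "newtons": 45}}

```text
time: 47.8
tool_pos: [515.5, -427.3, 211.3]
tcp_rot: [179.8, 0.0, 68.4]
ft_force: [0.3, 0.3, -1.3]
finger_gap: 50.6
```

```bash
python3 -c "
from cmdp import *
apply([0,0,-.09,0,0,0])
for h in (200,120):
  q=box(635.3,193.3,13.7,[(-2,0,h)])[0]; print(q); plan(q,[180,0,103.7])
"; python3 go.py 0 0 0 1.9;python3 snap.py scene 41 130 220 290 370 5;
```

```text
[633.35690176 192.82632371 200.        ]
cmd [ 514.9 -426.7  209.5] [180.   -0.   68.4] row [0.6196, -0.118, 0.0096] [0.04, -0.01, -35.3] rows>= 12.6
[633.35690176 192.82632371 120.        ]
cmd [ 514.9 -426.7  209.5] [180.   -0.   68.4] row [0.6196, -0.1181, 0.0896] [0.04, -0.01, -35.3] rows>= 12.7
t 47.8 pos [ 515.5 -427.3  211.3] [1.7981e+02 4.0000e-02 6.8400e+01] F [ 0.3  0.3 -1.3] gap 50.6
row [0.2076, -0.6373, 0.2091] [0.19, -0.08, 66.5] rows>= 14.0
```

View pics/scene_41.png

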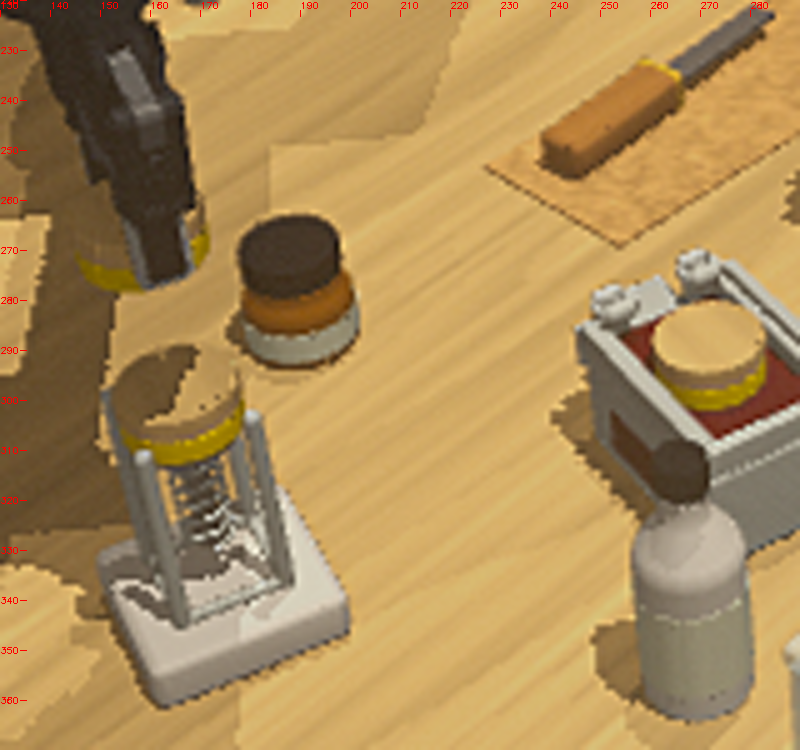

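{"fn": "move_arm", "kwargs": {"rows": [[[0.03,-0.006,0,0,0,-2],[0.07,-0.013,0,0,0,-4.5],[0.115,-0.022,0,0,0,-7],[0.16,-0.03,0,0,0,-9.5],[0.205,-0.039,0,0,0,-12],[0.25,-0.048,0,0,0,-14.5],[0.295,-0.056,0,0,0,-17],[0.34,-0.065,0,0,0,-19.5],[0.385,-0.073,0,0,0,-22],[0.43,-0.082,0,0,0,-24.5],[0.475,-0.09,0,0,0,-27],[0.52,-0.099,0,0,0,-29.5],[0.565,-0.108,0.01,0,0,-32],[0.6,-0.114,0.02,0,0,-34],[0.62,-0.118,0.05,0,0,-35.3],[0.62,-0.118,0.08,0,0,-35.3],[0.62,-0.118,0.09,0,0,-35.3],[0.62,-0.118,0.09,0,0,-35.3],[0.62,-0.118,0.09,0,0,-35.3]]]}}

```text
time: 49.75
tool_pos: [633.8, 192.6, 120.3]
tcp_rot: [179.9, 0.0, 103.6]
ft_force: [0.2, 0.0, 0.3]
finger_gap: 50.2
```

```bash
python3 -c "
from cmdp import *
apply([.62,-.118,.09,0,0,-35.3])
q=box(635.3,193.3,13.7,[(-2,0,66.5)])[0]; print(q); plan(q,[180,0,103.7])
"; python3 snap.py wrist 42; python3 go.py 0 0 0 1.9
```

```text
[633.35690176 192.82632371  66.5       ]
cmd [633.6 193.2 119.6] [180.    0.  103.7] row [-0.0003, -0.0003, 0.0531] [0.04, 0.0, -0.0] rows>= 1.1
t 49.8 pos [634.5 192.7 121.4] [1.7983e+02 1.0000e-02 1.0364e+02] F [-0.3  0.5 -0.4] gap 50.2
row [-0.0376, -0.6624, 0.1195] [0.13, -0.14, 101.74] rows>= 13.5
```

View pics/wrist_42.png

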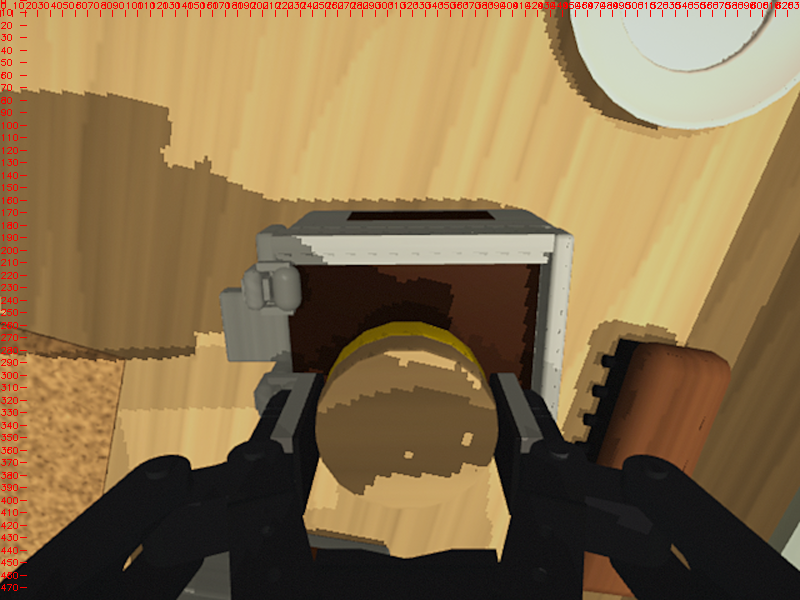

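{"fn": "move_arm", "kwargs": {"rows": [[[0,0,0.015,0,0,0],[0,0,0.03,0,0,0],[0,0,0.04,0,0,0],[0,0,0.047,0,0,0],[0,0,0.053,0,0,0],[0,0,0.053,0,0,0],[0,0,0.053,0,0,0]]]}}

```text
time: 50.5
tool_pos: [633.8, 193.3, 66.7]
tcp_rot: [179.9, 0.0, 103.7]
ft_force: [0.6, 0.3, 0.6]
finger_gap: 50.3
```

{"fn": "move_arm", "kwargs": {"rows": [[[0,0,0,0,0,0],[0,0,0,0,0,0],[0,0,0,0,0,0],[0,0,0,0,0,0]]], "grip": 0.72}}

```text
time: 50.9
tool_pos: [633.6, 193.2, 66.6]
tcp_rot: [180.0, 0.0, 103.7]
ft_force: [0.0, -0.3, 0.1]
finger_gap: 61.6
```

{"fn": "move_arm", "kwargs": {"rows": [[[0,0,-0.01,0,0,0],[0,0,-0.03,0,0,0],[0,0,-0.07,0,0,0],[0,0,-0.11,0,0,0],[0,0,-0.15,0,0,0],[0,0,-0.15,0,0,0]]]}}

```text
time: 51.5
tool_pos: [637.2, 194.0, 226.4]
tcp_rot: [179.2, 0.0, 103.7]
ft_force: [0.5, 0.1, 0.3]
finger_gap: 61.7
```

```bash
python3 -c "
from cmdp import *
apply([0,0,.053,0,0,0]);apply([0,0,-.15,0,0,0])
plan([380,250,217],[180,0,103.7])
"; python3 snap.py wrist 43; python3 snap.py scene 43;  python3 go.py 0 0 0 1.9
```

```text
cmd [633.5 193.2 216.6] [180.    0.  103.7] row [0.1152, -0.2328, -0.0006] [0.04, 0.0, -0.0] rows>= 5.2
t 51.6 pos [634.6 193.4 219.5] [1.797e+02 1.000e-02 1.037e+02] F [-0.6  0.1 -0.7] gap 61.6
row [-0.0376, -0.6635, 0.216] [0.22, -0.26, 101.8] rows>= 14.0
```

View pics/scene_43.png

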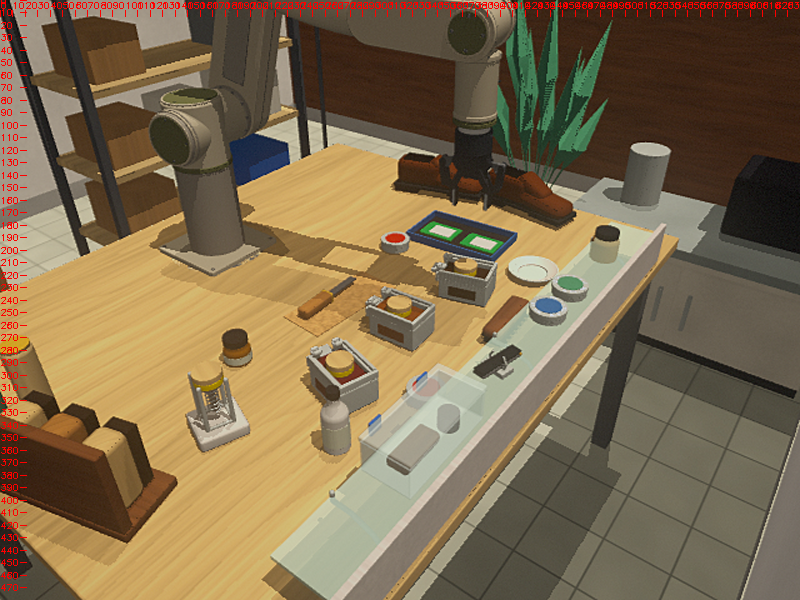

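View pics/wrist_43.png

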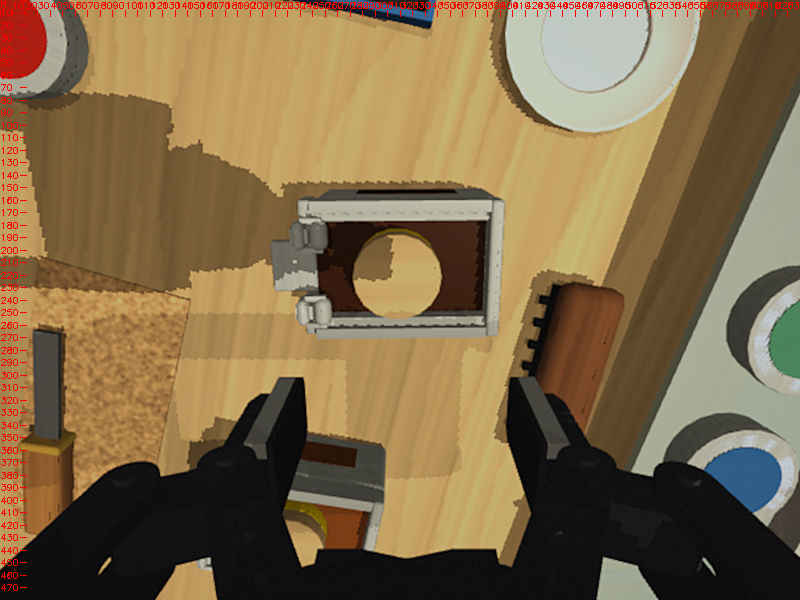

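```bash
python3 snap.py top 44 250 280 390 360 5
```

```text
(no output)
```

View pics/top_44.png

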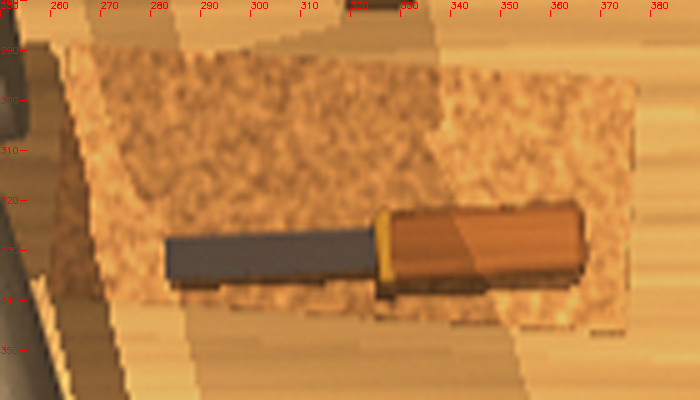

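```bash
python3 - <<'E'
from h import *
import pickle
from scipy.optimize import least_squares
s=pickle.load(open("top_44.pkl","rb"))
pix=np.array([(165,238),(165,278),(580,202),(584,273)])/5+[250,280]
loc=[(135,-9,16),(135,9,16),(-45,-15,26),(-45,15,26)]
f=lambda p:(proj(s,box(*p,loc))-pix).ravel()
o=least_squares(f,[415,-60,91]).x; print(o,f(o).round(1))
m=np.radians(85.8); d=o[:2]-[427.1,-3.4]; print("in mat",d@[np.cos(m),np.sin(m)],d@[-np.sin(m),np.cos(m)])
E
```

```text
[402.62627206 -59.49677778  92.04672115] [-0.7 -0.3 -0.4  0.3  0.5 -0.1  0.6  0. ]
in mat -57.73854031864971 20.299576315382946
```

```bash
python3 -c "
from bench import hand_in; print(hand_in())"
```

```text
the job is handed in; nothing more can be done
None
```

I've handed the job in at about 52 s of the 210 s limit; no verdict came back, so the results below rest on the pictures and force readings.

- **Lids:** Only the brown and tan tins had lids on. I levered both off with the opener, and each popped up onto its rollers. I carried them to the blue tray, where they lie flat side by side. The red tin was already open.
- **Pucks:** Each of the three tins has one puck lying flat on the wax near the centre of its well. In the red tin the puck touched the side wall lightly, at about 2 N, so I shifted it 2 mm before letting go. One puck is left in the dispenser.
- **Opener:** I put it back flat on its mat, and it was later knocked about 2–3 cm aside. The last check put the handle's centre about 58 mm along and 20 mm across from the mat's centre. The limits are 120 and 52 mm, so I left it there.
- **Bystanders and arm:** No bystander looked moved in the final picture. I did not measure their positions. The arm was holding nothing and stood clear of everything.

One thing went differently from plan. I tilted the first lid the wrong way on the way to the tray, saw it in the picture and levelled it before release.

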